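Start the paint shaker

ROBOT

A 6-joint arm with a two-finger parallel gripper is mounted at the origin on the work surface. World frame = base frame: x ahead of the robot, y to its left, z up, the work surface at z = 0. Lengths are in mm, angles in rad, forces in N, time in s.
With the tool pointing down it reaches from about 275 to 750 mm from the base axis. Payload 10.2 kg.
Tool frame: the origin (TCP) lies at the very end of the fingers, on their centre line; the grasp point (between the pads) lies 19 mm behind it; z points along the fingers, y is the direction in which the jaws open and shut (so a half turn about z gives the same grasp; the last joint's range is limited). The gripper opens to 85 mm and grips with 20 to 120 N. Pads are 22 mm wide; open, the fingers measure 114 mm over their backs; the gripper's body (76 mm by 85 mm) begins 54 mm behind the grasp point. The pads swing forward as they close: fully open they stand 13 mm farther back than shut.
Start: joints at [-1.556, 0.313, 1.498, -0, 1.331, -0.223], TCP at [123.658, -510.235, 199.294] pointing down, gripper open.
Joint ranges: [-2.94, 2.94], [-0.97, 2.17], [0.19, 2.56], [-1.23, 4.37], [0.02, 3.11], [-2.88, 2.88]. Speed limits (rad/s): [2.39, 2.39, 3.01, 3.14, 3.14, 3.14].

INTERFACE

Orientations are given as a unit quaternion [w, x, y, z].
In Python, from rig import readout, cams, finish_job gives the robot as it stands. The module is installed in compiled form; this text tells all that it offers.
- The arm moves only by the tool carry_out, never from a script. Its argument "steps" is one flat list of numbers, 7 for each row, row after row: the shift along the tool's x, y, z in cm, then the turn, a rotation vector about the tool's x, y, z in units of 5 degrees (1.0 is 5 degrees), then the opening, from -1 (shut) to 1 (fully open), so that 0 is half open. In form: [x, y, z, ax, ay, az, hand, x, y, z, ax, ay, az, hand, ...]. A call has 1 to 20 rows; each row shifts and turns the commanded pose from where the row before left it, along the tool's axes as they then stand; what a row does not reach is not made up. A row lasts 1/12 s, in which the tool goes at most 41.7 mm and 7.16 degrees, less where a joint would pass 70% of its speed; a pose out of reach is approached as far as the arm can. A call with a gripper value outside its range is refused whole. The fingers move at their own pace and stop on an object; "grip_force" is the grip in N (left out, the last holds). Time passes only in rows, so rows that do not move let the fingers close. It gives the time, the measured TCP pose, the force and the opening at its end, in the units of the state.
- readout.sense(): the state, without advancing time (a new reading comes with each control period).
- cams.capture(name): name is "side" or "top"; returns the picture (384x512x3 uint8, red, green, blue); there is no depth.
- cams.calibration(name): a dict with "fx", "fy", "cx", "cy" (pixels), "k1" (the pictures are not rectified: a ray, as slopes to the right and down, at radius r is drawn at 1 + k1 r^2 times it, then the intrinsics apply), "R" (3x3) and "t" (3): a world point X has camera coordinates R X + t. Camera axes: x right, y down, z forward; pixel columns grow to the right and rows downward; lengths in mm; the calibration is good to about 2 mm. A picture is of the moment at which its call begins. calibration takes no time and is no camera call.
- finish_job(): hands the job in, once; it reports no verdict.
The state is a dict: "time_s": time; "joints": joint angles; "dq": joint speeds; "tau": joint torques, N m; "eef_pos": TCP position; "ee_rot": TCP orientation; "force": force on the tool from outside, world axes, zero at the start; "wrist_torque": the same for the moment, N m; "grip_width": opening from 0.0 (shut) to 1.0 (fully open).
Only numpy, scipy, OpenCV 4.12 (cv2) and the standard library are available. Lean on these libraries where they do the work, as an engineer would, in place of code of your own. Each camera call takes 0.05 s, during which the arm holds its last target.

TASK

Get the paint shaker going: move the pencil box off its rack and set it down flat in the middle of the cork mat, and stand every paint jar upright in a cell of the rack, right down on the cell's floor. Then bring the sprung clamp handle forward and down until its catch holds it, and only after that put the key from the wooden block all the way into the key switch and turn it clockwise as far as it goes, leaving it there. Leave the tall paint bottle where it is.

Things in the scene. Friction and masses are not known exactly. Their poses are not given: they have to be found in the camera images.
- jar0: a lidded poster-paint jar: plain white plastic body 46 mm in diameter and 60 mm tall, white screw lid 42 mm in diameter above it, 85 mm tall in all, about 0.2 kg; stands on the table; origin at the centre of its underside, z up. Two to four jars are present, all alike (an absent one reads None)
- jar1: a lidded poster-paint jar: plain white plastic body 46 mm in diameter and 60 mm tall, white screw lid 42 mm in diameter above it, 85 mm tall in all, about 0.2 kg; stands on the table; origin at the centre of its underside, z up. Two to four jars are present, all alike (an absent one reads None)
- jar2: a lidded poster-paint jar: plain white plastic body 46 mm in diameter and 60 mm tall, white screw lid 42 mm in diameter above it, 85 mm tall in all, about 0.2 kg; stands on the table; origin at the centre of its underside, z up. Two to four jars are present, all alike (an absent one reads None)
- jar3: a lidded poster-paint jar: plain white plastic body 46 mm in diameter and 60 mm tall, white screw lid 42 mm in diameter above it, 85 mm tall in all, about 0.2 kg; stands on the table; origin at the centre of its underside, z up. Two to four jars are present, all alike (an absent one reads None)
- cell0 (a point): centre of the floor of one of the four square cells of the shaker's rack, side by side along the shaker's y, 64 mm apart. A cell is a recess 54 x 54 mm and 25 mm deep in the flat-topped rack block (top 55 mm above the table, x -70 to 85 mm and y -133 to 133 mm in the shaker frame), 10 mm of metal between cells; its floor is 30 mm above the table
- cell1 (a point): centre of the floor of one of the four square cells of the shaker's rack, side by side along the shaker's y, 64 mm apart. A cell is a recess 54 x 54 mm and 25 mm deep in the flat-topped rack block (top 55 mm above the table, x -70 to 85 mm and y -133 to 133 mm in the shaker frame), 10 mm of metal between cells; its floor is 30 mm above the table
- cell2 (a point): centre of the floor of one of the four square cells of the shaker's rack, side by side along the shaker's y, 64 mm apart. A cell is a recess 54 x 54 mm and 25 mm deep in the flat-topped rack block (top 55 mm above the table, x -70 to 85 mm and y -133 to 133 mm in the shaker frame), 10 mm of metal between cells; its floor is 30 mm above the table
- cell3 (a point): centre of the floor of one of the four square cells of the shaker's rack, side by side along the shaker's y, 64 mm apart. A cell is a recess 54 x 54 mm and 25 mm deep in the flat-topped rack block (top 55 mm above the table, x -70 to 85 mm and y -133 to 133 mm in the shaker frame), 10 mm of metal between cells; its floor is 30 mm above the table
- pencil_box: a closed wooden pencil box with a brass clasp, 56 mm (its x) by 130 mm (its y) by 55 mm high, 0.25 kg; it has been left lying on the rack's flat top (55 mm above the table) across the cells; origin at the centre of its underside, z up
- mat: a square cork mat 130 x 130 mm, 4 mm thick, fixed on the table; origin at the centre of its underside
- shaker: the paint-jar shaker: a low grey fixed machine with an aluminium four-cell rack, a hinged clamp frame behind it and a key switch on a black pod at the rack's -y end. Origin on the table under the middle of the row of cells; x points away from the robot to the hinge, y along the row. Base x -75 to 180 mm, y -255 to 145 mm
- clamp (a joint): clamp frame angle (rad): 0 raised (83 degrees above level, sprung up); grows as its handle comes forward and down; 1.45 level over the jar lids, at its stop. Near 1.05 to 1.25 a sprung catch resists (some 7 N at the handle); beyond, it snaps over and holds the frame at 1.35 to 1.45. Let go earlier it springs up. Level, it clears seated lids by 4 mm; an unseated jar blocks it
- clamp_handle (a point): centre of the clamp's black handle: a round bar, 16 mm in diameter, 150 mm long along the shaker's y, 110 mm of it free between the two side arms; 215 mm from the hinge axis; it swings and turns with the frame. 343 mm above the table when raised; 130 mm when down, then 65 mm on the robot's side of the cells. A 30 mm wide crossbar, 150 mm from the hinge, comes down on the jars
- clamp_hinge (a point): middle of the clamp's hinge axis, which runs along the shaker's y, 150 mm behind the row of cells and 130 mm above the table; fixed to the shaker
- switch (a joint): angle of the key switch's steel cylinder (rad): starts between 0 and 0.2 (off) and grows as the cylinder turns clockwise seen from above, to a stop at 1.40 (running); stays where it is left (friction about 0.06 N m). At 0 the key slot lies along the shaker's x
- slot_floor (a point): centre of the bottom of the key slot in the steel switch cylinder (52 mm in diameter); this frame turns with the cylinder, its x along the slot. The slot is 20.5 x 10.5 mm with a 2.5 mm chamfer and 28 mm deep, from the cylinder's flat top, 84 mm above the table, to this point 56 mm above the table
- key: the shaker's key, standing blade down in its wooden block: steel blade 18 mm (key x) by 8 mm (y), 40 mm long with a 4 mm stepped tip (14 x 5 mm); above it a flat black bow 44 (x) by 10 (y) by 36 mm high; 0.06 kg. Origin at the blade's tip, z up. Grip the bow, its centre 58 mm above the tip, across y. In the block the tip is 10 mm above the table. Works either way round
- key_block: a fixed wooden block 64 x 64 x 40 mm with a slot 22 x 12 mm, 30 mm deep, that holds the key upright; origin at the centre of its underside, the slot along its x
- bottle: a tall paint bottle, 52 mm in diameter, 160 mm tall, standing among the jars; not to be used. Origin at the centre of its underside
There are look-alikes about, which are no part of the job. Leave any purple or turquoise look-alike of the jar3 alone. What is shaped like the pencil_box but pink is not meant.

How it is judged (in metres and radians):
On the way, in this order (a step that is already met when the one before it is completed fails the run):
1. the pencil box is off the rack and every jar is seated in a cell (height (world z) of pencil_box below 0.02 m and (horizontal distance between jar0 and cell0 below 0.008 m or horizontal distance between jar0 and cell1 below 0.008 m or horizontal distance between jar0 and cell2 below 0.008 m or horizontal distance between jar0 and cell3 below 0.008 m) and height (world z) of each of jar0, jar1, jar2, jar3 below 0.036 m and angle between each of jar0, jar1, jar2, jar3's own z axis and vertical below 0.1 rad and (horizontal distance between jar1 and cell0 below 0.008 m or horizontal distance between jar1 and cell1 below 0.008 m or horizontal distance between jar1 and cell2 below 0.008 m or horizontal distance between jar1 and cell3 below 0.008 m) and (horizontal distance between jar2 and cell0 below 0.008 m or horizontal distance between jar2 and cell1 below 0.008 m or horizontal distance between jar2 and cell2 below 0.008 m or horizontal distance between jar2 and cell3 below 0.008 m) and (horizontal distance between jar3 and cell0 below 0.008 m or horizontal distance between jar3 and cell1 below 0.008 m or horizontal distance between jar3 and cell2 below 0.008 m or horizontal distance between jar3 and cell3 below 0.008 m)), for 0.2 s.
2. the clamp is down past its catch (value of joint clamp above 1.3 rad), for 0.2 s.
3. the key is fully in the switch's slot (horizontal distance between key and slot_floor below 0.005 m and z of key in the frame of slot_floor below 0.006 m and angle between key's own z axis and vertical below 0.15 rad), for 0.2 s.
4. the key, still in, has turned the switch on (all of step 3 and value of joint switch above 1.2 rad), for 0.2 s.
At the end, for the whole second after the job is handed in: Pencil box flat on the mat, its centre within 30 mm of the mat centre; every jar upright within 8 mm of a cell centre, underside within 6 mm of the cell floor; clamp held beyond 1.3 rad; key upright, tip within 5 mm of the slot axis and 6 mm of its bottom; switch beyond 1.2 rad; all at rest (all of step 4 and horizontal distance between pencil_box and mat below 0.03 m and height (world z) of pencil_box below 0.01 m and angle between each of pencil_box, jar0, jar1, jar2, jar3's own z axis and vertical below 0.1 rad and (horizontal distance between jar0 and cell0 below 0.008 m or horizontal distance between jar0 and cell1 below 0.008 m or horizontal distance between jar0 and cell2 below 0.008 m or horizontal distance between jar0 and cell3 below 0.008 m) and height (world z) of each of jar0, jar1, jar2, jar3 below 0.036 m and (horizontal distance between jar1 and cell0 below 0.008 m or horizontal distance between jar1 and cell1 below 0.008 m or horizontal distance between jar1 and cell2 below 0.008 m or horizontal distance between jar1 and cell3 below 0.008 m) and (horizontal distance between jar2 and cell0 below 0.008 m or horizontal distance between jar2 and cell1 below 0.008 m or horizontal distance between jar2 and cell2 below 0.008 m or horizontal distance between jar2 and cell3 below 0.008 m) and (horizontal distance between jar3 and cell0 below 0.008 m or horizontal distance between jar3 and cell1 below 0.008 m or horizontal distance between jar3 and cell2 below 0.008 m or horizontal distance between jar3 and cell3 below 0.008 m) and value of joint clamp above 1.3 rad and linear speed of each of pencil_box, key below 0.02 m/s); the robot touches nothing.
It fails at once if the paint bottle was pushed more than 60 mm or tipped over (distance of bottle from where it was at the start of the episode above 0.06 m or angle between bottle's own z axis and vertical above 0.7 rad).
Of jar0, jar1, jar2, jar3 only 2 to 4 are there at a start; the rules pass over those that are not, and their reading is None.
At some moment in a run one of pencil_box may be knocked a few centimetres aside while the robot is not near it.
It also fails if it takes over 210 s, if anything falls off the work surface, if the arm or the gripper's body presses on something with over 40 N, if the wrist force passes 120 N, or if a joint passes its speed limit or range.

## Working session

There is one attempt and no reset: what is moved stays moved. The work goes in short steps, Python scripts to look and compute and a tool call to move; the robot and the scene stay as the last step left them, time stands still between calls to the robot, and variables do not carry over. Pictures are saved under pics/ and viewed, and the job is handed in when it is done.

Besides the shell and the picture viewer there is one more tool, called after ">>>" as name(argument=value, ...) on one line, values as JSON. carry_out: Moves the arm, as the interface text tells. Its arguments: {"type":"object","properties":{"steps":{"type":"array","items":{"type":"number"}},"grip_force":{"type":"number"}},"required":["steps"]}

```bash
mkdir -p pics; python3 - <<'E'
from rig import readout,cams
import cv2
print(readout.sense())
for n in("side","top"):
    im=cams.capture(n); cv2.imwrite(f"pics/{n}0.png",im[:,:,::-1]); print(n,cams.calibration(n))
E
```

```text
{'time_s': 0.0, 'joints': array([-1.55637756e+00,  3.13382736e-01,  1.49843198e+00,  2.02072592e-05,
        1.33099006e+00, -2.23392730e-01]), 'dq': array([-2.33516841e-04,  4.59359516e-04, -1.38093799e-04, -7.27675616e-05,
       -5.45490488e-04, -8.99986255e-04]), 'tau': array([-6.69110386e-05, -4.12263429e+01, -2.59743762e+01, -1.75970158e-04,
        4.19179763e-03, -2.14295414e-05]), 'eef_pos': array([ 123.67075288, -509.92646734,  198.77143497]), 'ee_rot': array([-6.01734695e-04,  9.92939139e-01,  1.18623345e-01,  7.29701118e-05]), 'force': array([ 0.14803428, -0.15430857,  0.04221357]), 'wrist_torque': array([-0.00407036,  0.01787973, -0.00404548]), 'grip_width': 1.0011988510264922}
side {'fx': 347.4936207893306, 'fy': 347.4936207893306, 'cx': 252.60604949557123, 'cy': 193.50501666595702, 'k1': -0.004688494078291343, 'R': array([[-0.86909424, -0.4945399 ,  0.01027068],
       [-0.26791156,  0.45316486, -0.85021469],
       [ 0.41581077, -0.74166832, -0.52633592]]), 't': array([ 447.03021317,  368.92818939, 1178.98616533])}
top {'fx': 408.6698255073205, 'fy': 408.6698255073205, 'cx': 251.70886923957548, 'cy': 193.47561781812118, 'k1': -0.10343367847094856, 'R': array([[-0.00461685, -0.99986578,  0.01571936],
       [-0.99564776,  0.00313302, -0.09314354],
       [ 0.09308179, -0.01608098, -0.99552859]]), 't': array([ -71.63004812,  579.64610676, 1491.39212521])}
```

View pics/side0.png

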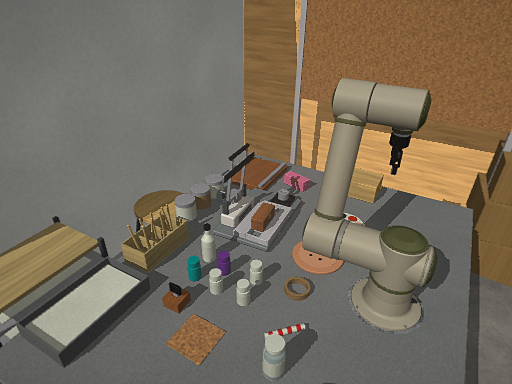

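View pics/top0.png

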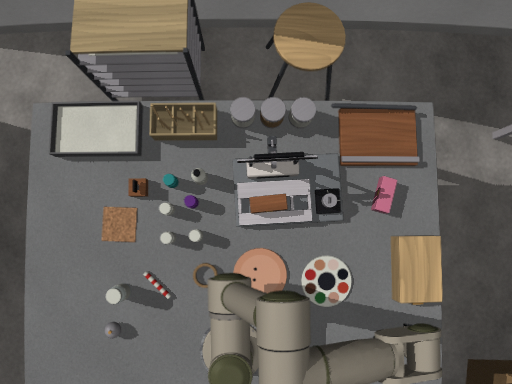

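```bash
cat > h.py <<'E'
import numpy as np,cv2
from rig import readout,cams
def proj(n,X):
    c=cams.calibration(n);X=np.atleast_2d(X);p=X@c["R"].T+c["t"];s=p[:,:2]/p[:,2:]
    r2=(s**2).sum(1,keepdims=True);s=s*(1+c["k1"]*r2);return s*[c["fx"],c["fy"]]+[c["cx"],c["cy"]]
def ray(n,uv):
    c=cams.calibration(n);K=np.array([[c["fx"],0,c["cx"]],[0,c["fy"],c["cy"]],[0,0,1]])
    s=cv2.undistortPoints(np.array([[uv]],float),K,np.array([c["k1"],0,0,0,0.]))[0,0]
    d=c["R"].T@[s[0],s[1],1];o=-c["R"].T@c["t"];return o,d/np.linalg.norm(d)
def onz(n,uv,z):
    o,d=ray(n,uv);return o+d*(z-o[2])/d[2]
def tri(uvs,uvt):
    o1,d1=ray("side",uvs);o2,d2=ray("top",uvt)
    a=np.linalg.lstsq(np.stack([d1,-d2],1),o2-o1,rcond=None)[0]
    p,q=o1+a[0]*d1,o2+a[1]*d2;return (p+q)/2,np.linalg.norm(p-q)
def crop(n,x0,y0,x1,y1,f,name,im=None):
    im=cams.capture(n) if im is None else im
    cv2.imwrite("pics/"+name,cv2.resize(im[y0:y1,x0:x1],None,fx=f,fy=f,interpolation=cv2.INTER_CUBIC)[:,:,::-1])
E
python3 - <<'E'
from h import *
for n in("top","side"):
    im=cv2.imread(f"pics/{n}0.png")[:,:,::-1]
    if n=="top":
        crop(n,60,60,330,260,2.9,"t0a.png",im)
        crop(n,180,180,450,384,2.9,"t0b.png",im)
    else:
        crop(n,60,100,330,300,2.9,"s0a.png",im)
E
```

```text
(no output)
```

View pics/t0a.png

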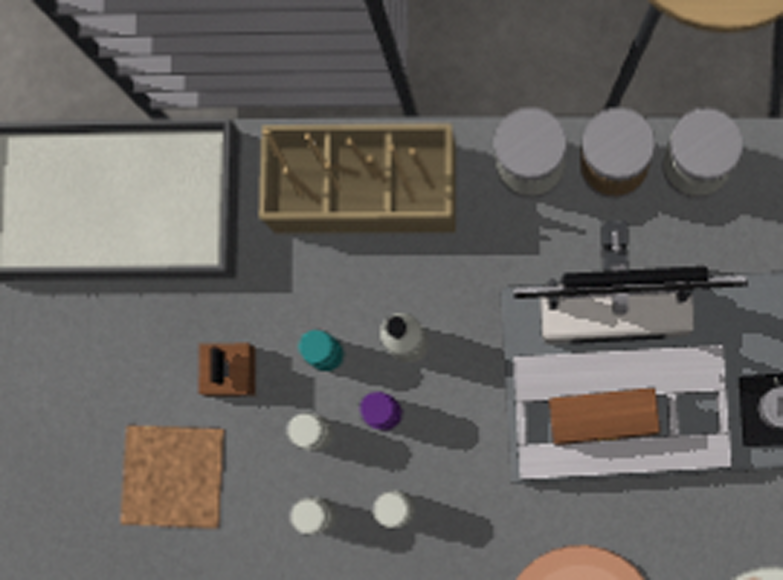

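View pics/t0b.png

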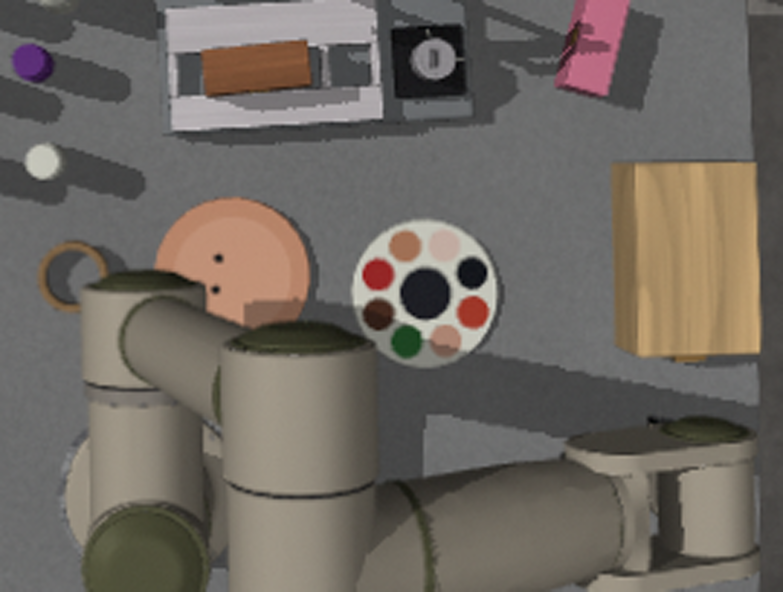

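View pics/s0a.png

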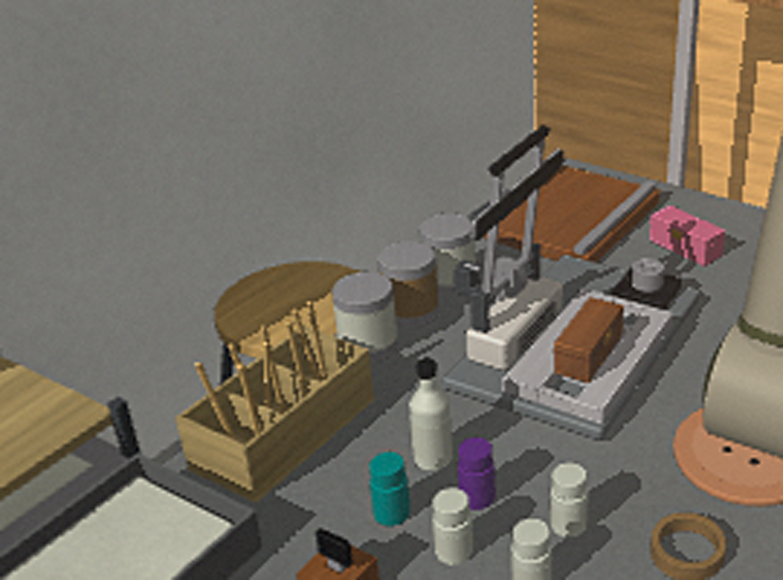

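```bash
python3 - <<'E'
from h import *
im=cv2.imread("pics/top0.png");hsv=cv2.cvtColor(im,cv2.COLOR_BGR2HSV)
# rack / pod / clamp geometry crop
crop("top",225,135,350,235,6,"t0c.png",im[:,:,::-1])
s=cv2.imread("pics/side0.png")
crop("side",140,240,330,384,4,"s0b.png",s[:,:,::-1])
crop("side",200,130,310,250,5,"s0c.png",s[:,:,::-1])
crop("top",95,165,215,345,3.3,"t0d.png",im[:,:,::-1])
E
```

```text
(no output)
```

View pics/t0c.png

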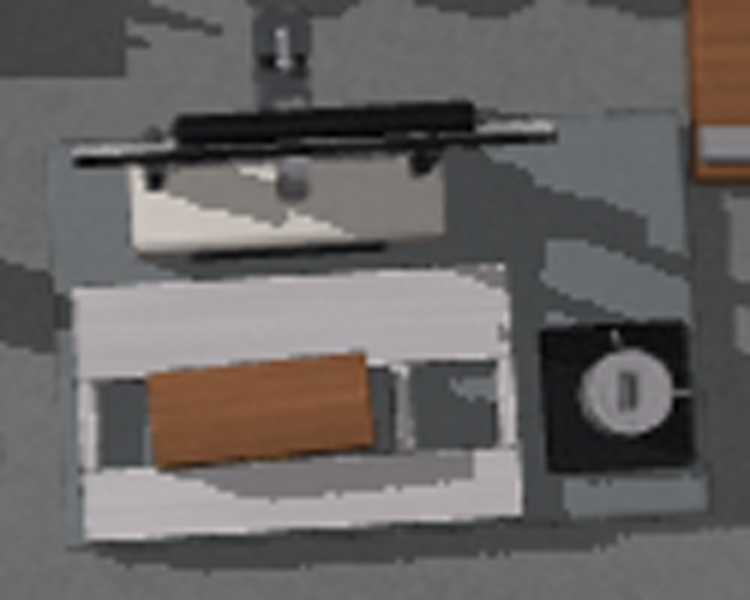

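View pics/s0b.png

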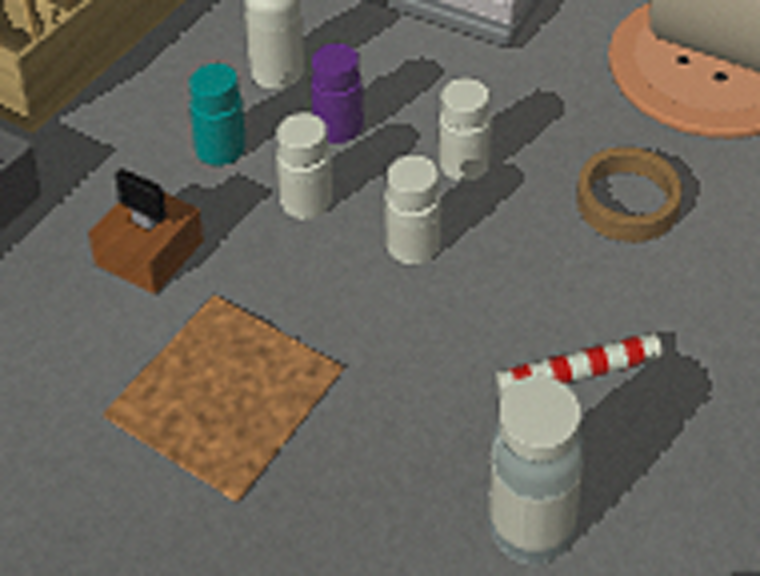

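View pics/s0c.png

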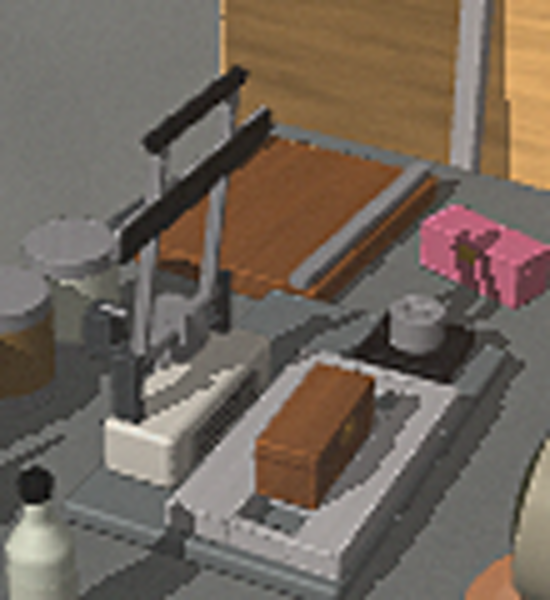

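View pics/t0d.png

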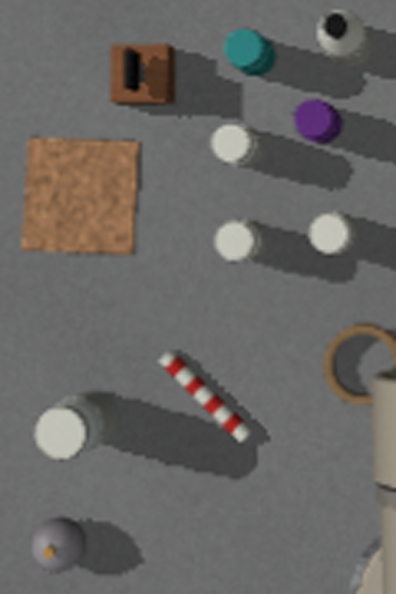

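```bash
python3 - <<'E'
from h import *
im=cv2.imread("pics/top0.png");hsv=cv2.cvtColor(im,cv2.COLOR_BGR2HSV)
f=lambda a,s=6,o=(225,135):((np.array(a,float)+.5)/s-.5+np.array(o))
rc=[f(a) for a in[(74,288),(507,264),(522,515),(84,540)]]
W=np.array([onz("top",c,55)[:2] for c in rc]);print("rack corners",W.round(1))
# shaker frame fit: corners: far +y, far -y, near -y, near +y
S=np.array([(85,133),(85,-133),(-70,-133),(-70,133)],float)
A=W-W.mean(0);B=S-S.mean(0)
th=np.arctan2((B[:,0]*A[:,1]-B[:,1]*A[:,0]).sum(),(B*A).sum());R=np.array([[np.cos(th),-np.sin(th)],[np.sin(th),np.cos(th)]])
o=W.mean(0)-R@S.mean(0);print("shaker",o.round(1),th, "res",(W-(S@R.T+o)).round(1))
for i,y in enumerate((96,32,-32,-96)):print("cell y",y,(R@[0,y]+o).round(1))
sw=onz("top",f((628,393)),84);print("switch",sw.round(1),"in shaker",(R.T@(sw[:2]-o)).round(1))
a,b=f((627,375)),f((629,412));v=onz("top",a,84)-onz("top",b,84);print("slot ang",np.arctan2(v[1],v[0]))
# jars
m=((hsv[...,1]<60)&(hsv[...,2]>150)).astype(np.uint8)
n,l,st,c=cv2.connectedComponentsWithStats(m)
for i in range(1,n):
    if 60<st[i,4]<400 and 150<c[i][0]<215 and 160<c[i][1]<260:print("white",st[i],c[i],onz("top",c[i],85).round(1))
# crops of brown: box, mat, block
m=((hsv[...,0]<20)&(hsv[...,1]>90)&(hsv[...,2]>60)).astype(np.uint8)
n,l,st,c=cv2.connectedComponentsWithStats(m)
for i in range(1,n):
    if st[i,4]>150:
        r=cv2.minAreaRect(np.argwhere(l==i)[:,::-1].astype(np.float32));
        print("brown",st[i,4],r,[onz("top",q,z)[:2].round(1).tolist() for z in(4,40,110) for q in [r[0]]])
        if r[0][1]<260 and r[0][0]<340: print([onz("top",q,{0:4}.get(0) if r[0][0]<125 else (40 if r[0][0]<160 else 110))[:2].round(1).tolist() for q in cv2.boxPoints(r)])
E
```

```text
rack corners [[ 617.   -19.5]
 [ 631.2 -284.8]
 [ 477.5 -291.3]
 [ 463.7  -25.3]]
shaker [ 539.8 -155.6] 0.04942967981855494 res [[-1.2 -1. ]
 [-0.2 -0.5]
 [ 1.   0.6]
 [ 0.4  0.9]]
cell y 96 [535.1 -59.7]
cell y 32 [ 538.3 -123.6]
cell y -32 [ 541.4 -187.6]
cell y -96 [ 544.6 -251.5]
switch [ 549.3 -351.8   84. ] in shaker [  -0.2 -196.5]
slot ang 0.03270016847828389
white [159 203  12  11  99] [164.25252525 207.7979798 ] [523.6 239.5  85. ]
white [189 230  11  12 102] [194.         235.23529412] [425.9 132.4  85. ]
white [160 232  12  12 104] [165.30769231 237.69230769] [417.4 234.5  85. ]
brown 3815 ((308.5, 36.5), (67.0, 71.0), 90.0) [[1211.3, -304.3], [1193.2, -298.3], [1158.0, -286.7]]
[[1293.0, -156.2], [1298.7, -427.2], [1027.9, -415.1], [1025.0, -152.5]]
brown 183 ((179.14706420898438, 113.41175842285156), (30.012252807617188, 19.03634262084961), 59.03623962402344) [[893.1, 204.7], [882.4, 198.7], [861.7, 187.1]]
[[891.9, 245.3], [928.1, 186.9], [831.9, 129.5], [796.2, 187.5]]
brown 3575 ((377.4999694824219, 132.0), (76.99998474121094, 45.99999237060547), 0.0) [[820.7, -565.
[... 471 characters left out ...]
.2], [542.0, -133.2], [537.2, -129.3]]
[[559.2, -61.9], [571.7, -191.7], [515.2, -196.7], [502.8, -67.3]]
brown 1131 ((119.00452423095703, 223.90499877929688), (33.29560470581055, 33.96152114868164), 2.726310968399048) [[467.8, 427.1], [467.1, 416.0], [465.8, 394.2]]
[[406.8, 493.0], [535.0, 489.8], [528.8, 361.5], [401.3, 365.5]]
brown 3290 ((416.0, 270.0), (68.0, 50.0), 90.0) [[286.5, -699.5], [290.1, -684.3], [297.0, -654.6]]
brown 1659 ((262.4000244140625, 269.2000427246094), (52.771202087402344, 41.14365005493164), 26.56505012512207) [[298.1, -112.8], [301.4, -111.3], [307.8, -108.4]]
brown 185 ((502.0, 378.0), (10.0, 18.0), 90.0) [[-147.7, -1051.7], [-133.9, -1028.2], [-107.2, -982.5]]
```

```bash
cat >> h.py <<'E'
from scipy.spatial.transform import Rotation as Rn
def pose():
    s=readout.sense();q=s["ee_rot"];return s["eef_pos"],Rn.from_quat([q[1],q[2],q[3],q[0]]),s
def go(x,y,z,psi,row=3.0):
    p,R,s=pose();T=Rn.from_matrix(np.array([[np.cos(psi),np.sin(psi),0],[np.sin(psi),-np.cos(psi),0],[0,0,-1.]]))
    d=np.array([x,y,z])-p
    rv=np.degrees((R.inv()*T).as_rotvec())/5
    print("t",round(s["time_s"],2),"tcp",p.round(1),"psi",round(np.arctan2(*R.as_matrix()[[1,0],0]),3),"tilt",round(np.degrees(np.arccos(-R.as_matrix()[2,2])),2),"q",s["joints"].round(2),"F",s["force"].round(1),"w",round(s["grip_width"]*85,1))
    print("  turn(5deg):",rv.round(2),"shift cm now-frame:",(R.inv().apply(d)/10).round(2),"shift cm final-frame:",(T.inv().apply(d)/10).round(2),"norm",round(np.linalg.norm(d)/10,1))
E
python3 - <<'E'
from h import *
go(537,-129,220,1.667)
im=cv2.imread("pics/top0.png");hsv=cv2.cvtColor(im,cv2.COLOR_BGR2HSV)
for n,u in(("bottle",(197,173)),("purple",(190,200)),("turq",(168,179))):print(n,onz("top",u,85 if n!="bottle" else 160).round(1))
E
```

```text
t 0.1 tcp [ 123.6 -510.   198.8] psi 0.238 tilt 0.06 q [-1.56  0.31  1.5  -0.    1.33 -0.22] F [-0.1 -0.6  0.1] w 85.2
  turn(5deg): [-1.000e-02 -1.000e-02 -1.638e+01] shift cm now-frame: [ 49.15 -27.29  -2.08] shift cm final-frame: [33.95 44.8  -2.12] norm 56.3
bottle [637.6 114.4 160. ]
purple [551.3 147.5  85. ]
turq [627.2 227.6  85. ]
```

>>> carry_out(steps=[0,0,-1,0,0,-1,1,0,0,-1,0,0,-1,1])

```text
time_s: 0.27
eef_pos: [123.7, -509.8, 218.8]
ee_rot: [-0.001, 0.978, 0.207, 0.0]
force: [0.2, 0.2, 0.2]
grip_width: 0.998
```

```bash
python3 -c "
from h import *
go(537,-129,220,1.667)"
```

```text
t 0.27 tcp [ 123.7 -509.8  218.8] psi 0.416 tilt 0.12 q [-1.56  0.3   1.46  0.    1.38 -0.4 ] F [0.2 0.2 0.2] w 84.8
  turn(5deg): [-1.000e-02 -2.000e-02 -1.433e+01] shift cm now-frame: [ 5.320e+01 -1.812e+01 -4.000e-02] shift cm final-frame: [33.93 44.8  -0.12] norm 56.2
```

>>> carry_out(steps=[0,0,0,0,0,-1.2,1,0,0,0,0,0,-1.2,1,0,0,0,0,0,-1.2,1,0,0,0,0,0,-1.2,1,0,0,0,0,0,-1.2,1,0,0,0,0,0,-1.2,1,0,0,0,0,0,-1.2,1,0,0,0,0,0,-1.2,1,0,0,0,0,0,-1.2,1,0,0,0,0,0,-1.2,1,0,0,0,0,0,-1.2,1,0,0,0,0,0,-1.13,1])

```text
time_s: 1.27
eef_pos: [123.7, -510.1, 218.9]
ee_rot: [-0.0, 0.672, 0.741, 0.0]
force: [0.4, 0.4, 0.5]
grip_width: 0.999
```

>>> carry_out(steps=[1.7,2.24,0,0,0,0,1,1.7,2.24,0,0,0,0,1,1.7,2.24,0,0,0,0,1,1.7,2.24,0,0,0,0,1,1.7,2.24,0,0,0,0,1,1.7,2.24,0,0,0,0,1,1.7,2.24,0,0,0,0,1,1.7,2.24,0,0,0,0,1,1.7,2.24,0,0,0,0,1,1.7,2.24,0,0,0,0,1,1.7,2.24,0,0,0,0,1,1.7,2.24,0,0,0,0,1,1.7,2.24,0,0,0,0,1,1.7,2.24,0,0,0,0,1,1.7,2.24,0,0,0,0,1,1.7,2.24,0,0,0,0,1,1.7,2.24,0,0,0,0,1,1.7,2.24,0,0,0,0,1,1.7,2.24,0,0,0,0,1,1.7,2.24,0,0,0,0,1])

```text
time_s: 2.93
eef_pos: [539.3, -129.3, 218.9]
ee_rot: [-0.0, 0.674, 0.739, -0.0]
force: [-0.7, -0.7, -0.7]
grip_width: 0.996
```

```bash
python3 - <<'E'
from h import *
go(537,-129,220,1.667)
crop("side",200,100,330,250,4,"s1.png")
go(537,-129,220,1.667)
E
```

```text
t 2.93 tcp [ 539.3 -129.3  218.9] psi 1.663 tilt 0.04 q [-0.45  0.37  1.37 -0.    1.4  -0.54] F [-0.7 -0.7 -0.7] w 84.7
  turn(5deg): [-0.01 -0.   -0.05] shift cm now-frame: [ 0.05 -0.22 -0.1 ] shift cm final-frame: [ 0.05 -0.22 -0.11] norm 0.3
t 2.98 tcp [ 541.7 -126.3  218.6] psi 1.666 tilt 0.11 q [-0.44  0.37  1.37  0.    1.4  -0.54] F [ 0.8  4.1 -1.6] w 84.9
  turn(5deg): [ 0.01 -0.02 -0.02] shift cm now-frame: [-0.23 -0.49 -0.14] shift cm final-frame: [-0.23 -0.49 -0.14] norm 0.6
```

View pics/s1.png

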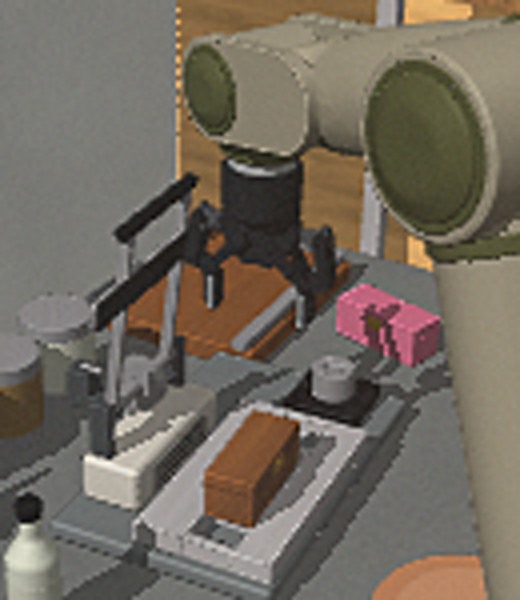

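>>> carry_out(steps=[-0.23,-0.49,0,0,0,0,1,0,0,2.5,0,0,0,1,0,0,2.5,0,0,0,1,0,0,2.5,0,0,0,1,0,0,2,0,0,0,1,0,0,0,0,0,0,1,0,0,0,0,0,0,1])

```text
time_s: 3.57
eef_pos: [533.1, -133.7, 124.2]
ee_rot: [-0.001, 0.674, 0.739, -0.0]
force: [0.1, -0.1, 0.8]
grip_width: 1.0
```

```bash
python3 - <<'E'
from h import *
go(537,-129,68,1.667)
E
```

```text
t 3.57 tcp [ 533.1 -133.7  124.2] psi 1.662 tilt 0.09 q [-0.46  0.44  1.53 -0.    1.18 -0.55] F [ 0.1 -0.1  0.8] w 85.0
  turn(5deg): [-0.02 -0.01 -0.06] shift cm now-frame: [0.43 0.43 5.62] shift cm final-frame: [0.43 0.43 5.62] norm 5.7
```

>>> carry_out(steps=[0.43,0.43,1,0,0,-0.06,1,0,0,2.3,0,0,0,1,0,0,2.3,0,0,0,1,0,0,0,0,0,0,1,0,0,0,0,0,0,1])

```text
time_s: 3.98
eef_pos: [537.9, -128.5, 68.7]
ee_rot: [-0.0, 0.672, 0.741, -0.0]
force: [-0.4, 0.1, 1.2]
grip_width: 1.0
```

>>> carry_out(steps=[0,0,0,0,0,0,-0.2,0,0,0,0,0,0,-0.2,0,0,0,0,0,0,-0.2,0,0,0,0,0,0,-0.2,0,0,0,0,0,0,-0.2,0,0,0,0,0,0,-0.2], grip_force=50)

```text
time_s: 4.48
eef_pos: [538.7, -128.9, 70.5]
ee_rot: [0.002, 0.672, 0.741, 0.001]
force: [-1.7, 1.5, 9.4]
grip_width: 0.63
```

>>> carry_out(steps=[0,0,0,0,0,0,-0.4,0,0,0,0,0,0,-0.4,0,0,-1,0,0,0,-0.4,0,0,-2,0,0,0,-0.4,0,0,-2.5,0,0,0,-0.4,0,0,-2.5,0,0,0,-0.4,0,0,-2.5,0,0,0,-0.4,0,0,-2.5,0,0,0,-0.4,0,0,0,0,0,0,-0.4,0,0,0,0,0,0,-0.4])

```text
time_s: 5.32
eef_pos: [538.0, -128.7, 199.8]
ee_rot: [0.001, 0.672, 0.741, 0.0]
force: [0.5, 0.4, -2.1]
grip_width: 0.629
```

```bash
python3 - <<'E'
from h import *
go(467,427,200,1.667)
crop("side",200,100,330,250,4,"s2.png")
E
```

```text
t 5.32 tcp [ 538.  -128.7  199.8] psi 1.668 tilt 0.16 q [-0.45  0.37  1.41  0.    1.35 -0.54] F [ 0.5  0.4 -2.1] w 53.5
  turn(5deg): [0.03 0.02 0.01] shift cm now-frame: [55.99 -1.67 -0.1 ] shift cm final-frame: [ 5.599e+01 -1.730e+00 -2.000e-02] norm 56.0
```

View pics/s2.png

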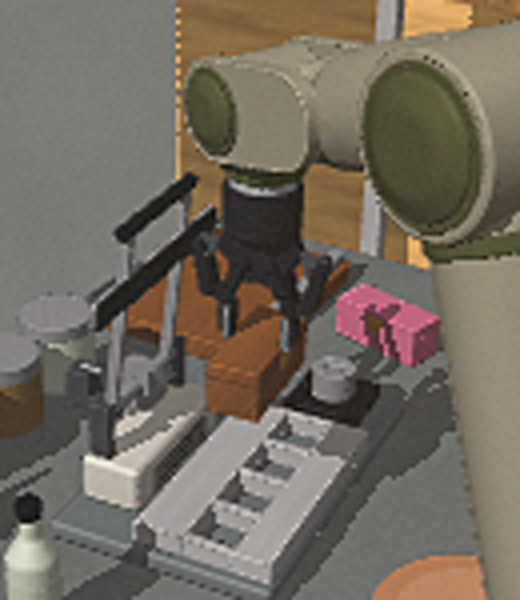

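>>> carry_out(steps=[1.5,0,0,0,0,0,-0.4,3,-0.1,0,0,0,0,-0.4,3,-0.1,0,0,0,0,-0.4,3,-0.1,0,0,0,0,-0.4,3,-0.1,0,0,0,0,-0.4,3,-0.1,0,0,0,0,-0.4,3,-0.1,0,0,0,0,-0.4,3,-0.1,0,0,0,0,-0.4,3,-0.1,0,0,0,0,-0.4,3,-0.1,0,0,0,0,-0.4,3,-0.1,0,0,0,0,-0.4,3,-0.1,0,0,0,0,-0.4,3,-0.1,0,0,0,0,-0.4,3,-0.1,0,0,0,0,-0.4,3,-0.1,0,0,0,0,-0.4,3,-0.1,0,0,0,0,-0.4,3,-0.1,0,0,0,0,-0.4,3,-0.1,0,0,0,0,-0.4,2.5,0,0,0,0,0,-0.4,1,0,0,0,0,0,-0.4])

```text
time_s: 7.03
eef_pos: [464.1, 430.2, 196.6]
ee_rot: [-0.001, 0.671, 0.742, -0.001]
force: [0.0, 0.1, -2.3]
grip_width: 0.632
```

>>> carry_out(steps=[0,0,0,0,0,0,-0.4,0,0,0,0,0,0,-0.4,0,0,0,0,0,0,-0.4])

```text
time_s: 7.28
eef_pos: [466.4, 426.1, 198.0]
ee_rot: [0.0, 0.672, 0.74, -0.001]
force: [0.1, -0.3, -1.5]
grip_width: 0.627
```

```bash
python3 - <<'E'
from h import *
go(467,427,22,1.667)
crop("top",60,130,220,260,4.8,"t2.png")
E
```

```text
t 7.28 tcp [466.4 426.1 198. ] psi 1.667 tilt 0.06 q [ 0.56  0.56  1.14 -0.    1.45  0.46] F [ 0.1 -0.3 -1.5] w 53.3
  turn(5deg): [-0.01  0.01  0.  ] shift cm now-frame: [ 0.1   0.08 17.6 ] shift cm final-frame: [ 0.09  0.06 17.6 ] norm 17.6
```

View pics/t2.png

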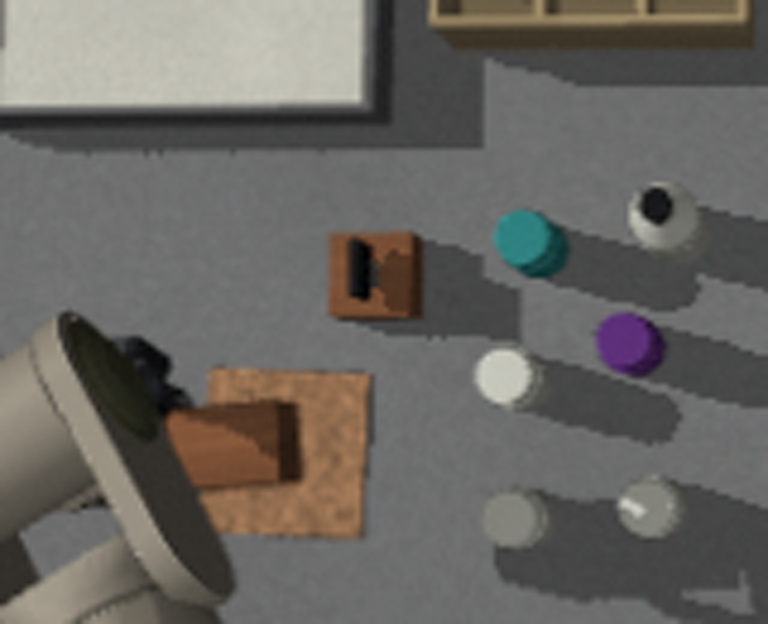

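>>> carry_out(steps=[0.1,0.06,1.5,0,0,0,-0.4,0,0,3,0,0,0,-0.4,0,0,3,0,0,0,-0.4,0,0,3,0,0,0,-0.4,0,0,3,0,0,0,-0.4,0,0,2,0,0,0,-0.4,0,0,1.2,0,0,0,-0.4,0,0,0.5,0,0,0,-0.4,0,0,0.2,0,0,0,-0.4,0,0,0,0,0,0,-0.4,0,0,0,0,0,0,-0.4])

```text
time_s: 8.25
eef_pos: [467.7, 428.5, 25.8]
ee_rot: [0.0, 0.672, 0.741, 0.001]
force: [0.1, -0.5, -1.9]
grip_width: 0.63
```

>>> carry_out(steps=[0,0,0.15,0,0,0,-0.4,0,0,0,0,0,0,-0.4,0,0,0,0,0,0,-0.4])

```text
time_s: 8.5
eef_pos: [467.1, 428.3, 23.3]
ee_rot: [0.0, 0.672, 0.741, 0.0]
force: [-0.7, 0.4, -2.2]
grip_width: 0.628
```

>>> carry_out(steps=[0,0,0.2,0,0,0,-0.4,0,0,0.1,0,0,0,-0.4,0,0,0,0,0,0,-0.4,0,0,0,0,0,0,-0.4])

```text
time_s: 8.83
eef_pos: [466.9, 428.2, 19.7]
ee_rot: [0.0, 0.672, 0.741, -0.0]
force: [-0.5, -0.5, -1.8]
grip_width: 0.631
```

>>> carry_out(steps=[0,0,0.1,0,0,0,-0.4,0,0,0,0,0,0,-0.4,0,0,0.1,0,0,0,-0.4,0,0,0,0,0,0,-0.4,0,0,0,0,0,0,-0.4])

```text
time_s: 9.25
eef_pos: [466.9, 428.3, 19.5]
ee_rot: [0.0, 0.672, 0.741, 0.0]
force: [-5.4, -3.8, 11.5]
grip_width: 0.632
```

>>> carry_out(steps=[0,0,0,0,0,0,1,0,0,0,0,0,0,1,0,0,0,0,0,0,1,0,0,0,0,0,0,1,0,0,-2,0,0,0,1,0,0,-3,0,0,0,1,0,0,-3,0,0,0,1,0,0,-3,0,0,0,1,0,0,-2,0,0,0,1,0,0,0,0,0,0,1,0,0,0,0,0,0,1])

```text
time_s: 10.17
eef_pos: [467.2, 428.4, 148.5]
ee_rot: [0.0, 0.672, 0.741, 0.001]
force: [-0.0, -0.6, 0.2]
grip_width: 1.001
```

```bash
python3 - <<'E'
from h import *
go(523.6,239.5,150,1.62)
im=cv2.imread("pics/side0.png")[:,:,::-1].copy()
big=cv2.resize(im[255:310,190:290],None,fx=7,fy=7,interpolation=cv2.INTER_CUBIC)
for P in[(523.6,239.5),(425.9,132.4),(417.4,234.5)]:
    a=np.linspace(0,2*np.pi,40)
    for r,z in((21,85),(23,0),(23,60)):
        pts=np.stack([P[0]+r*np.cos(a),P[1]+r*np.sin(a),np.full(40,z)],1)
        u=(proj("side",pts)-[190,255]+.5)*7-.5
        cv2.polylines(big,[u.astype(np.int32)],True,(255,0,0),1)
cv2.imwrite("pics/ov.png",big[:,:,::-1])
E
```

```text
t 10.17 tcp [467.2 428.4 148.5] psi 1.668 tilt 0.1 q [0.56 0.59 1.21 0.   1.34 0.46] F [-0.  -0.6  0.2] w 85.1
  turn(5deg): [ 0.02 -0.01  0.55] shift cm now-frame: [-19.35   3.78  -0.16] shift cm final-frame: [-19.14   4.7   -0.15] norm 19.7
```

View pics/ov.png

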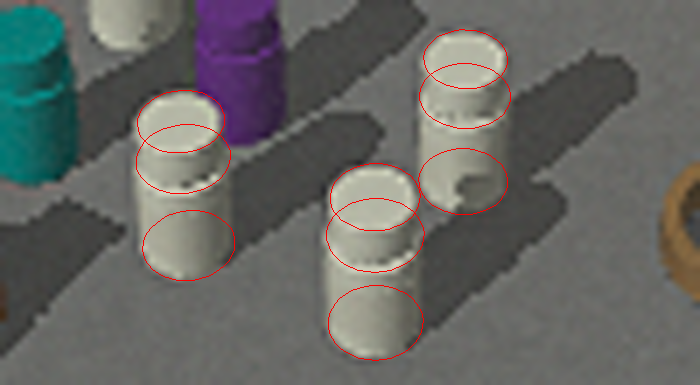

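>>> carry_out(steps=[0,0,0,0,0,0.55,1,-2.1,0.52,0,0,0,0,1,-2.1,0.52,0,0,0,0,1,-2.1,0.52,0,0,0,0,1,-2.1,0.52,0,0,0,0,1,-2.1,0.52,0,0,0,0,1,-2.1,0.52,0,0,0,0,1,-2.1,0.52,0,0,0,0,1,-2.1,0.52,0,0,0,0,1,-2.1,0.52,0,0,0,0,1,0,0,0,0,0,0,1,0,0,0,0,0,0,1,0,0,0,0,0,0,1])

```text
time_s: 11.25
eef_pos: [522.4, 242.1, 146.8]
ee_rot: [-0.001, 0.689, 0.724, -0.001]
force: [0.1, -0.5, -0.9]
grip_width: 0.995
```

```bash
python3 - <<'E'
from h import *
go(523.6,239.5,28,1.62)
E
```

```text
t 11.25 tcp [522.4 242.1 146.8] psi 1.62 tilt 0.1 q [0.23 0.47 1.41 0.   1.26 0.18] F [ 0.1 -0.5 -0.9] w 84.6
  turn(5deg): [-0.02  0.    0.  ] shift cm now-frame: [-0.26  0.12 11.88] shift cm final-frame: [-0.26  0.1  11.88] norm 11.9
```

>>> carry_out(steps=[-0.25,0.12,2,0,0,0,1,0,0,3,0,0,0,1,0,0,3,0,0,0,1,0,0,2.7,0,0,0,1,0,0,1.2,0,0,0,1,0,0,0,0,0,0,1,0,0,0,0,0,0,1,0,0,0,0,0,0,1])

```text
time_s: 11.92
eef_pos: [525.2, 239.9, 30.5]
ee_rot: [0.001, 0.689, 0.724, 0.001]
force: [-0.1, -0.9, -0.5]
grip_width: 1.001
```

>>> carry_out(steps=[0,0,0,0,0,0,-0.3,0,0,0,0,0,0,-0.3,0,0,0,0,0,0,-0.3,0,0,0,0,0,0,-0.3,0,0,0,0,0,0,-0.3,0,0,0,0,0,0,-0.3,0,0,0,0,0,0,-0.3], grip_force=40)

```text
time_s: 12.5
eef_pos: [524.7, 239.4, 29.6]
ee_rot: [0.0, 0.689, 0.724, 0.0]
force: [-0.0, -0.4, 7.2]
grip_width: 0.473
```

```bash
python3 - <<'E'
from h import *
go(541.4,-187.6,28,1.62)
crop("side",140,220,270,330,5,"s3.png")
E
```

```text
t 12.5 tcp [524.7 239.4  29.6] psi 1.62 tilt 0.06 q [0.22 0.6  1.53 0.   1.01 0.18] F [-0.  -0.4  7.2] w 40.2
  turn(5deg): [ 0.01 -0.    0.  ] shift cm now-frame: [-42.73  -0.43   0.15] shift cm final-frame: [-42.73  -0.43   0.16] norm 42.7
```

View pics/s3.png

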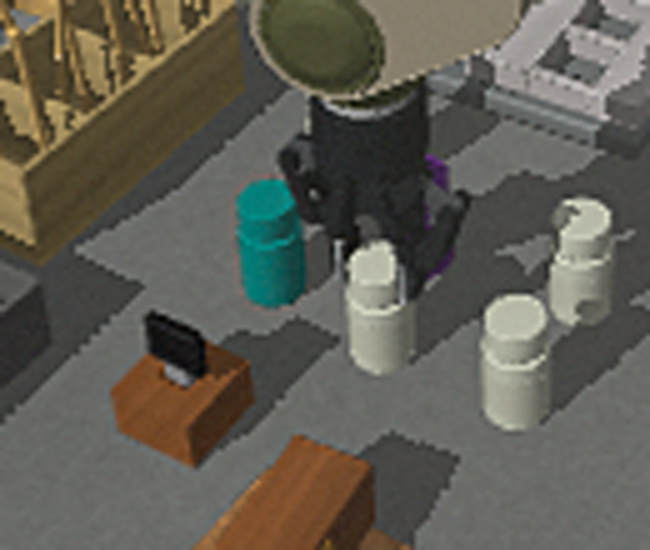

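>>> carry_out(steps=[0,0,-0.5,0,0,0,-0.4,0,0,-1,0,0,0,-0.4,0,0,-2,0,0,0,-0.4,0,0,-3,0,0,0,-0.4,0,0,-3,0,0,0,-0.4,0,0,-3,0,0,0,-0.4,0,0,-2.5,0,0,0,-0.4,0,0,0,0,0,0,-0.4,0,0,0,0,0,0,-0.4])

```text
time_s: 13.3
eef_pos: [524.6, 239.4, 180.1]
ee_rot: [0.001, 0.689, 0.724, 0.001]
force: [-0.2, 0.5, -3.1]
grip_width: 0.481
```

```bash
python3 - <<'E'
from h import *
go(541.4,-187.6,180,1.62)
crop("side",160,180,270,290,6,"s4.png")
E
```

```text
t 13.3 tcp [524.6 239.4 180.1] psi 1.62 tilt 0.13 q [0.23 0.44 1.37 0.   1.33 0.18] F [-0.2  0.5 -3.1] w 40.9
  turn(5deg): [ 0.03 -0.    0.  ] shift cm now-frame: [-4.273e+01 -4.200e-01 -1.000e-02] shift cm final-frame: [-4.273e+01 -4.200e-01  1.000e-02] norm 42.7
```

View pics/s4.png

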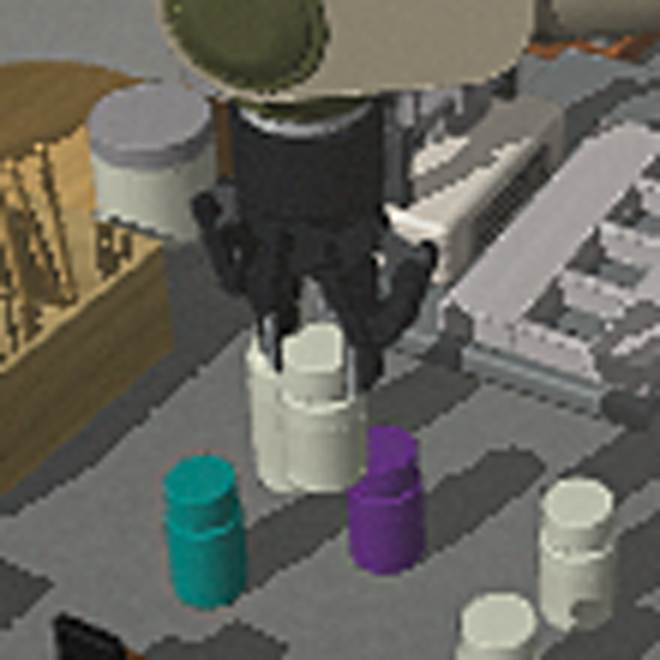

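>>> carry_out(steps=[-1.5,0,0,0,0,0,-0.4,-3,-0.03,0,0,0,0,-0.4,-3,-0.03,0,0,0,0,-0.4,-3,-0.03,0,0,0,0,-0.4,-3,-0.03,0,0,0,0,-0.4,-3,-0.03,0,0,0,0,-0.4,-3,-0.03,0,0,0,0,-0.4,-3,-0.03,0,0,0,0,-0.4,-3,-0.03,0,0,0,0,-0.4,-3,-0.03,0,0,0,0,-0.4,-3,-0.03,0,0,0,0,-0.4,-3,-0.03,0,0,0,0,-0.4,-3,-0.03,0,0,0,0,-0.4,-2.7,-0.03,0,0,0,0,-0.4,-1.5,-0.03,0,0,0,0,-0.4,-1,0,0,0,0,0,-0.4,0,0,0,0,0,0,-0.4,0,0,0,0,0,0,-0.4,0,0,0,0,0,0,-0.4])

```text
time_s: 14.93
eef_pos: [541.1, -186.0, 178.6]
ee_rot: [-0.0, 0.689, 0.725, 0.0]
force: [0.3, 0.5, -2.0]
grip_width: 0.476
```

```bash
python3 - <<'E'
from h import *
# refine cells with box gone
im=cams.capture("top"); cv2.imwrite("pics/top3.png",im[:,:,::-1]); crop("top",225,160,350,240,6,"t3.png",im)
go(541.4,-187.6,62,1.62)
E
```

```text
t 14.98 tcp [ 541.2 -186.   178.8] psi 1.622 tilt 0.03 q [-0.54  0.43  1.38  0.    1.33 -0.59] F [ 0.5  0.2 -2. ] w 40.5
  turn(5deg): [-0.   -0.    0.02] shift cm now-frame: [-0.16  0.02 11.68] shift cm final-frame: [-1.600e-01  1.000e-02  1.168e+01] norm 11.7
```

View pics/t3.png

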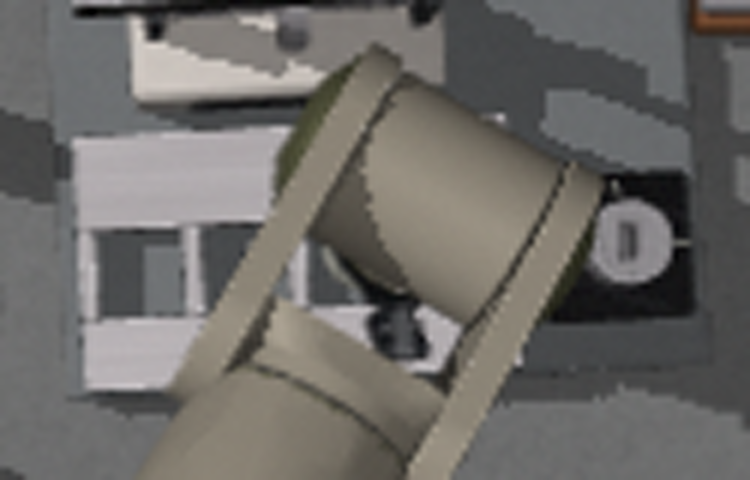

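```bash
cat >> h.py <<'E'
O=np.array([539.8,-155.6]);TH=0.0494
def sh(x,y,z):
    return [O[0]+np.cos(TH)*x-np.sin(TH)*y,O[1]+np.sin(TH)*x+np.cos(TH)*y,z]
E
python3 - <<'E'
from h import *
im=cv2.imread("pics/top3.png")
s=cams.capture("side")[:,:,::-1];cv2.imwrite("pics/side3.png",s)
for n,im,(x0,y0,x1,y1) in(("top",im,(225,160,350,240)),("side",s,(210,180,310,250))):
    big=cv2.resize(im[y0:y1,x0:x1],None,fx=6,fy=6,interpolation=cv2.INTER_CUBIC)
    polys=[[sh(85,133,55),sh(85,-133,55),sh(-70,-133,55),sh(-70,133,55)]]
    for y in(96,32,-32,-96):polys.append([sh(a,y+b,55) for a,b in((27,27),(27,-27),(-27,-27),(-27,27))])
    for P in polys:
        cv2.polylines(big,[((proj(n,P)-[x0,y0]+.5)*6-.5).astype(np.int32)],True,(0,0,255),1)
    cv2.imwrite(f"pics/ovr_{n}.png",big)
E
```

```text
(no output)
```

View pics/ovr_top.png

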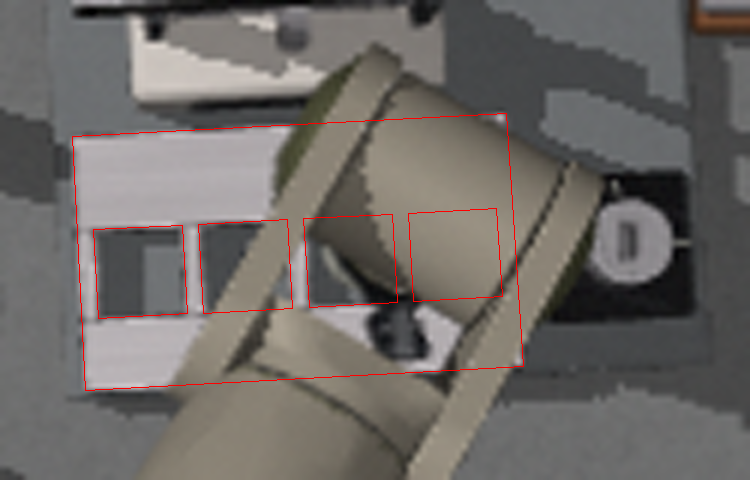

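View pics/ovr_side.png

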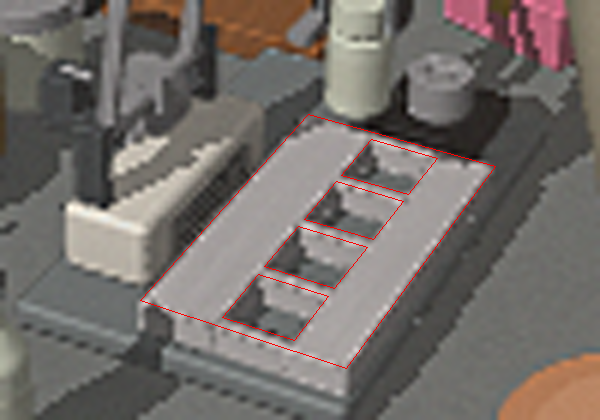

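>>> carry_out(steps=[-0.16,0,1,0,0,0,-0.4,0,0,2.5,0,0,0,-0.4,0,0,2.5,0,0,0,-0.4,0,0,2,0,0,0,-0.4,0,0,0.8,0,0,0,-0.4,0,0,0,0,0,0,-0.4,0,0,0,0,0,0,-0.4,0,0,0,0,0,0,-0.4])

```text
time_s: 15.7
eef_pos: [541.9, -189.3, 92.2]
ee_rot: [0.001, 0.689, 0.724, 0.0]
force: [-0.4, 0.4, -2.4]
grip_width: 0.475
```

```bash
python3 - <<'E'
from h import *
go(541.4,-187.6,60,1.62)
E
```

```text
t 15.7 tcp [ 541.9 -189.3   92.2] psi 1.62 tilt 0.14 q [-0.54  0.52  1.49 -0.    1.13 -0.59] F [-0.4  0.4 -2.4] w 40.4
  turn(5deg): [0.02 0.02 0.  ] shift cm now-frame: [ 0.18 -0.05  3.22] shift cm final-frame: [ 0.17 -0.04  3.22] norm 3.2
```

>>> carry_out(steps=[0.17,-0.04,0,0,0,0,-0.4,0,0,0.6,0,0,0,-0.4,0,0,0.6,0,0,0,-0.4,0,0,0.6,0,0,0,-0.4,0,0,0.6,0,0,0,-0.4,0,0,0.4,0,0,0,-0.4,0,0,0,0,0,0,-0.4,0,0,0,0,0,0,-0.4,0,0,0,0,0,0,-0.4])

```text
time_s: 16.45
eef_pos: [540.9, -187.4, 63.0]
ee_rot: [0.0, 0.689, 0.724, 0.0]
force: [-0.1, -0.6, -2.4]
grip_width: 0.474
```

>>> carry_out(steps=[0,0,0.2,0,0,0,-0.4,0,0,0,0,0,0,-0.4,0,0,0,0,0,0,-0.4])

```text
time_s: 16.7
eef_pos: [540.7, -187.3, 60.8]
ee_rot: [-0.0, 0.689, 0.724, -0.0]
force: [-0.2, 1.0, -2.4]
grip_width: 0.477
```

>>> carry_out(steps=[0,0,0.2,0,0,0,-0.4,0,0,0,0,0,0,-0.4,0,0,0,0,0,0,-0.4])

```text
time_s: 16.95
eef_pos: [541.1, -187.6, 59.6]
ee_rot: [0.001, 0.689, 0.724, 0.0]
force: [-0.2, 0.6, 5.5]
grip_width: 0.475
```

>>> carry_out(steps=[0,0,0,0,0,0,1,0,0,0,0,0,0,1,0,0,0,0,0,0,1,0,0,-1,0,0,0,1,0,0,-3,0,0,0,1,0,0,-3,0,0,0,1,0,0,-2.5,0,0,0,1,0,0,0,0,0,0,1,0,0,0,0,0,0,1])

```text
time_s: 17.7
eef_pos: [541.2, -187.6, 155.4]
ee_rot: [0.001, 0.689, 0.724, 0.0]
force: [-0.7, 0.4, -0.4]
grip_width: 0.998
```

```bash
python3 - <<'E'
from h import *
go(425.9,132.4,150,1.62)
crop("side",190,130,320,250,5,"s5.png")
E
```

```text
t 17.7 tcp [ 541.2 -187.6  155.4] psi 1.62 tilt 0.17 q [-0.54  0.45  1.42  0.    1.27 -0.59] F [-0.7  0.4 -0.4] w 84.8
  turn(5deg): [0.03 0.02 0.  ] shift cm now-frame: [32.53 -9.94  0.46] shift cm final-frame: [32.53 -9.95  0.54] norm 34.0
```

View pics/s5.png

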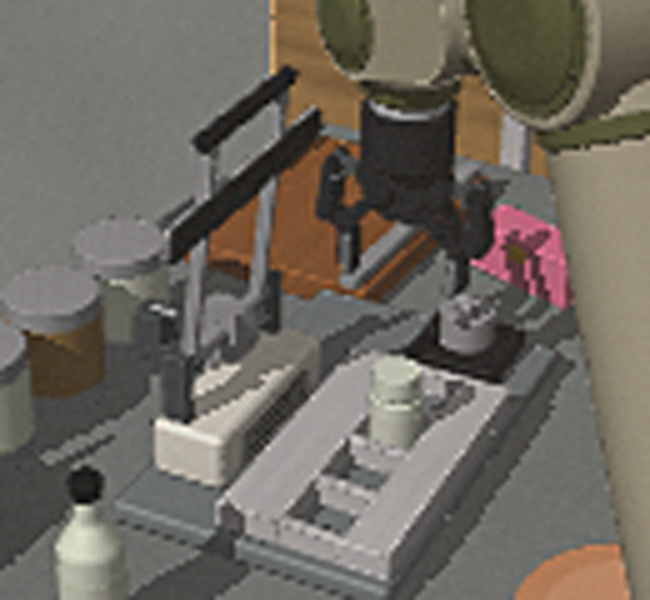

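>>> carry_out(steps=[2.7,-0.83,0.05,0,0,0,1,2.7,-0.83,0.05,0,0,0,1,2.7,-0.83,0.05,0,0,0,1,2.7,-0.83,0.05,0,0,0,1,2.7,-0.83,0.05,0,0,0,1,2.7,-0.83,0.05,0,0,0,1,2.7,-0.83,0.05,0,0,0,1,2.7,-0.83,0,0,0,0,1,2.7,-0.83,0,0,0,0,1,2.7,-0.83,0,0,0,0,1,2.7,-0.83,0,0,0,0,1,2.8,-0.83,0,0,0,0,1,0,0,0,0,0,0,1,0,0,0,0,0,0,1,0,0,0,0,0,0,1])

```text
time_s: 19.0
eef_pos: [425.0, 132.1, 149.6]
ee_rot: [-0.0, 0.689, 0.724, -0.001]
force: [-0.7, 0.5, 0.7]
grip_width: 1.0
```

```bash
python3 - <<'E'
from h import *
go(425.9,132.4,28,1.62)
E
```

```text
t 19.0 tcp [425.  132.1 149.6] psi 1.62 tilt 0.08 q [ 0.04  0.19  1.8  -0.    1.16 -0.01] F [-0.7  0.5  0.7] w 85.0
  turn(5deg): [-0.02  0.    0.  ] shift cm now-frame: [ 0.03  0.11 12.16] shift cm final-frame: [ 0.03  0.09 12.16] norm 12.2
```

>>> carry_out(steps=[0.03,0.1,2,0,0,0,1,0,0,3,0,0,0,1,0,0,3,0,0,0,1,0,0,2.7,0,0,0,1,0,0,1.4,0,0,0,1,0,0,0,0,0,0,1,0,0,0,0,0,0,1,0,0,0,0,0,0,1])

```text
time_s: 19.67
eef_pos: [427.1, 132.3, 30.2]
ee_rot: [0.001, 0.69, 0.724, 0.001]
force: [-0.3, 0.1, -1.0]
grip_width: 1.002
```

>>> carry_out(steps=[0,0,0,0,0,0,-0.3,0,0,0,0,0,0,-0.3,0,0,0,0,0,0,-0.3,0,0,0,0,0,0,-0.3,0,0,0,0,0,0,-0.3,0,0,0,0,0,0,-0.3,0,0,0,0,0,0,-0.3])

```text
time_s: 20.25
eef_pos: [426.6, 132.8, 30.0]
ee_rot: [0.0, 0.689, 0.724, 0.0]
force: [-0.4, -0.2, 5.6]
grip_width: 0.475
```

>>> carry_out(steps=[0,0,-0.5,0,0,0,-0.4,0,0,-1,0,0,0,-0.4,0,0,-2,0,0,0,-0.4,0,0,-3,0,0,0,-0.4,0,0,-3,0,0,0,-0.4,0,0,-3,0,0,0,-0.4,0,0,-2.5,0,0,0,-0.4,0,0,0,0,0,0,-0.4,0,0,0,0,0,0,-0.4])

```text
time_s: 21.0
eef_pos: [426.4, 132.8, 180.0]
ee_rot: [0.001, 0.689, 0.724, 0.001]
force: [0.2, 0.5, -3.0]
grip_width: 0.473
```

```bash
python3 - <<'E'
from h import *
go(538.3,-123.6,180,1.62)
crop("side",160,180,290,310,5,"s6.png")
E
```

```text
t 21.0 tcp [426.4 132.8 180. ] psi 1.62 tilt 0.11 q [ 0.04  0.16  1.75  0.    1.23 -0.01] F [ 0.2  0.5 -3. ] w 40.2
  turn(5deg): [ 0.02 -0.    0.  ] shift cm now-frame: [-2.616e+01  9.910e+00  2.000e-02] shift cm final-frame: [-26.16   9.92   0.  ] norm 28.0
```

View pics/s6.png

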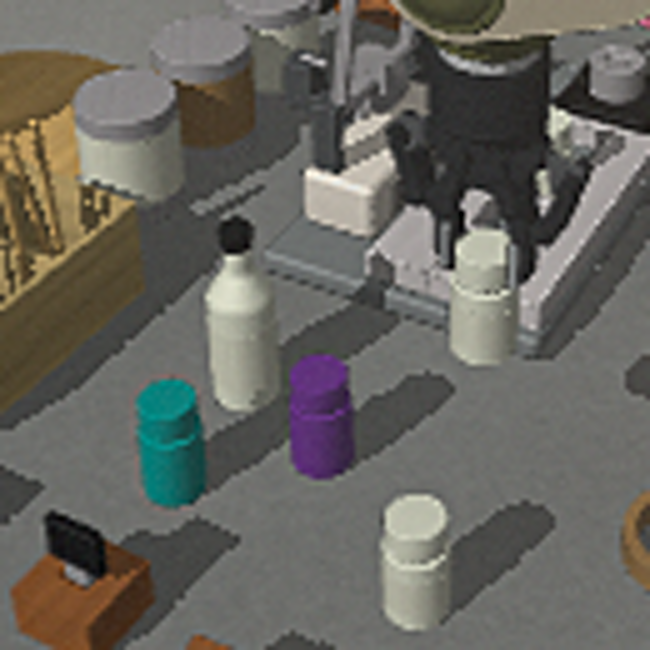

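>>> carry_out(steps=[-1.2,0.46,0,0,0,0,-0.4,-2.4,0.9,0,0,0,0,-0.4,-2.4,0.9,0,0,0,0,-0.4,-2.4,0.9,0,0,0,0,-0.4,-2.4,0.9,0,0,0,0,-0.4,-2.4,0.9,0,0,0,0,-0.4,-2.4,0.9,0,0,0,0,-0.4,-2.4,0.9,0,0,0,0,-0.4,-2.4,0.9,0,0,0,0,-0.4,-2.4,0.9,0,0,0,0,-0.4,-2.16,0.9,0,0,0,0,-0.4,-1.2,0.46,0,0,0,0,-0.4,0,0,0,0,0,0,-0.4,0,0,0,0,0,0,-0.4,0,0,0,0,0,0,-0.4,0,0,0,0,0,0,-0.4])

```text
time_s: 22.38
eef_pos: [537.8, -122.5, 179.2]
ee_rot: [-0.0, 0.689, 0.725, -0.0]
force: [-0.6, -0.2, -1.6]
grip_width: 0.474
```

>>> carry_out(steps=[0,0,1,0,0,0,-0.4,0,0,2.5,0,0,0,-0.4,0,0,2.5,0,0,0,-0.4,0,0,2,0,0,0,-0.4,0,0,0.8,0,0,0,-0.4,0,0,0,0,0,0,-0.4,0,0,0,0,0,0,-0.4,0,0,0,0,0,0,-0.4])

```text
time_s: 23.05
eef_pos: [538.9, -123.8, 92.6]
ee_rot: [0.001, 0.689, 0.724, 0.0]
force: [-0.3, -0.8, -2.7]
grip_width: 0.479
```

```bash
python3 - <<'E'
from h import *
go(538.3,-123.6,60,1.62)
E
```

```text
t 23.05 tcp [ 538.9 -123.8   92.6] psi 1.62 tilt 0.14 q [-0.44  0.48  1.56 -0.    1.11 -0.49] F [-0.3 -0.8 -2.7] w 40.7
  turn(5deg): [0.02 0.01 0.  ] shift cm now-frame: [ 0.03 -0.06  3.26] shift cm final-frame: [ 0.03 -0.06  3.26] norm 3.3
```

>>> carry_out(steps=[0.03,-0.05,0,0,0,0,-0.4,0,0,0.6,0,0,0,-0.4,0,0,0.6,0,0,0,-0.4,0,0,0.6,0,0,0,-0.4,0,0,0.6,0,0,0,-0.4,0,0,0.6,0,0,0,-0.4,0,0,0,0,0,0,-0.4,0,0,0,0,0,0,-0.4,0,0,0,0,0,0,-0.4])

```text
time_s: 23.8
eef_pos: [537.6, -123.4, 61.1]
ee_rot: [-0.0, 0.689, 0.724, -0.0]
force: [-0.4, -0.2, -2.4]
grip_width: 0.475
```

>>> carry_out(steps=[0,0,0.2,0,0,0,-0.4,0,0,0,0,0,0,-0.4,0,0,0,0,0,0,-0.4])

```text
time_s: 24.05
eef_pos: [538.0, -123.6, 60.0]
ee_rot: [0.001, 0.689, 0.724, 0.0]
force: [-1.5, 0.4, 5.2]
grip_width: 0.48
```

Seated (contact at 60.0, as in the pick-up at 30.0). Release and go for the third jar.

>>> carry_out(steps=[0,0,0,0,0,0,1,0,0,0,0,0,0,1,0,0,0,0,0,0,1,0,0,-1,0,0,0,1,0,0,-3,0,0,0,1,0,0,-3,0,0,0,1,0,0,-2.5,0,0,0,1,0,0,0,0,0,0,1,0,0,0,0,0,0,1])

```text
time_s: 24.8
eef_pos: [538.2, -123.6, 155.9]
ee_rot: [0.001, 0.689, 0.724, 0.001]
force: [-0.1, 0.5, -0.5]
grip_width: 1.002
```

```bash
python3 - <<'E'
from h import *
go(417.4,234.5,150,1.62)
crop("top",90,150,350,260,3,"t6.png")
E
```

```text
t 24.8 tcp [ 538.2 -123.6  155.9] psi 1.62 tilt 0.17 q [-0.44  0.41  1.48  0.    1.25 -0.49] F [-0.1  0.5 -0.5] w 85.2
  turn(5deg): [0.03 0.02 0.  ] shift cm now-frame: [ 36.36 -10.3    0.51] shift cm final-frame: [ 36.36 -10.3    0.59] norm 37.8
```

View pics/t6.png

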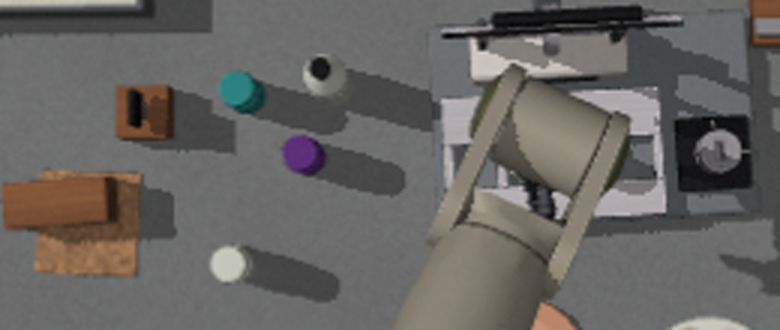

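>>> carry_out(steps=[2.8,-0.79,0.05,0,0,0,1,2.8,-0.79,0.05,0,0,0,1,2.8,-0.79,0.05,0,0,0,1,2.8,-0.79,0.05,0,0,0,1,2.8,-0.79,0.05,0,0,0,1,2.8,-0.79,0.05,0,0,0,1,2.8,-0.79,0.05,0,0,0,1,2.8,-0.79,0,0,0,0,1,2.8,-0.79,0,0,0,0,1,2.8,-0.79,0,0,0,0,1,2.8,-0.79,0,0,0,0,1,2.8,-0.79,0,0,0,0,1,2.76,-0.82,0,0,0,0,1,0,0,0,0,0,0,1,0,0,0,0,0,0,1,0,0,0,0,0,0,1])

```text
time_s: 26.18
eef_pos: [416.6, 234.3, 150.1]
ee_rot: [-0.0, 0.689, 0.724, -0.001]
force: [0.0, -1.3, 1.4]
grip_width: 0.998
```

```bash
python3 - <<'E'
from h import *
go(417.4,234.5,28,1.62)
crop("side",140,250,290,370,5,"s7.png")
E
```

```text
t 26.18 tcp [416.6 234.3 150.1] psi 1.62 tilt 0.1 q [ 0.27  0.26  1.71 -0.    1.18  0.22] F [ 0.  -1.3  1.4] w 84.8
  turn(5deg): [-0.02  0.01  0.  ] shift cm now-frame: [ 0.03  0.1  12.21] shift cm final-frame: [ 0.02  0.08 12.21] norm 12.2
```

View pics/s7.png

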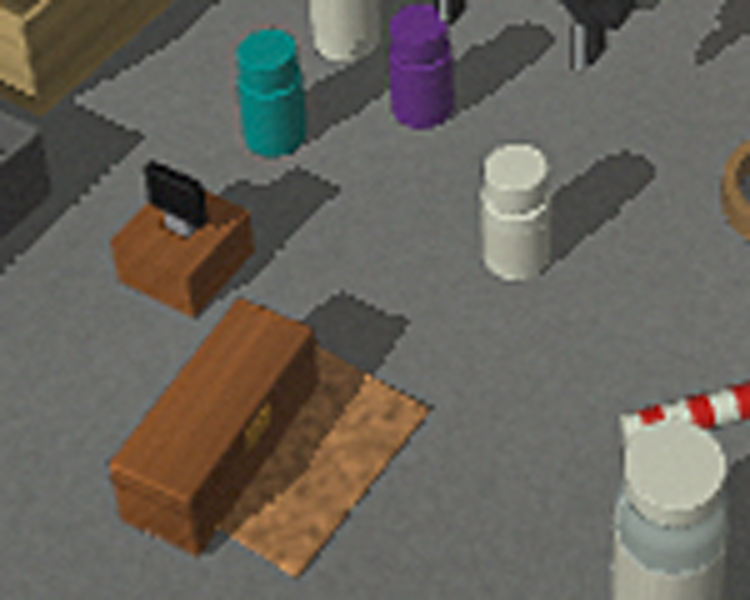

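>>> carry_out(steps=[0.03,0.09,2,0,0,0,1,0,0,3,0,0,0,1,0,0,3,0,0,0,1,0,0,2.7,0,0,0,1,0,0,1.4,0,0,0,1,0,0,0,0,0,0,1,0,0,0,0,0,0,1,0,0,0,0,0,0,1])

```text
time_s: 26.9
eef_pos: [418.7, 234.8, 30.8]
ee_rot: [0.0, 0.69, 0.724, 0.001]
force: [-0.2, -0.2, 0.7]
grip_width: 0.995
```

>>> carry_out(steps=[0,0,0,0,0,0,-0.3,0,0,0,0,0,0,-0.3,0,0,0,0,0,0,-0.3,0,0,0,0,0,0,-0.3,0,0,0,0,0,0,-0.3,0,0,0,0,0,0,-0.3,0,0,0,0,0,0,-0.3])

```text
time_s: 27.48
eef_pos: [418.2, 235.2, 30.5]
ee_rot: [0.0, 0.689, 0.724, 0.001]
force: [-0.4, -0.9, 6.0]
grip_width: 0.478
```

>>> carry_out(steps=[0,0,-0.5,0,0,0,-0.4,0,0,-1,0,0,0,-0.4,0,0,-2,0,0,0,-0.4,0,0,-3,0,0,0,-0.4,0,0,-3,0,0,0,-0.4,0,0,-3,0,0,0,-0.4,0,0,-2.5,0,0,0,-0.4,0,0,0,0,0,0,-0.4,0,0,0,0,0,0,-0.4])

```text
time_s: 28.23
eef_pos: [418.0, 235.2, 181.0]
ee_rot: [0.001, 0.689, 0.724, 0.001]
force: [-0.7, -0.2, -3.1]
grip_width: 0.478
```

```bash
python3 - <<'E'
from h import *
go(535.1,-59.7,180,1.62)
E
```

```text
t 28.23 tcp [418.  235.2 181. ] psi 1.62 tilt 0.14 q [0.27 0.23 1.66 0.   1.25 0.22] F [-0.7 -0.2 -3.1] w 40.7
  turn(5deg): [ 0.03 -0.01  0.  ] shift cm now-frame: [-30.03  10.24   0.11] shift cm final-frame: [-30.03  10.25   0.1 ] norm 31.7
```

>>> carry_out(steps=[-1.3,0.44,0,0,0,0,-0.4,-2.7,0.92,0,0,0,0,-0.4,-2.7,0.92,0,0,0,0,-0.4,-2.7,0.92,0,0,0,0,-0.4,-2.7,0.92,0,0,0,0,-0.4,-2.7,0.92,0,0,0,0,-0.4,-2.7,0.92,0,0,0,0,-0.4,-2.7,0.92,0,0,0,0,-0.4,-2.7,0.92,0,0,0,0,-0.4,-2.7,0.92,0,0,0,0,-0.4,-2.7,0.92,0,0,0,0,-0.4,-1.73,0.61,0,0,0,0,-0.4,0,0,0,0,0,0,-0.4,0,0,0,0,0,0,-0.4,0,0,0,0,0,0,-0.4,0,0,0,0,0,0,-0.4])

```text
time_s: 29.57
eef_pos: [534.4, -58.9, 179.4]
ee_rot: [-0.001, 0.689, 0.725, -0.0]
force: [-0.7, -1.0, -1.3]
grip_width: 0.473
```

>>> carry_out(steps=[0,0,1,0,0,0,-0.4,0,0,2.5,0,0,0,-0.4,0,0,2.5,0,0,0,-0.4,0,0,2,0,0,0,-0.4,0,0,0.8,0,0,0,-0.4,0,0,0,0,0,0,-0.4,0,0,0,0,0,0,-0.4,0,0,0,0,0,0,-0.4])

```text
time_s: 30.23
eef_pos: [535.7, -59.9, 93.1]
ee_rot: [0.001, 0.689, 0.724, 0.001]
force: [-0.2, 0.4, -2.3]
grip_width: 0.474
```

```bash
python3 - <<'E'
from h import *
go(535.1,-59.7,60,1.62)
E
```

```text
t 30.23 tcp [535.7 -59.9  93.1] psi 1.62 tilt 0.14 q [-0.33  0.45  1.6   0.    1.09 -0.38] F [-0.2  0.4 -2.3] w 40.3
  turn(5deg): [0.03 0.01 0.  ] shift cm now-frame: [ 0.03 -0.06  3.31] shift cm final-frame: [ 0.02 -0.06  3.31] norm 3.3
```

>>> carry_out(steps=[0.02,-0.05,0,0,0,0,-0.4,0,0,0.6,0,0,0,-0.4,0,0,0.6,0,0,0,-0.4,0,0,0.6,0,0,0,-0.4,0,0,0.6,0,0,0,-0.4,0,0,0.6,0,0,0,-0.4,0,0,0,0,0,0,-0.4,0,0,0,0,0,0,-0.4,0,0,0,0,0,0,-0.4])

```text
time_s: 30.98
eef_pos: [534.4, -59.6, 61.6]
ee_rot: [-0.0, 0.689, 0.724, -0.0]
force: [1.1, -0.2, -1.3]
grip_width: 0.481
```

>>> carry_out(steps=[0,0,0.2,0,0,0,-0.4,0,0,0,0,0,0,-0.4,0,0,0,0,0,0,-0.4])

```text
time_s: 31.23
eef_pos: [534.8, -59.8, 60.5]
ee_rot: [0.001, 0.689, 0.724, 0.0]
force: [-2.1, 0.1, 5.5]
grip_width: 0.48
```

>>> carry_out(steps=[0,0,0,0,0,0,1,0,0,0,0,0,0,1,0,0,0,0,0,0,1,0,0,-1,0,0,0,1,0,0,-3,0,0,0,1,0,0,-3,0,0,0,1,0,0,-2.5,0,0,0,1,0,0,0,0,0,0,1,0,0,0,0,0,0,1])

```text
time_s: 31.98
eef_pos: [535.0, -59.8, 156.4]
ee_rot: [0.001, 0.689, 0.724, 0.001]
force: [-1.3, 0.2, -1.3]
grip_width: 1.0
```

```bash
python3 - <<'E'
from h import *
im=cams.capture("top");cv2.imwrite("pics/t8f.png",im[:,:,::-1])
crop("top",80,170,180,270,6,"t8.png",im)
crop("side",130,160,320,370,3.2,"s8.png")
E
```

```text
(no output)
```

View pics/t8.png

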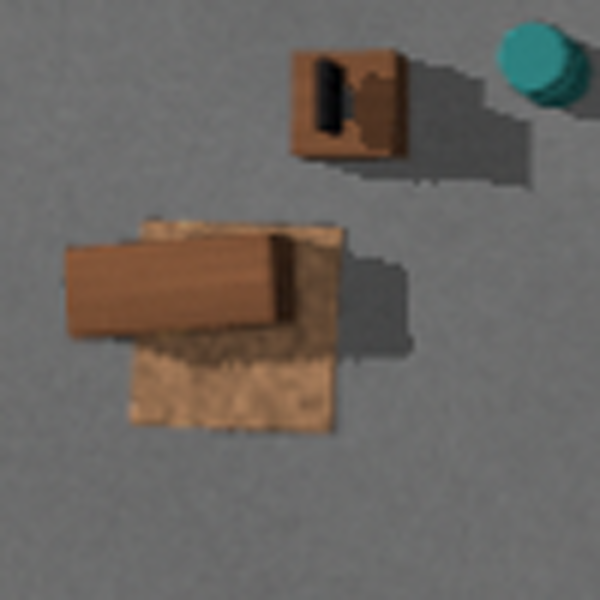

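View pics/s8.png

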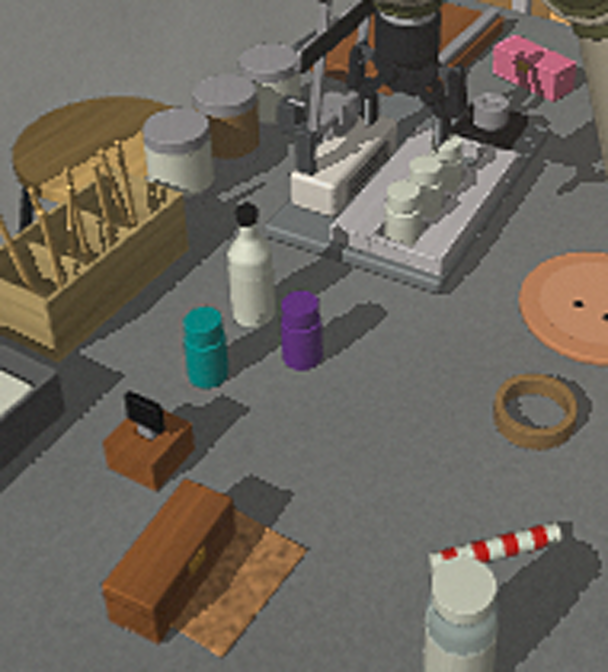

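```bash
python3 - <<'E'
from h import *
c=[(66,248),(272,235),(274,325),(70,338)]
W=np.array([onz("top",(np.array(a)+.5)/6-.5+[80,170],59)[:2] for a in c]);print(W.round(1),W.mean(0))
v=(W[0]-W[1]+W[3]-W[2]);psi=np.arctan2(v[1],v[0]);print("psi",psi)
m=[(145,218),(343,229),(330,433),(130,426)]
M=np.array([onz("top",(np.array(a)+.5)/6-.5+[80,170],4)[:2] for a in m]);print("mat",M.mean(0))
go(*W.mean(0),120,psi)
E
```

```text
[[514.1 517.4]
 [521.9 389.3]
 [467.3 387. ]
 [459.3 513.4]] [490.65641106 451.75915367]
psi 1.6332229279086525
mat [467.61942532 427.14890382]
t 32.08 tcp [534.  -59.5 154.2] psi 1.62 tilt 0.08 q [-0.33  0.38  1.53  0.    1.24 -0.38] F [-0.8  0.8 -0.1] w 85.1
  turn(5deg): [-0.01 -0.01 -0.15] shift cm now-frame: [51.28 -1.8   3.45] shift cm final-frame: [51.3  -1.13  3.42] norm 51.4
```

>>> carry_out(steps=[1.5,0,0,0,0,-0.15,1,3,-0.07,0,0,0,0,1,3,-0.07,0,0,0,0,1,3,-0.07,0,0,0,0,1,3,-0.07,0,0,0,0,1,3,-0.07,0,0,0,0,1,3,-0.07,0,0,0,0,1,3,-0.07,0,0,0,0,1,3,-0.07,0,0,0,0,1,3,-0.07,0,0,0,0,1,3,-0.07,0,0,0,0,1,3,-0.07,0,0,0,0,1,3,-0.07,0,0,0,0,1,3,-0.07,0,0,0,0,1,3,-0.07,0,0,0,0,1,3,-0.07,0,0,0,0,1,3,-0.07,0,0,0,0,1,1.8,0,0,0,0,0,1,0,0,0,0,0,0,1,0,0,0,0,0,0,1])

```text
time_s: 33.75
eef_pos: [490.8, 451.8, 153.1]
ee_rot: [-0.0, 0.684, 0.729, -0.001]
force: [0.2, 0.1, 0.0]
grip_width: 1.001
```

```bash
python3 - <<'E'
from h import *
go(490.7,451.8,22,1.633)
E
```

```text
t 33.75 tcp [490.8 451.8 153.1] psi 1.634 tilt 0.16 q [ 0.57  0.67  1.07 -0.    1.4   0.51] F [0.2 0.1 0. ] w 85.1
  turn(5deg): [-0.03  0.02  0.02] shift cm now-frame: [ 0.02  0.02 13.11] shift cm final-frame: [ 0.000e+00 -1.000e-02  1.311e+01] norm 13.1
```

>>> carry_out(steps=[0,0,2,0,0,0,1,0,0,3,0,0,0,1,0,0,3,0,0,0,1,0,0,3,0,0,0,1,0,0,1.9,0,0,0,1,0,0,0,0,0,0,1,0,0,0,0,0,0,1,0,0,0,0,0,0,1])

```text
time_s: 34.42
eef_pos: [492.4, 451.5, 27.6]
ee_rot: [0.0, 0.685, 0.729, 0.001]
force: [-0.0, 0.5, 0.2]
grip_width: 0.998
```

>>> carry_out(steps=[0,0,0,0,0,0,-0.2,0,0,0,0,0,0,-0.2,0,0,0,0,0,0,-0.2,0,0,0,0,0,0,-0.2,0,0,0,0,0,0,-0.2,0,0,0,0,0,0,-0.2,0,0,0,0,0,0,-0.2], grip_force=50)

```text
time_s: 35.0
eef_pos: [491.5, 451.8, 26.3]
ee_rot: [0.0, 0.685, 0.729, 0.0]
force: [-1.3, -1.2, 3.1]
grip_width: 0.402
```

>>> carry_out(steps=[0,0,-1,0,0,0,-0.4,0,0,-1.5,0,0,0,-0.4,0,0,-1.5,0,0,0,-0.4,0,0,0,0,0,0,-0.4,0,0,0,0,0,0,-0.4,0,0,0,0,0,0,-0.4])

```text
time_s: 35.5
eef_pos: [491.1, 451.4, 65.0]
ee_rot: [-0.0, 0.685, 0.729, -0.001]
force: [-0.2, -0.1, -0.1]
grip_width: 0.297
```

```bash
python3 - <<'E'
from h import *
go(467.5,427.1,60,1.633)
E
```

```text
t 35.5 tcp [491.1 451.4  65. ] psi 1.633 tilt 0.07 q [0.57 0.74 1.18 0.   1.22 0.51] F [-0.2 -0.1 -0.1] w 25.2
  turn(5deg): [-0.01  0.01  0.  ] shift cm now-frame: [-2.28 -2.51  0.5 ] shift cm final-frame: [-2.28 -2.51  0.5 ] norm 3.4
```

```bash
python3 - <<'E'
from h import *
crop("top",80,170,180,270,6,"t9.png")
crop("side",130,240,280,370,5,"s9.png")
E
```

```text
(no output)
```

View pics/t9.png

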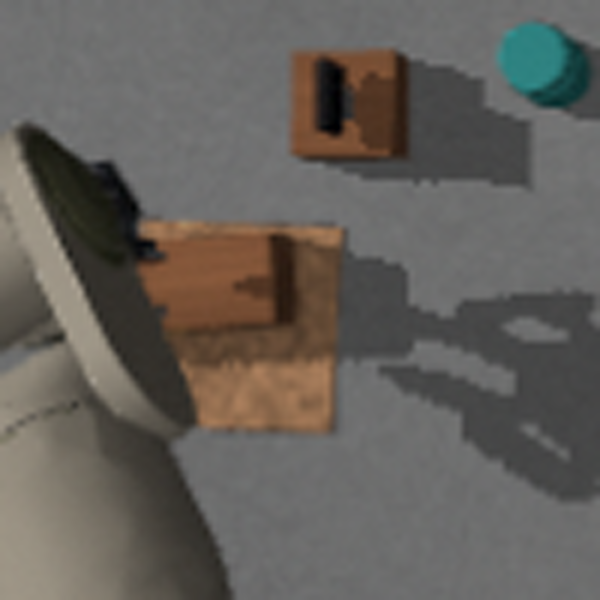

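View pics/s9.png

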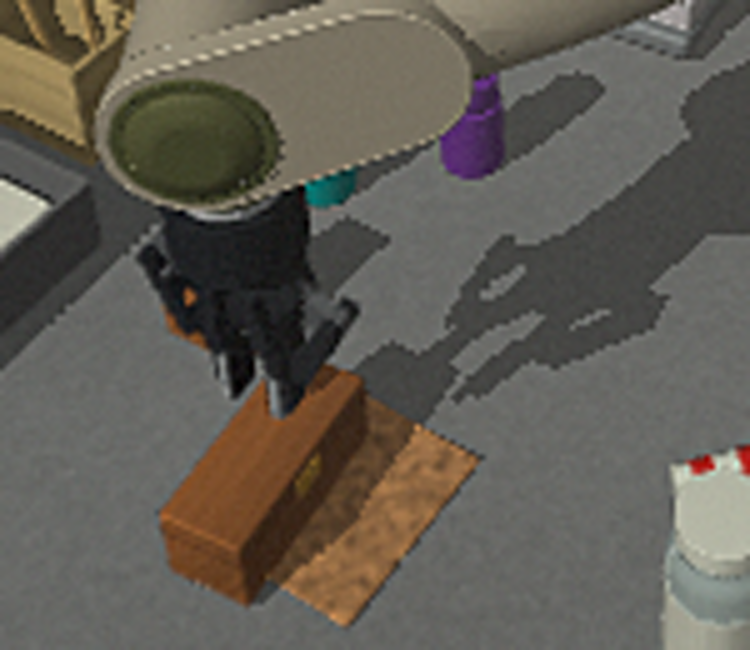

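>>> carry_out(steps=[0,0,-2,0,0,0,1,0,0,0,0,0,0,1,0,0,0,0,0,0,1,0,0,0,0,0,0,1,0,0,0,0,0,0,1,0,0,0,0,0,0,1])

```text
time_s: 36.1
eef_pos: [491.2, 451.4, 84.9]
ee_rot: [-0.0, 0.685, 0.729, -0.001]
force: [-0.6, 0.4, -0.1]
grip_width: 0.996
```

```bash
python3 - <<'E'
from h import *
go(490.7,451.8,14,1.633)
E
```

```text
t 36.1 tcp [491.2 451.4  84.9] psi 1.633 tilt 0.08 q [0.57 0.72 1.16 0.   1.26 0.51] F [-0.6  0.4 -0.1] w 84.6
  turn(5deg): [-0.01  0.01  0.  ] shift cm now-frame: [ 0.04 -0.04  7.09] shift cm final-frame: [ 0.04 -0.04  7.09] norm 7.1
```

>>> carry_out(steps=[0,0,2,0,0,0,1,0,0,2,0,0,0,1,0,0,2,0,0,0,1,0,0,1,0,0,0,1,0,0,0,0,0,0,1,0,0,0,0,0,0,1,0,0,0,0,0,0,1,0,0,0,0,0,0,1])

```text
time_s: 36.77
eef_pos: [492.1, 452.1, 17.2]
ee_rot: [0.0, 0.685, 0.729, 0.001]
force: [0.2, -0.7, 0.8]
grip_width: 1.002
```

>>> carry_out(steps=[0,0,0,0,0,0,-0.2,0,0,0,0,0,0,-0.2,0,0,0,0,0,0,-0.2,0,0,0,0,0,0,-0.2,0,0,0,0,0,0,-0.2,0,0,0,0,0,0,-0.2,0,0,0,0,0,0,-0.2])

```text
time_s: 37.35
eef_pos: [491.9, 451.9, 16.8]
ee_rot: [0.0, 0.685, 0.729, 0.001]
force: [-0.8, -1.6, 5.5]
grip_width: 0.635
```

Gripped this time (0.635). Lift slightly, shift, set down.

>>> carry_out(steps=[0,0,-0.5,0,0,0,-0.4,0,0,-1.5,0,0,0,-0.4,0,0,-2,0,0,0,-0.4,0,0,0,0,0,0,-0.4,0,0,0,0,0,0,-0.4,0,0,0,0,0,0,-0.4])

```text
time_s: 37.85
eef_pos: [490.9, 451.3, 54.5]
ee_rot: [-0.0, 0.685, 0.729, -0.001]
force: [0.2, -0.0, -2.6]
grip_width: 0.636
```

```bash
python3 - <<'E'
from h import *
go(468.5,427.1,57,1.633)
E
```

```text
t 37.85 tcp [490.9 451.3  54.5] psi 1.633 tilt 0.11 q [0.57 0.75 1.19 0.   1.2  0.51] F [ 0.2 -0.  -2.6] w 54.1
  turn(5deg): [-0.02  0.01  0.  ] shift cm now-frame: [-2.27 -2.38 -0.25] shift cm final-frame: [-2.27 -2.38 -0.25] norm 3.3
```

>>> carry_out(steps=[-1.1,-1.2,0,0,0,0,-0.4,-1.15,-1.25,0,0,0,0,-0.4,0,0,0,0,0,0,-0.4,0,0,0,0,0,0,-0.4,0,0,1,0,0,0,-0.4,0,0,1,0,0,0,-0.4,0,0,0.8,0,0,0,-0.4,0,0,0.5,0,0,0,-0.4,0,0,0,0,0,0,-0.4,0,0,0,0,0,0,-0.4,0,0,0,0,0,0,-0.4])

```text
time_s: 38.77
eef_pos: [468.7, 427.9, 23.1]
ee_rot: [0.0, 0.685, 0.729, 0.0]
force: [0.3, -0.6, -1.5]
grip_width: 0.635
```

>>> carry_out(steps=[0,0,0.2,0,0,0,-0.4,0,0,0,0,0,0,-0.4,0,0,0,0,0,0,-0.4])

```text
time_s: 39.02
eef_pos: [468.5, 427.7, 20.9]
ee_rot: [0.0, 0.685, 0.729, 0.0]
force: [-0.8, 0.2, -1.3]
grip_width: 0.633
```

>>> carry_out(steps=[0,0,0.2,0,0,0,-0.4,0,0,0,0,0,0,-0.4,0,0,0.2,0,0,0,-0.4,0,0,0,0,0,0,-0.4,0,0,0,0,0,0,-0.4])

```text
time_s: 39.43
eef_pos: [468.5, 427.7, 16.9]
ee_rot: [0.0, 0.685, 0.729, 0.0]
force: [-0.3, -0.6, -1.6]
grip_width: 0.632
```

>>> carry_out(steps=[0,0,0.15,0,0,0,-0.4,0,0,0,0,0,0,-0.4,0,0,0,0,0,0,-0.4])

```text
time_s: 39.68
eef_pos: [468.5, 427.7, 16.8]
ee_rot: [0.0, 0.685, 0.729, 0.0]
force: [-4.5, -3.6, 9.4]
grip_width: 0.631
```

>>> carry_out(steps=[0,0,0,0,0,0,1,0,0,0,0,0,0,1,0,0,0,0,0,0,1,0,0,0,0,0,0,1,0,0,-2,0,0,0,1,0,0,-3,0,0,0,1,0,0,-3,0,0,0,1,0,0,-3,0,0,0,1,0,0,-3,0,0,0,1,0,0,-3,0,0,0,1,0,0,-3,0,0,0,1,0,0,-3,0,0,0,1,0,0,0,0,0,0,1])

```text
time_s: 40.77
eef_pos: [469.9, 428.6, 251.9]
ee_rot: [0.001, 0.685, 0.729, 0.005]
force: [0.8, -0.8, 0.7]
grip_width: 1.0
```

```bash
python3 - <<'E'
from h import *
f=lambda a,s,o:((np.array(a,float)+.5)/s-.5+np.array(o))
for n in("top","side"):
    print(n,[proj(n,sh(124,y,343))[0].round(1).tolist() for y in(75,0,-75)])
print("obs top",f((176,129),6,(225,135)),f((475,111),6,(225,135)));print("obs side",f((152,143),5,(200,130)),f((240,75),5,(200,130)))
for a,b in(((152,143),(176,129)),((240,75),(475,111))):
    p,e=tri(f(a,5,(200,130)),f(b,6,(225,135)));print(p.round(1),e)
go(*sh(124,0,400),1.62)
im=cams.capture("top");crop("top",80,170,180,270,6,"t10.png",im)
E
```

```text
top [[253.5, 156.6], [278.7, 155.3], [303.7, 154.1]]
side [[230.1, 158.6], [239.5, 151.3], [248.2, 144.6]]
obs top [253.91666667 156.08333333] [303.75       153.08333333]
obs side [230.  158.2] [247.6 144.6]
[661.2 -75.9 344. ] 0.11443142496737015
[ 670.5 -224.8  342. ] 0.3169409145063312
t 40.77 tcp [469.9 428.6 251.9] psi 1.633 tilt 0.6 q [0.56 0.54 1.03 0.   1.56 0.49] F [ 0.8 -0.8  0.7] w 85.0
  turn(5deg): [ 0.1  -0.06  0.15] shift cm now-frame: [-58.84  15.87 -14.96] shift cm final-frame: [-58.7   16.51 -14.81] norm 62.7
```

View pics/t10.png

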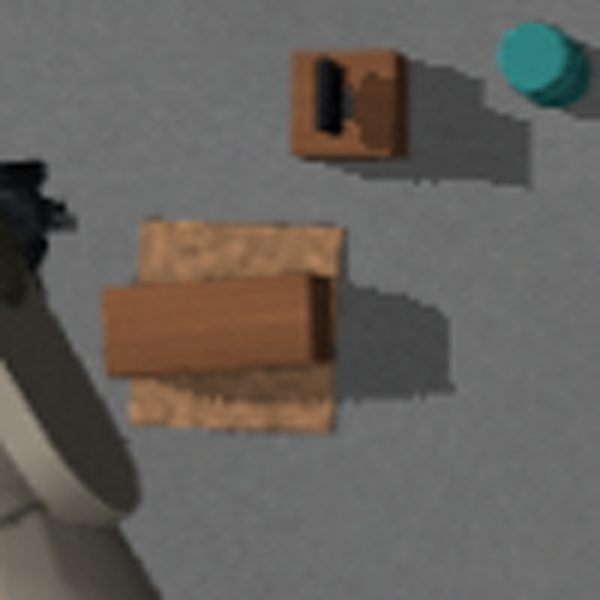

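```bash
python3 - <<'E'
import numpy as np
from scipy.optimize import least_squares,fsolve
D=[((123.7,-509.9,198.8),.3134,1.4984),((123.7,-509.8,218.8),.30,1.46),((538,-128.7,199.8),.37,1.41),((466.4,426.1,198),.56,1.14),((467.2,428.4,148.5),.59,1.21),((524.7,239.4,29.6),.60,1.53),((425,132.1,149.6),.19,1.80),((491.1,451.4,65),.74,1.18),((469.9,428.6,251.9),.54,1.03),((541.2,-187.6,155.4),.45,1.42),((416.6,234.3,150.1),.26,1.71)]
def f(p):
    h,L1,L2,d,e=p;o=[]
    for (x,y,z),a,b in D:
        o+=[L1*np.sin(a)+L2*np.sin(a+b)+e-np.sqrt(x*x+y*y-d*d),h+L1*np.cos(a)+L2*np.cos(a+b)-z]
    return o
s=least_squares(f,[0,450,400,115,0]);h,L1,L2,d,e=s.x;print(s.x,np.abs(s.fun).max())
for x,y,z in[(665,-150,420),(665,-150,400),(665,-150,390),(665,-150,324),(600,-150,324)]:
    rho=np.sqrt(x*x+y*y-d*d)-e;D2=np.hypot(rho,z-h);c=(D2**2-L1**2-L2**2)/2/L1/L2;print(x,z,c,np.arccos(c) if abs(c)<1 else None)
E
```

```text
[-1.22358131e+02  4.37655804e+02  3.96948432e+02  1.45914745e-03
  3.13726732e+00] 10.906091251734779
665 420 1.167059893916607 None
665 400 1.1057730716061571 None
665 390 1.075993085165536 None
665 324 0.8938816358856179 0.4648660230906012
600 324 0.658373368012315 0.8521407012223807
```

```bash
python3 - <<'E'
from h import *
go(500,-153,290,1.62)
E
```

```text
t 40.82 tcp [469.3 428.2 248.5] psi 1.633 tilt 0.35 q [0.56 0.54 1.04 0.   1.56 0.49] F [ 0.6 -0.1 -1.3] w 84.7
  turn(5deg): [ 0.06 -0.03  0.15] shift cm now-frame: [-58.19  -0.54  -4.33] shift cm final-frame: [-58.2    0.21  -4.15] norm 58.4
```

>>> carry_out(steps=[-1.5,0,0,0,0,0.15,1,-3,0,-0.2,0,0,0,1,-3,0,-0.2,0,0,0,1,-3,0,-0.2,0,0,0,1,-3,0,-0.2,0,0,0,1,-3,0,-0.2,0,0,0,1,-3,0,-0.2,0,0,0,1,-3,0,-0.2,0,0,0,1,-3,0,-0.2,0,0,0,1,-3,0,-0.2,0,0,0,1,-3,0,-0.2,0,0,0,1,-3,0,-0.2,0,0,0,1,-3,0,-0.2,0,0,0,1,-3,0,-0.2,0,0,0,1,-3,0,-0.2,0,0,0,1,-3,0,-0.2,0,0,0,1,-3,0,-0.2,0,0,0,1,-3,0,-0.2,0,0,0,1,-3,0,-0.2,0,0,0,1,-2.7,0,-0.3,0,0,0,1])

```text
time_s: 42.48
eef_pos: [496.8, -155.2, 282.9]
ee_rot: [-0.001, 0.69, 0.724, -0.0]
force: [-0.1, 0.5, -0.2]
grip_width: 1.0
```

>>> carry_out(steps=[0,0,0,0,0,0,0.4,0,0,0,-1,0,0,0.4,0,0,0,-1,0,0,0.4,0,0,0,-1,0,0,0.4,0,0,0,-1,0,0,0.4,0,0,0,-1,0,0,0.4,0,0,0,-1,0,0,0.4,0,0,0,-1,0,0,0.4,0,0,0,-1,0,0,0.4,0,0,0,-1,0,0,0.4,0,0,0,0,0,0,0.4,0,0,0,0,0,0,0.4,0,0,0,0,0,0,0.4])

```text
time_s: 43.57
eef_pos: [497.5, -153.7, 284.5]
ee_rot: [0.263, 0.637, 0.669, 0.276]
force: [0.4, -0.2, -0.1]
grip_width: 0.702
```

```bash
cat >> h.py <<'E'
def go2(P,axis=None):
    """shift in current tool frame to world P"""
    p,R,s=pose();M=R.as_matrix()
    print("t",round(s["time_s"],2),"tcp",p.round(1),"tool x",M[:,0].round(3),"y",M[:,1].round(3),"z",M[:,2].round(3),"q",s["joints"].round(2),"F",s["force"].round(1),"w",round(s["grip_width"],3))
    print("   shift cm",(R.inv().apply(np.array(P)-p)/10).round(2))
E
python3 - <<'E'
from h import *
go2((623,-152,385))
go2((682,-149,326))
E
```

```text
t 43.57 tcp [ 497.5 -153.7  284.5] tool x [-0.049  0.999 -0.   ] y [0.708 0.035 0.706] z [ 0.705  0.035 -0.709] q [-0.86 -0.12  1.98  0.78  0.91 -1.29] F [ 0.4 -0.2 -0.1] w 0.702
   shift cm [-0.45 15.98  1.73]
t 43.57 tcp [ 497.5 -153.7  284.5] tool x [-0.049  0.999 -0.   ] y [0.708 0.035 0.706] z [ 0.705  0.035 -0.709] q [-0.86 -0.12  1.98  0.78  0.91 -1.29] F [ 0.4 -0.2 -0.1] w 0.702
   shift cm [-0.44 16.01 10.08]
```

>>> carry_out(steps=[-0.05,2,0.2,0,0,0,0.4,-0.05,2,0.2,0,0,0,0.4,-0.05,2,0.2,0,0,0,0.4,-0.05,2,0.2,0,0,0,0.4,-0.05,2,0.2,0,0,0,0.4,-0.05,2,0.2,0,0,0,0.4,-0.05,2,0.2,0,0,0,0.4,-0.05,2,0.2,0,0,0,0.4,0,0,0,0,0,0,0.4,0,0,0,0,0,0,0.4,0,0,0,0,0,0,0.4])

```text
time_s: 44.48
eef_pos: [621.5, -151.1, 385.1]
ee_rot: [0.263, 0.637, 0.67, 0.277]
force: [-0.4, -0.1, 0.8]
grip_width: 0.698
```

```bash
python3 - <<'E'
from h import *
go2((682,-149,326))
crop("side",200,90,320,210,5,"s11.png")
crop("top",225,100,350,200,6,"t11.png")
E
```

```text
t 44.48 tcp [ 621.5 -151.1  385.1] tool x [-0.05   0.999  0.001] y [0.708 0.035 0.706] z [ 0.705  0.036 -0.708] q [-0.63  0.09  1.51  0.57  0.97 -0.87] F [-0.4 -0.1  0.8] w 0.698
   shift cm [-0.1   0.12  8.46]
```

View pics/s11.png

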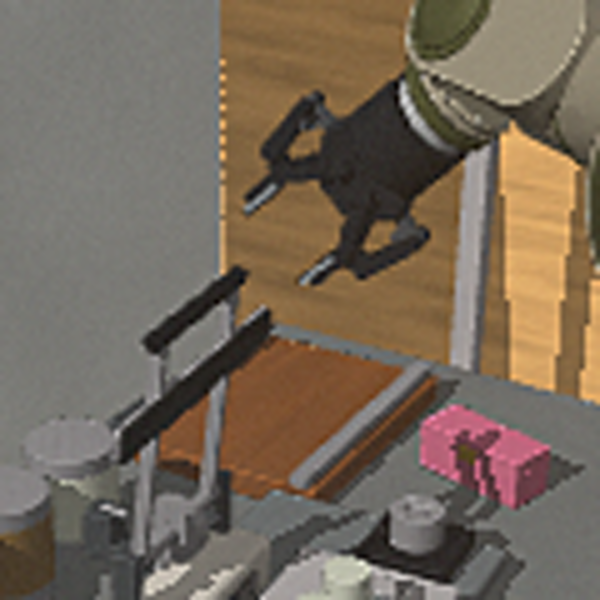

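View pics/t11.png

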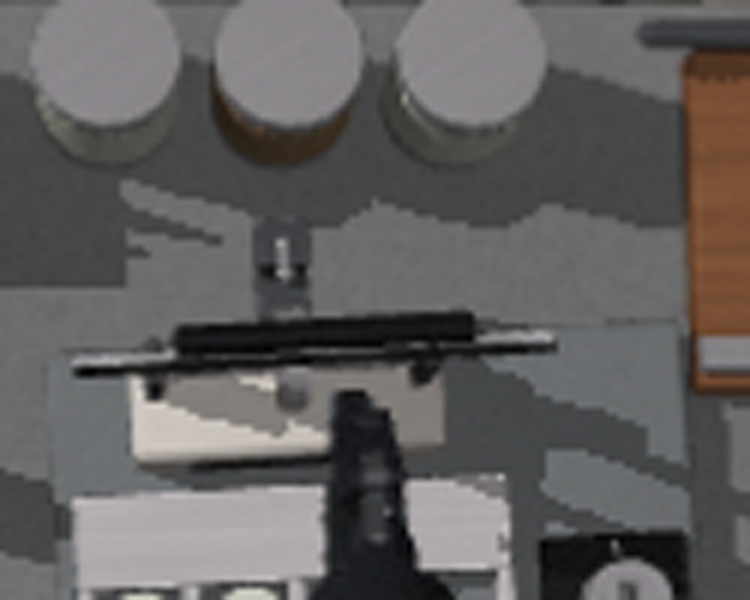

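```bash
python3 - <<'E'
from h import *
for P in[(621.5,-151.1,385.1),(665,-150,343),(608,-151.5,399),(594,-152,413)]:print((proj("side",P)[0]-[200,90])*5,(proj("top",P)[0]-[225,100])*6)
E
```

```text
[244.41403305 267.95714373] [333.52066311 402.5614137 ]
[196.33803007 305.9300722 ] [322.93496212 329.19121265]
[259.9593815  254.68128132] [337.25098923 426.27684743]
[276.44110251 241.11803616] [341.32425334 451.66502309]
```

>>> carry_out(steps=[-0.1,0.12,2,0,0,0,0.2,0,0,2,0,0,0,0.2,0,0,2,0,0,0,0.2,0,0,2,0,0,0,0.2,0,0,1.5,0,0,0,0.2,0,0,0.8,0,0,0,0.2,0,0,0,0,0,0,0.2,0,0,0,0,0,0,0.2])

```text
time_s: 45.25
eef_pos: [695.1, -149.0, 314.4]
ee_rot: [0.264, 0.637, 0.669, 0.277]
force: [-0.4, -0.3, -0.3]
grip_width: 0.603
```

```bash
python3 - <<'E'
from h import *
go2((695,-148.5,313))
crop("side",200,90,320,210,5,"s12.png")
E
```

```text
t 45.25 tcp [ 695.1 -149.   314.4] tool x [-0.049  0.999 -0.   ] y [0.706 0.035 0.707] z [ 0.706  0.035 -0.707] q [-0.54  0.27  1.47  0.58  0.8  -0.87] F [-0.4 -0.3 -0.3] w 0.603
   shift cm [ 0.05 -0.1   0.09]
```

View pics/s12.png

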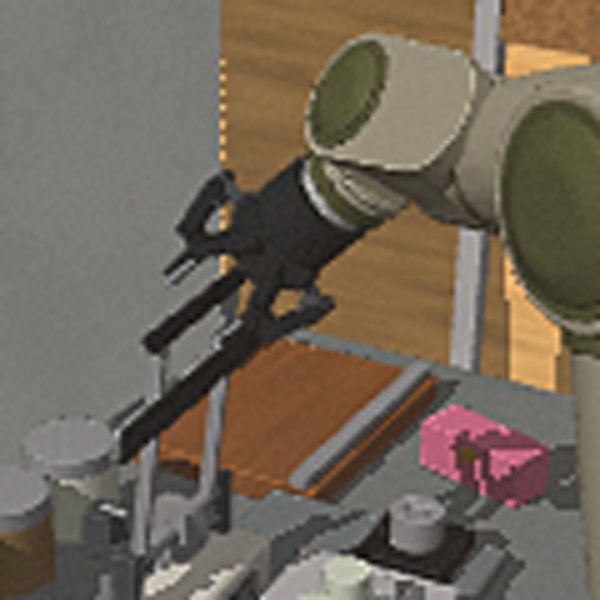

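>>> carry_out(steps=[0,0,0,0,0,0,-0.9,0,0,0,0,0,0,-0.9,0,0,0,0,0,0,-0.9,0,0,0,0,0,0,-0.9,0,0,0,0,0,0,-0.9,0,0,0,0,0,0,-0.9,0,0,0,0,0,0,-0.9], grip_force=50)

```text
time_s: 45.88
eef_pos: [694.3, -149.0, 314.1]
ee_rot: [0.263, 0.637, 0.67, 0.276]
force: [-14.3, -0.9, 1.8]
grip_width: 0.162
```

```bash
python3 - <<'E'
from h import *
go2((695,-148.5,313))
crop("side",200,90,320,210,5,"s13.png")
E
```

```text
t 45.88 tcp [ 694.3 -149.   314.1] tool x [-0.05   0.999 -0.001] y [0.708 0.036 0.706] z [ 0.705  0.035 -0.709] q [-0.54  0.27  1.47  0.58  0.8  -0.87] F [-14.3  -0.9   1.8] w 0.162
   shift cm [ 0.04 -0.02  0.13]
```

View pics/s13.png

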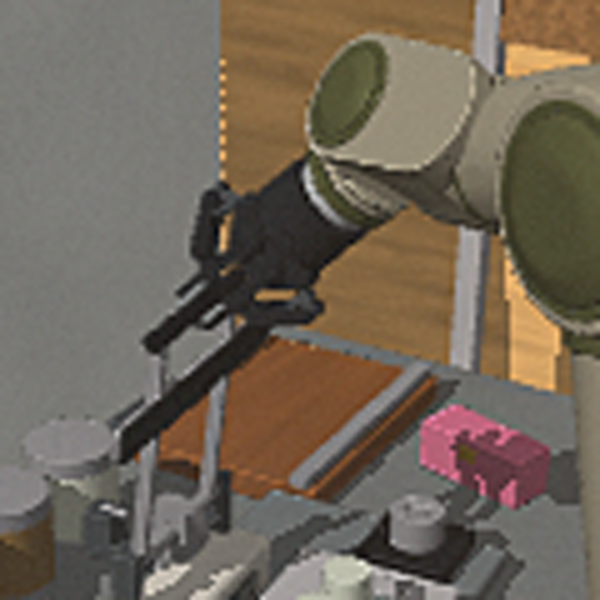

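```bash
python3 - <<'E'
import numpy as np
e=np.radians(np.linspace(83,-1,25));x=-215*np.cos(e);z=215*np.sin(e)
for i in range(24):
    dx,dz=(x[i+1]-x[i])/10,(z[i+1]-z[i])/10
    print(i+1,round(np.degrees(e[i+1]),1),round((dx+dz)*.7071,2),round((dx-dz)*.7071,2), "cum tcp x,z",round(694.3+x[i+1]-x[0],1),round(314.1+z[i+1]-z[0],1))
E
```

```text
1 79.5 -1.06 -0.78 cum tcp x,z 681.3 312.1
2 76.0 -1.1 -0.71 cum tcp x,z 668.5 309.3
3 72.5 -1.15 -0.64 cum tcp x,z 655.9 305.8
4 69.0 -1.18 -0.57 cum tcp x,z 643.5 301.4
5 65.5 -1.22 -0.5 cum tcp x,z 631.3 296.3
6 62.0 -1.24 -0.42 cum tcp x,z 619.6 290.5
7 58.5 -1.27 -0.35 cum tcp x,z 608.2 284.0
8 55.0 -1.29 -0.27 cum tcp x,z 597.2 276.8
9 51.5 -1.3 -0.19 cum tcp x,z 586.7 269.0
10 48.0 -1.31 -0.11 cum tcp x,z 576.6 260.5
11 44.5 -1.31 -0.03 cum tcp x,z 567.2 251.4
12 41.0 -1.31 0.05 cum tcp x,z 558.2 241.8
13 37.5 -1.31 0.13 cum tcp x,z 549.9 231.6
14 34.0 -1.3 0.21 cum tcp x,z 542.3 220.9
15 30.5 -1.28 0.29 cum tcp x,z 535.3 209.8
16 27.0 -1.26 0.37 cum tcp x,z 528.9 198.3
17 23.5 -1.24 0.44 cum tcp x,z 523.3 186.4
18 20.0 -1.21 0.52 cum tcp x,z 518.5 174.2
19 16.5 -1.17 0.59 cum tcp x,z 514.4 161.8
20 13.0 -1.13 0.66 cum tcp x,z 511.0 149.1
21 9.5 -1.09 0.73 cum tcp x,z 508.5 136.2
22 6.0 -1.05 0.79 cum tcp x,z 506.7 123.2
23 2.5 -0.99 0.86 cum tcp x,z 505.7 110.1
24 -1.0 -0.94 0.92 cum tcp x,z 505.5 97.0
```

>>> carry_out(steps=[0,-1.06,-0.78,0,0,0,-0.9,0,-1.1,-0.71,0,0,0,-0.9,0,-1.15,-0.64,0,0,0,-0.9,0,0,0,0,0,0,-0.9,0,0,0,0,0,0,-0.9])

```text
time_s: 46.35
eef_pos: [657.4, -151.1, 307.4]
ee_rot: [0.265, 0.637, 0.669, 0.278]
force: [1.4, 0.4, 5.7]
grip_width: 0.164
```

```bash
python3 - <<'E'
from h import *
go2((656,-151,306))
crop("side",200,90,320,210,5,"s14.png")
E
```

```text
t 46.35 tcp [ 657.4 -151.1  307.4] tool x [-0.048  0.999 -0.001] y [0.704 0.035 0.709] z [ 0.708  0.034 -0.705] q [-0.58  0.2   1.58  0.63  0.79 -0.96] F [1.4 0.4 5.7] w 0.164
   shift cm [ 0.01 -0.2   0.  ]
```

View pics/s14.png

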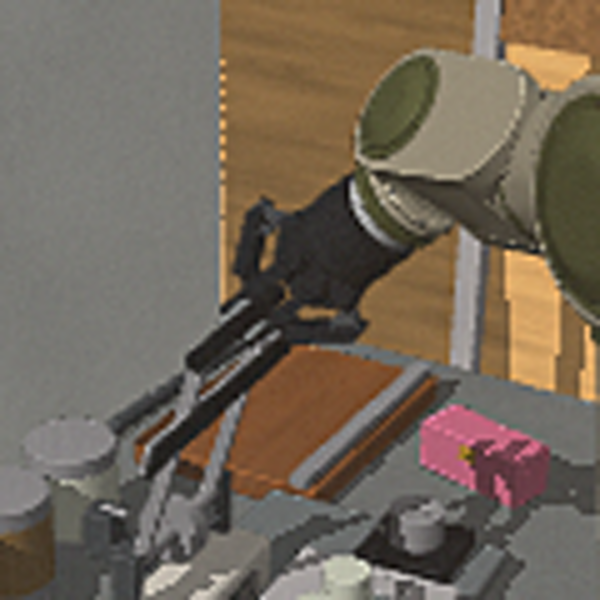

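>>> carry_out(steps=[0,-1.18,-0.57,0,0,0,-0.9,0,-1.22,-0.5,0,0,0,-0.9,0,-1.24,-0.42,0,0,0,-0.9,0,-1.27,-0.35,0,0,0,-0.9,0,-1.29,-0.27,0,0,0,-0.9,0,-1.3,-0.19,0,0,0,-0.9,0,-1.31,-0.11,0,0,0,-0.9,0,-1.31,-0.03,0,0,0,-0.9,0,0,0,0,0,0,-0.9,0,0,0,0,0,0,-0.9])

```text
time_s: 47.23
eef_pos: [568.8, -155.9, 252.3]
ee_rot: [0.265, 0.637, 0.669, 0.277]
force: [0.3, -2.3, 4.6]
grip_width: 0.167
```

```bash
python3 - <<'E'
from h import *
go2((567,-155,251))
crop("side",200,110,320,230,5,"s15.png")
E
```

```text
t 47.23 tcp [ 568.8 -155.9  252.3] tool x [-0.048  0.999 -0.001] y [0.705 0.035 0.708] z [ 0.707  0.033 -0.706] q [-0.72  0.07  1.88  0.81  0.74 -1.26] F [ 0.3 -2.3  4.6] w 0.167
   shift cm [ 0.1  -0.22 -0.03]
```

View pics/s15.png

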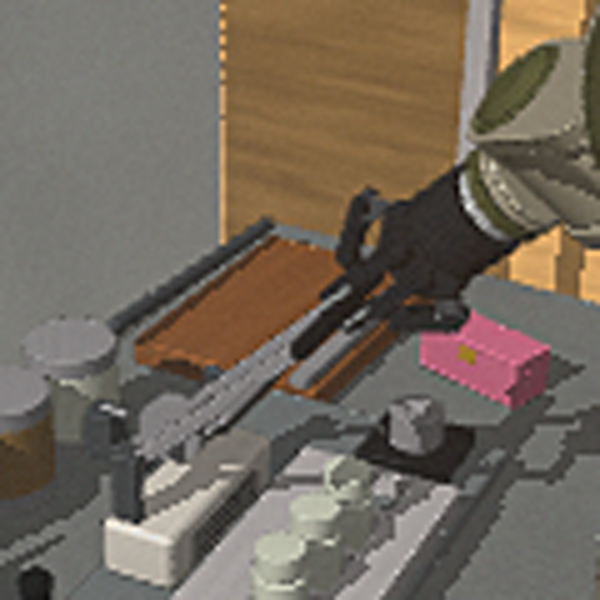

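>>> carry_out(steps=[0,-1.31,0.05,0,0,0,-0.9,0,-1.31,0.13,0,0,0,-0.9,0,-1.3,0.21,0,0,0,-0.9,0,-1.28,0.29,0,0,0,-0.9,0,-1.26,0.37,0,0,0,-0.9,0,-1.24,0.44,0,0,0,-0.9,0,0,0,0,0,0,-0.9,0,0,0,0,0,0,-0.9])

```text
time_s: 47.95
eef_pos: [524.6, -157.8, 186.4]
ee_rot: [0.264, 0.637, 0.669, 0.277]
force: [-7.4, -3.9, 6.3]
grip_width: 0.164
```

```bash
python3 - <<'E'
from h import *
go2((523.3,-157,186.4))
crop("side",200,130,320,250,5,"s16.png")
E
```

```text
t 47.95 tcp [ 524.6 -157.8  186.4] tool x [-0.049  0.999 -0.   ] y [0.707 0.035 0.707] z [ 0.706  0.034 -0.708] q [-0.81  0.07  2.07  1.    0.69 -1.57] F [-7.4 -3.9  6.3] w 0.164
   shift cm [ 0.09 -0.08 -0.09]
```

View pics/s16.png

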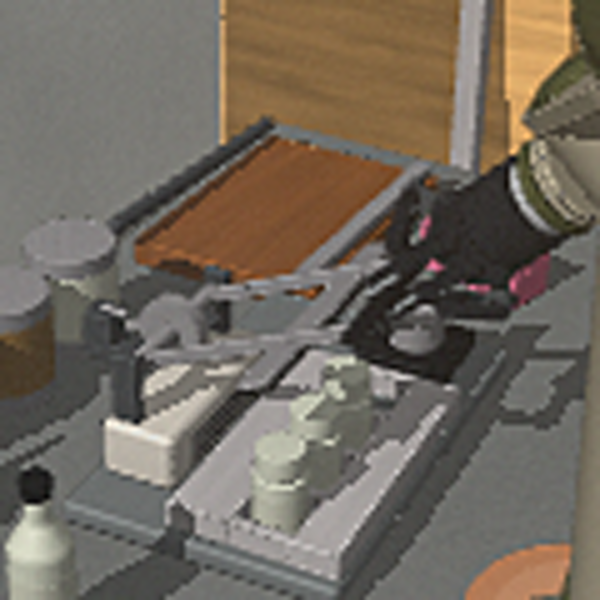

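>>> carry_out(steps=[0,-1.21,0.52,0,0,0,-0.9,0,-1.17,0.59,0,0,0,-0.9,0,-1.13,0.66,0,0,0,-0.9,0,0,0,0,0,0,-0.9,0,0,0,0,0,0,-0.9])

```text
time_s: 48.42
eef_pos: [512.6, -158.4, 149.2]
ee_rot: [0.264, 0.637, 0.669, 0.277]
force: [-6.5, -3.5, 7.4]
grip_width: 0.161
```

```bash
python3 - <<'E'
from h import *
go2((511,-157,149.1))
crop("side",200,130,320,250,5,"s17.png")
E
```

```text
t 48.42 tcp [ 512.6 -158.4  149.2] tool x [-0.049  0.999 -0.   ] y [0.706 0.035 0.707] z [ 0.706  0.035 -0.707] q [-0.83  0.12  2.15  1.13  0.65 -1.75] F [-6.5 -3.5  7.4] w 0.161
   shift cm [ 0.15 -0.11 -0.1 ]
```

View pics/s17.png

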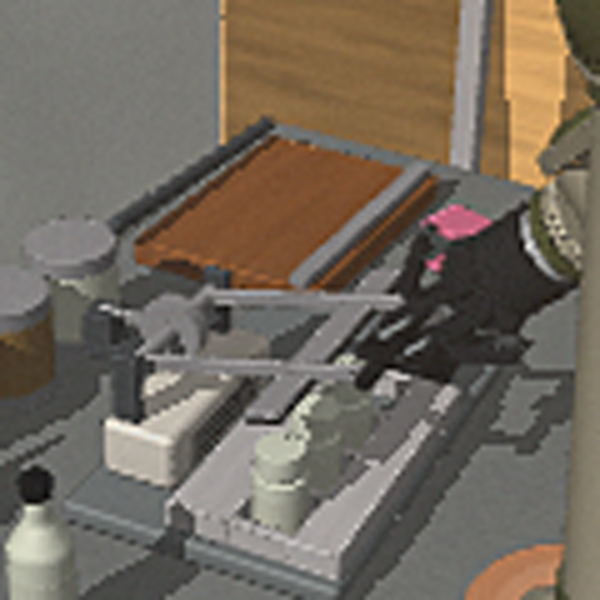

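>>> carry_out(steps=[0,-1.09,0.73,0,0,0,-0.9,0,-1.05,0.79,0,0,0,-0.9,0,0,0,0,0,0,-0.9,0,0,0,0,0,0,-0.9])

```text
time_s: 48.8
eef_pos: [508.2, -158.5, 122.7]
ee_rot: [0.263, 0.637, 0.669, 0.277]
force: [5.5, -5.1, -3.5]
grip_width: 0.159
```

>>> carry_out(steps=[0,-0.5,0.43,0,0,0,-0.9,0,-0.5,0.43,0,0,0,-0.9,0,0,0,0,0,0,-0.9,0,0,0,0,0,0,-0.9])

```text
time_s: 49.13
eef_pos: [507.4, -158.5, 110.6]
ee_rot: [0.264, 0.637, 0.669, 0.277]
force: [0.2, -4.2, 5.5]
grip_width: 0.164
```

```bash
python3 - <<'E'
from h import *
go2((505.7,-158,110))
crop("side",200,130,320,250,5,"s18.png")
E
```

```text
t 49.13 tcp [ 507.4 -158.5  110.6] tool x [-0.049  0.999  0.   ] y [0.706 0.035 0.708] z [ 0.707  0.035 -0.707] q [-0.85  0.2   2.2   1.3   0.61 -1.96] F [ 0.2 -4.2  5.5] w 0.164
   shift cm [ 0.06 -0.16 -0.08]
```

View pics/s18.png

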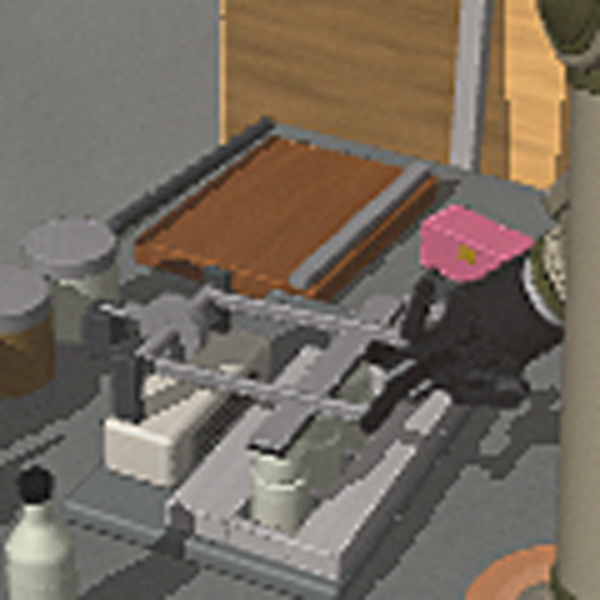

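>>> carry_out(steps=[0,-0.25,0.2,0,0,0,-0.9,0,0,0,0,0,0,-0.9,0,0,0,0,0,0,-0.9])

```text
time_s: 49.43
eef_pos: [507.3, -158.6, 108.0]
ee_rot: [0.265, 0.637, 0.669, 0.278]
force: [3.2, -4.2, 4.8]
grip_width: 0.166
```

>>> carry_out(steps=[0,0,0,0,0,0,0,0,0,0,0,0,0,0,0,0,0,0,0,0,0,0,0,0,0,0,0,0])

```text
time_s: 49.77
eef_pos: [506.1, -157.5, 106.5]
ee_rot: [0.263, 0.637, 0.67, 0.277]
force: [-0.6, 0.4, 0.3]
grip_width: 0.499
```

>>> carry_out(steps=[0,0,-1,0,0,0,0,0,0,-2,0,0,0,0,0,0,-2,0,0,0,0,0,0,-2,0,0,0,0,0,0,-2,0,0,0,0,0,0,-1,0,0,0,0,0,0,0,0,0,0,0,0,0,0,0,0,0,0,0,0,0,0,0,0,0])

```text
time_s: 50.52
eef_pos: [435.9, -161.3, 177.0]
ee_rot: [0.263, 0.637, 0.669, 0.277]
force: [0.4, -0.3, -0.4]
grip_width: 0.496
```

```bash
python3 - <<'E'
from h import *
go2((480,-158,300))
crop("side",200,130,320,250,5,"s19.png")
crop("top",80,130,350,260,2.9,"t19.png")
E
```

```text
t 50.52 tcp [ 435.9 -161.3  177. ] tool x [-0.05   0.999  0.001] y [0.707 0.034 0.707] z [ 0.706  0.036 -0.708] q [-1.05 -0.09  2.27  1.01  0.84 -1.75] F [ 0.4 -0.3 -0.4] w 0.496
   shift cm [ 0.13 11.82 -5.58]
```

View pics/s19.png

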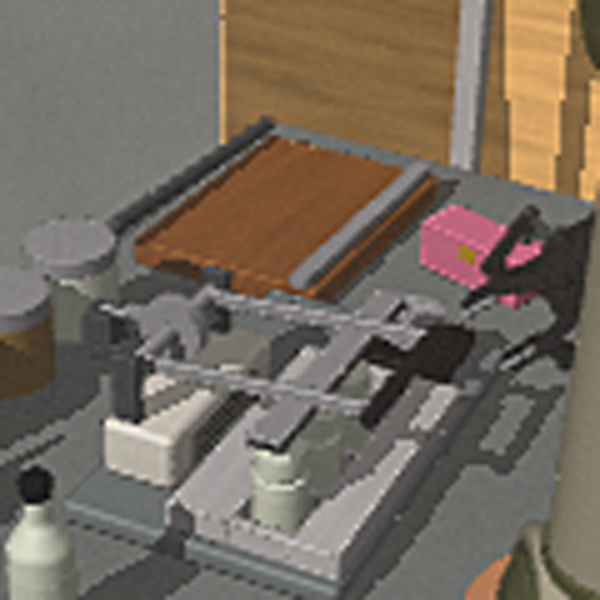

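View pics/t19.png

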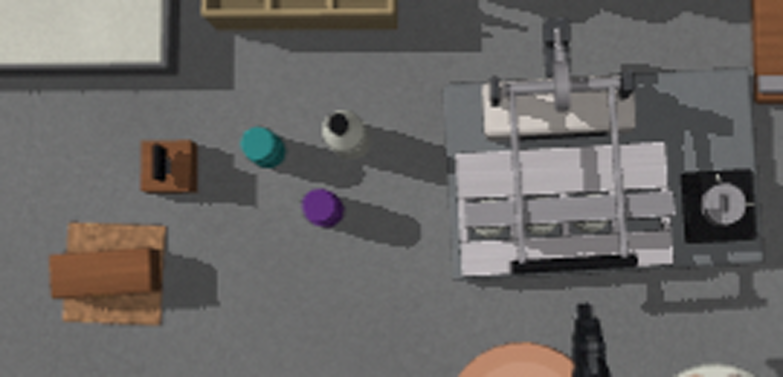

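>>> carry_out(steps=[0,0,-2,0,0,0,0,0,0,-2,0,0,0,0,0,2,-2,0,0,0,0,0,2,-2,1,0,0,0,0,2,0,1,0,0,0,0,2,0,1,0,0,0,0,2,0,1,0,0,0,0,0,0,1,0,0,0,0,0,0,1,0,0,0,0,0,0,1,0,0,0,0,0,0,1,0,0,0,0,0,0,1,0,0,0,0,0,0,0,0,0,0,0,0,0,0,0,0,0])

```text
time_s: 51.78
eef_pos: [456.8, -159.8, 292.4]
ee_rot: [0.003, 0.688, 0.726, 0.005]
force: [-0.5, -0.2, 0.5]
grip_width: 0.498
```

```bash
python3 - <<'E'
from h import *
go(480,-158,250,1.62)
im=cams.capture("top");crop("top",120,170,155,205,16,"t20.png",im)
s=cams.capture("side");crop("side",150,270,200,320,12,"s20.png",s)
E
```

```text
t 51.78 tcp [ 456.8 -159.8  292.4] psi 1.624 tilt 0.68 q [-0.58  0.16  1.45  0.01  1.52 -0.64] F [-0.5 -0.2  0.5] w 42.3
  turn(5deg): [ 0.13 -0.04  0.05] shift cm now-frame: [0.04 2.28 4.27] shift cm final-frame: [0.07 2.33 4.24] norm 4.8
```

View pics/t20.png

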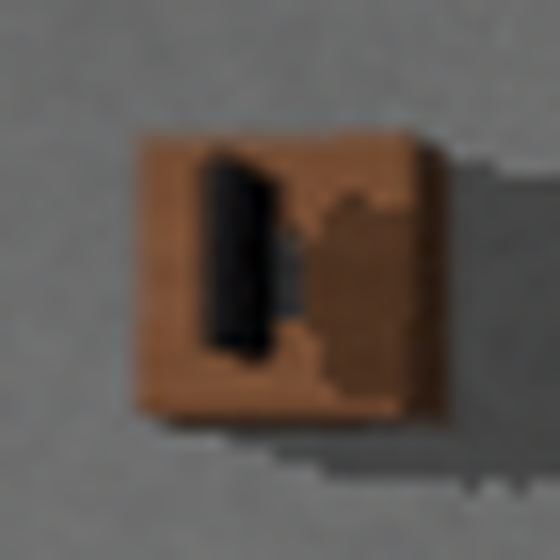

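View pics/s20.png

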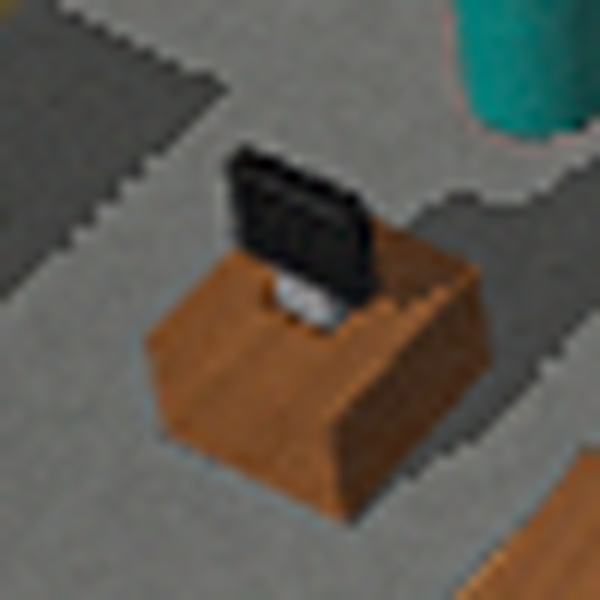

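```bash
python3 - <<'E'
from h import *
f=lambda a,s,o:((np.array(a,float)+.5)/s-.5+np.array(o))
W=np.array([onz("top",f(a,16,(120,170)),40)[:2] for a in[(140,137),(413,135),(408,414),(141,411)]]);print(W.round(1),W.mean(0).round(1))
v=W[0]-W[3]+W[1]-W[2];print("ang",np.arctan2(v[1],v[0]))
print("bow",onz("top",f((227,252),16,(120,170)),86).round(1),[onz("top",f(a,16,(120,170)),86).round(1) for a in((204,160),(204,345))])
# side-view bow top corners: (235,150) far-left top,(370,205)
for a in((233,152),(252,146),(370,204),(355,212)):print(a,onz("side",f(a,12,(150,270)),86).round(1))
C=np.append(W.mean(0),0)
for n,o,s in(("top",(120,170),16),("side",(150,270),12)):
    print(n,[((proj(n,[C[0]+a,C[1]+b,86])[0]-o+.5)*s-.5).round(0).tolist() for a,b in((22,5),(22,-5),(-22,-5),(-22,5))])
go(605.5,351.5,250,np.pi)
E
```

```text
[[637.1 385. ]
 [637.3 320.9]
 [572.3 320.7]
 [573.2 383.2]] [604.9 352.5]
ang 0.015432694729297978
bow [604.8 351.2  86. ] [array([625.7, 357. ,  86. ]), array([583.8, 356. ,  86. ])]
(233, 152) [626.7 355.1  86. ]
(252, 146) [623.7 350.9  86. ]
(370, 204) [582.6 351.1  86. ]
(355, 212) [584.2 355.3  86. ]
top [[202.0, 154.0], [246.0, 154.0], [241.0, 349.0], [197.0, 349.0]]
side [[227.0, 157.0], [251.0, 134.0], [378.0, 195.0], [353.0, 219.0]]
t 51.88 tcp [ 455.8 -160.2  293.3] psi 1.622 tilt 0.73 q [-0.59  0.16  1.45  0.01  1.52 -0.64] F [ 0.2  0.4 -0.1] w 42.6
  turn(5deg): [  0.13   0.09 -17.41] shift cm now-frame: [50.32 17.53  4.65] shift cm final-frame: [-14.97  51.17   4.33] norm 53.5
```

>>> carry_out(steps=[0,0,0,0.13,0,-0.5,0,0,0,0,0,0,-1.2,0,0,0,0,0,0,-1.2,0,0,0,0,0,0,-1.2,0,0,0,0,0,0,-1.2,0,0,0,0,0,0,-1.2,0,0,0,0,0,0,-1.2,0,0,0,0,0,0,-1.2,0,0,0,0,0,0,-1.2,0,0,0,0,0,0,-1.2,0,0,0,0,0,0,-1.2,0,0,0,0,0,0,-1.2,0,0,0,0,0,0,-1.2,0,0,0,0,0,0,-1.2,0,0,0,0,0,0,-1.2,0,0,0,0,0,0,-0.2,0,0,0,0,0,0,0,0,0,0,0,0,0,0,0])

```text
time_s: 53.38
eef_pos: [455.7, -160.5, 293.9]
ee_rot: [0.0, -0.002, 1.0, 0.0]
force: [-0.2, 0.2, -0.7]
grip_width: 0.502
```

```bash
python3 - <<'E'
from h import *
go(604.5,351.5,200,np.pi+.015)
E
```

```text
t 53.38 tcp [ 455.7 -160.5  293.9] psi -3.137 tilt 0.07 q [-0.58  0.17  1.44  0.    1.54 -2.16] F [-0.2  0.2 -0.7] w 42.6
  turn(5deg): [ 0.01  0.01 -0.12] shift cm now-frame: [-15.1   51.12   9.45] shift cm final-frame: [-15.65  50.97   9.39] norm 54.1
```

>>> carry_out(steps=[-0.4,1.34,0.2,0,0,-0.12,0,-0.82,2.68,0.5,0,0,0,0,-0.82,2.68,0.5,0,0,0,0,-0.82,2.68,0.5,0,0,0,0,-0.82,2.68,0.5,0,0,0,0,-0.82,2.68,0.5,0,0,0,0,-0.82,2.68,0.5,0,0,0,0,-0.82,2.68,0.5,0,0,0,0,-0.82,2.68,0.5,0,0,0,0,-0.82,2.68,0.5,0,0,0,0,-0.82,2.68,0.5,0,0,0,0,-0.82,2.68,0.5,0,0,0,0,-0.82,2.68,0.5,0,0,0,0,-0.82,2.68,0.5,0,0,0,0,-0.82,2.68,0.5,0,0,0,0,-0.82,2.68,0.5,0,0,0,0,-0.82,2.68,0.5,0,0,0,0,-0.82,2.68,0.5,0,0,0,0,-0.82,2.68,0.5,0,0,0,0,-0.4,1.34,0.2,0,0,0,0])

```text
time_s: 55.05
eef_pos: [602.2, 354.2, 198.8]
ee_rot: [-0.001, -0.009, 1.0, 0.001]
force: [-1.0, -0.7, -1.0]
grip_width: 0.495
```

>>> carry_out(steps=[0,0,0,0,0,0,0,0,0,0,0,0,0,0,0,0,0,0,0,0,0])

```text
time_s: 55.3
eef_pos: [602.6, 350.7, 200.6]
ee_rot: [0.0, -0.008, 1.0, 0.0]
force: [0.2, -0.4, 0.7]
grip_width: 0.504
```

```bash
python3 - <<'E'
from h import *
go(604.5,351.5,130,np.pi+.015)
E
```

```text
t 55.3 tcp [602.6 350.7 200.6] psi -3.125 tilt 0.06 q [ 0.36  0.72  0.86  0.    1.56 -1.23] F [ 0.2 -0.4  0.7] w 42.9
  turn(5deg): [0.01 0.   0.02] shift cm now-frame: [-0.19  0.07  7.06] shift cm final-frame: [-0.19  0.08  7.06] norm 7.1
```

>>> carry_out(steps=[-0.19,0.07,2,0,0,0,0,0,0,2.5,0,0,0,0,0,0,2.5,0,0,0,0,0,0,2.5,0,0,0,0,0,0,0,0,0,0,0,0,0,0,0,0,0,0,0,0,0,0,0,0,0])

```text
time_s: 55.88
eef_pos: [605.4, 352.1, 107.8]
ee_rot: [0.002, -0.009, 1.0, 0.001]
force: [0.3, -1.2, 0.6]
grip_width: 0.504
```

```bash
python3 - <<'E'
from h import *
go(604.5,351.5,46,np.pi+.015)
crop("side",140,230,220,320,7,"s21.png")
E
```

```text
t 55.88 tcp [605.4 352.1 107.8] psi -3.125 tilt 0.22 q [ 0.36  0.78  1.    0.    1.36 -1.23] F [ 0.3 -1.2  0.6] w 42.8
  turn(5deg): [0.02 0.04 0.02] shift cm now-frame: [ 0.11 -0.07  6.18] shift cm final-frame: [ 0.09 -0.06  6.18] norm 6.2
```

View pics/s21.png

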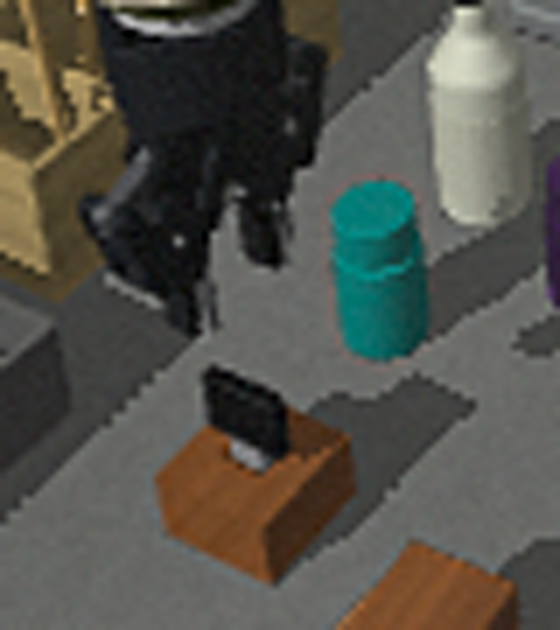

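>>> carry_out(steps=[0.1,-0.06,2,0,0,0,0,0,0,2,0,0,0,0,0,0,1.5,0,0,0,0,0,0,1.2,0,0,0,0,0,0,0,0,0,0,0,0,0,0,0,0,0,0,0,0,0,0,0,0,0])

```text
time_s: 56.52
eef_pos: [604.3, 352.1, 40.1]
ee_rot: [0.001, -0.009, 1.0, 0.001]
force: [0.3, 0.5, 0.4]
grip_width: 0.499
```

```bash
python3 - <<'E'
from h import *
go(604.5,351.5,42,np.pi+.015)
crop("side",140,230,220,320,7,"s22.png")
E
```

```text
t 56.52 tcp [604.3 352.1  40.1] psi -3.124 tilt 0.19 q [ 0.36  0.84  1.07  0.    1.23 -1.23] F [0.3 0.5 0.4] w 42.4
  turn(5deg): [0.02 0.03 0.03] shift cm now-frame: [-0.02 -0.06 -0.19] shift cm final-frame: [-0.02 -0.06 -0.19] norm 0.2
```

View pics/s22.png

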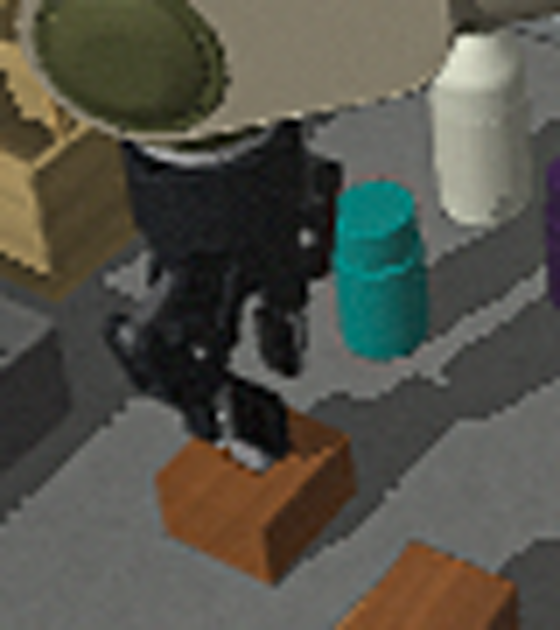

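>>> carry_out(steps=[0,-0.05,-0.1,0,0,0,-0.5,0,0,0,0,0,0,-0.8,0,0,0,0,0,0,-1,0,0,0,0,0,0,-1,0,0,0,0,0,0,-1,0,0,0,0,0,0,-1,0,0,0,0,0,0,-1], grip_force=40)

```text
time_s: 57.15
eef_pos: [603.8, 351.7, 40.1]
ee_rot: [0.001, -0.009, 1.0, 0.001]
force: [-0.4, 1.7, 5.7]
grip_width: 0.106
```

```bash
python3 - <<'E'
from h import *
go(604.5,351.5,42,np.pi+.015)
crop("side",140,230,220,320,7,"s23.png")
E
```

```text
t 57.15 tcp [603.8 351.7  40.1] psi -3.123 tilt 0.13 q [ 0.36  0.84  1.07  0.    1.23 -1.23] F [-0.4  1.7  5.7] w 9.0
  turn(5deg): [0.02 0.02 0.04] shift cm now-frame: [-0.07 -0.02 -0.19] shift cm final-frame: [-0.07 -0.02 -0.19] norm 0.2
```

View pics/s23.png

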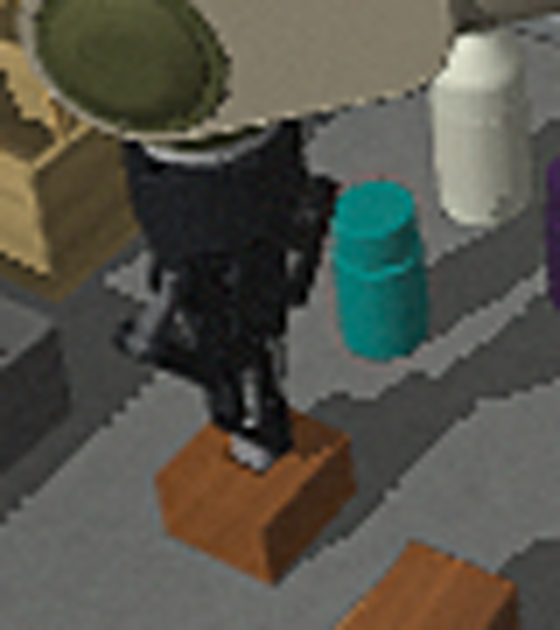

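>>> carry_out(steps=[0,0,-0.5,0,0,0,-1,0,0,-1,0,0,0,-1,0,0,-1.5,0,0,0,-1,0,0,-2,0,0,0,-1,0,0,-2,0,0,0,-1,0,0,-2.5,0,0,0,-1,0,0,-3,0,0,0,-1,0,0,-2,0,0,0,-1,0,0,0,0,0,0,-1,0,0,0,0,0,0,-1,0,0,0,0,0,0,-1])

```text
time_s: 58.12
eef_pos: [602.9, 350.9, 183.0]
ee_rot: [-0.001, -0.009, 1.0, -0.0]
force: [0.4, -0.2, -0.9]
grip_width: 0.101
```

```bash
python3 - <<'E'
from h import *
go(549.3,-351.8,200,np.pi+.033)
crop("side",140,190,240,290,7,"s24.png")
crop("top",90,150,190,230,7,"t24.png")
E
```

```text
t 58.12 tcp [602.9 350.9 183. ] psi -3.124 tilt 0.12 q [ 0.36  0.73  0.89  0.    1.53 -1.23] F [ 0.4 -0.2 -0.9] w 8.6
  turn(5deg): [ 0.   -0.02 -0.17] shift cm now-frame: [  6.63 -70.16  -1.68] shift cm final-frame: [  7.68 -70.05  -1.7 ] norm 70.5
```

View pics/s24.png

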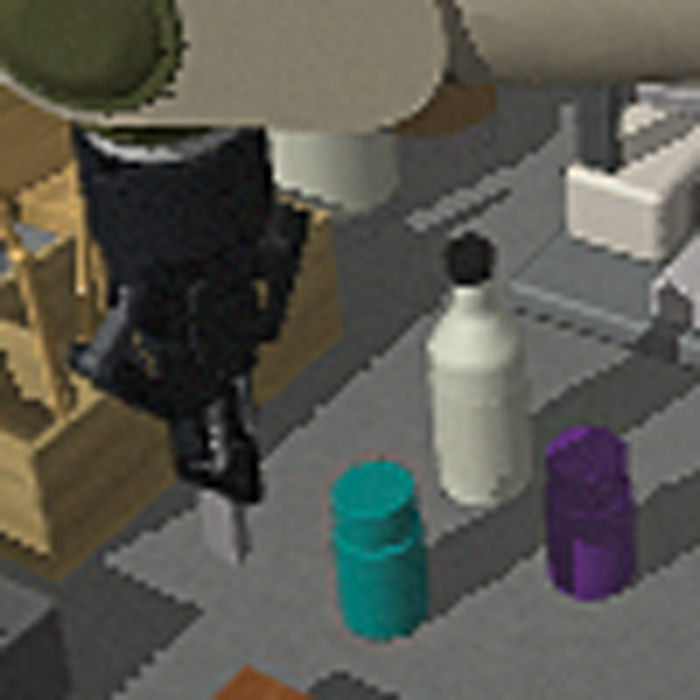

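View pics/t24.png

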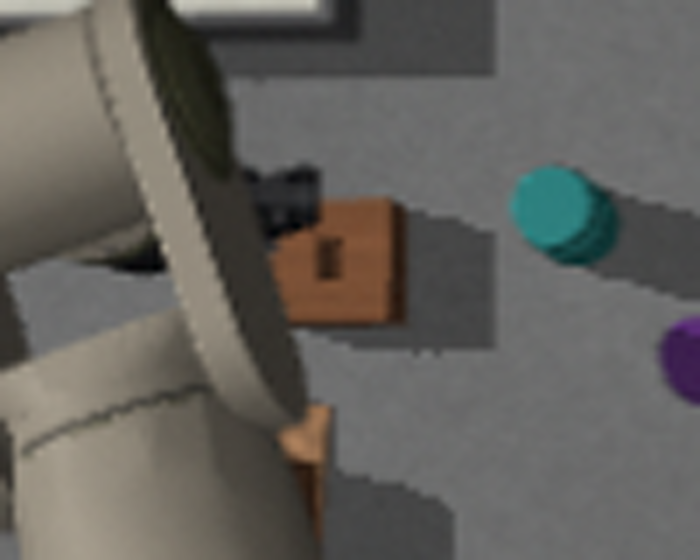

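```bash
python3 - <<'E'
from h import *
im=cams.capture("top");crop("top",310,182,346,218,16,"t25.png",im)
s=cams.capture("side");crop("side",270,180,300,210,18,"s25.png",s)
E
```

```text
(no output)
```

View pics/t25.png

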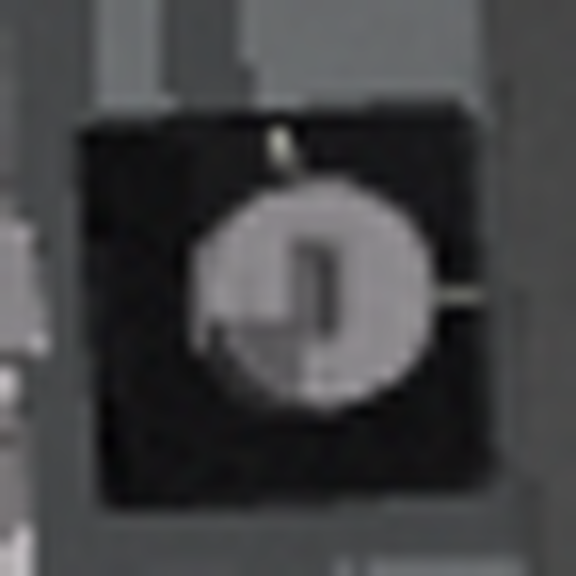

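View pics/s25.png

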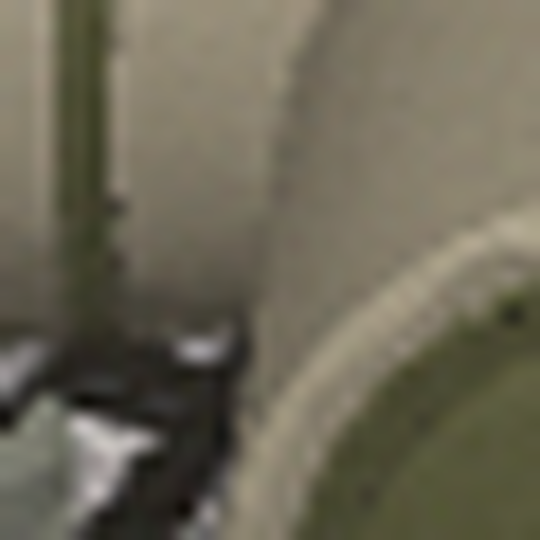

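```bash
python3 - <<'E'
from h import *
f=lambda a,s,o:((np.array(a,float)+.5)/s-.5+np.array(o))
ut=f((318,294),16,(310,182));print(onz("top",ut,84),onz("top",f((315,288),16,(310,182)),84))
im=cv2.imread("pics/side0.png");crop("side",270,180,300,210,18,"s25b.png",im[:,:,::-1])
for P in [(549,-352,84),(549,-356,84)]:print((proj("side",P)[0]-[270,180]+.5)*18-.5)
v=onz("top",f((316,241),16,(310,182)),84)-onz("top",f((316,335),16,(310,182)),84);print(v,np.arctan2(v[1],v[0]))
E
```

```text
[ 549.97712766 -352.41520503   84.        ] [ 551.3328914 -351.7629214   84.       ]
[253.19528147 216.59414401]
[259.78192964 209.68999049]
[21.19937988 -0.46280331  0.        ] -0.02182751623326208
```

View pics/s25b.png

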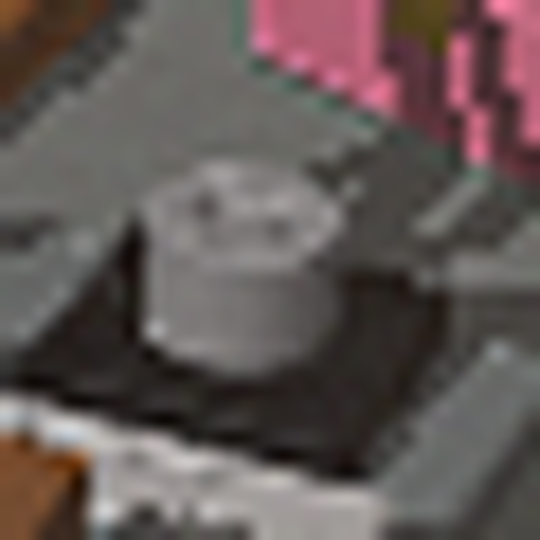

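>>> carry_out(steps=[0,0,-1,0,0,0.2,-1,0.1,-1.5,-1,0,0,0,-1,0.22,-2.9,0,0,0,0,-1,0.22,-2.9,0,0,0,0,-1,0.22,-2.9,0,0,0,0,-1,0.22,-2.9,0,0,0,0,-1,0.22,-2.9,0,0,0,0,-1,0.22,-2.9,0,0,0,0,-1,0.22,-2.9,0,0,0,0,-1,0.22,-2.9,0,0,0,0,-1,0.22,-2.9,0,0,0,0,-1,0.22,-2.9,0,0,0,0,-1,0.22,-2.9,0,0,0,0,-1,0.22,-2.9,0,0,0,0,-1,0.22,-2.9,0,0,0,0,-1,0.22,-2.9,0,0,0,0,-1,0.22,-2.9,0,0,0,0,-1,0.22,-2.9,0,0,0,0,-1])

```text
time_s: 59.82
eef_pos: [567.3, -129.3, 204.6]
ee_rot: [0.0, 0.0, 1.0, 0.0]
force: [1.0, 0.7, -0.4]
grip_width: 0.103
```

>>> carry_out(steps=[0.22,-2.9,0,0,0,0,-1,0.22,-2.9,0,0,0,0,-1,0.22,-2.9,0,0,0,0,-1,0.22,-2.9,0,0,0,0,-1,0.22,-2.9,0,0,0,0,-1,0.22,-2.9,0,0,0,0,-1,0.22,-2.9,0,0,0,0,-1,0.1,-1.8,0,0,0,0,-1,0,0,0,0,0,0,-1,0,0,0,0,0,0,-1,0,0,0,0,0,0,-1,0,0,0,0,0,0,-1])

```text
time_s: 60.82
eef_pos: [551.6, -347.8, 204.0]
ee_rot: [0.0, -0.001, 1.0, 0.0]
force: [-0.9, 0.4, -0.6]
grip_width: 0.103
```

```bash
python3 - <<'E'
from h import *
go(549.2,-352,135,np.pi)
crop("side",240,120,320,220,6,"s26.png")
E
```

```text
t 60.82 tcp [ 551.6 -347.8  204. ] psi -3.14 tilt 0.06 q [-0.74  0.6   1.05  0.    1.49 -2.31] F [-0.9  0.4 -0.6] w 8.7
  turn(5deg): [0.01 0.   0.02] shift cm now-frame: [ 0.24 -0.43  6.9 ] shift cm final-frame: [ 0.24 -0.42  6.9 ] norm 6.9
```

View pics/s26.png

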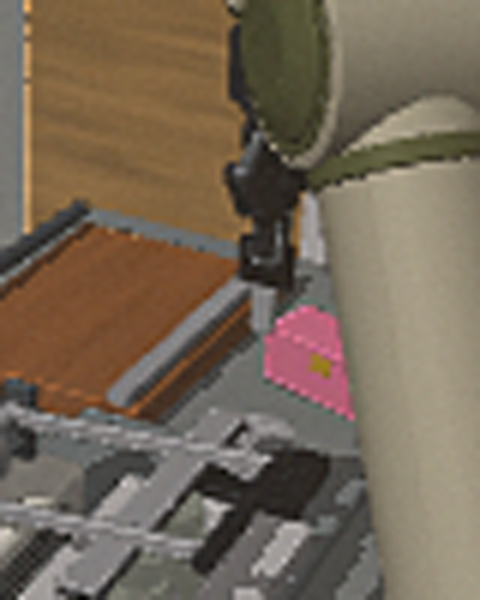

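>>> carry_out(steps=[0.24,-0.42,1,0,0,0,-1,0,0,2,0,0,0,-1,0,0,2,0,0,0,-1,0,0,2,0,0,0,-1,0,0,0.8,0,0,0,-1,0,0,0,0,0,0,-1,0,0,0,0,0,0,-1,0,0,0,0,0,0,-1])

```text
time_s: 61.53
eef_pos: [549.3, -353.4, 127.0]
ee_rot: [0.001, -0.0, 1.0, -0.0]
force: [0.0, 0.1, -0.7]
grip_width: 0.108
```

```bash
python3 - <<'E'
from h import *
go(549.2,-352,124,np.pi)
crop("side",240,120,320,220,6,"s27.png")
im=cams.capture("top");crop("top",310,182,346,218,16,"t27.png",im)
E
```

```text
t 61.53 tcp [ 549.3 -353.4  127. ] psi -3.141 tilt 0.11 q [-0.75  0.65  1.17  0.    1.32 -2.32] F [ 0.   0.1 -0.7] w 9.1
  turn(5deg): [-0.01  0.02  0.01] shift cm now-frame: [0.01 0.14 0.3 ] shift cm final-frame: [0.01 0.14 0.3 ] norm 0.3
```

View pics/s27.png

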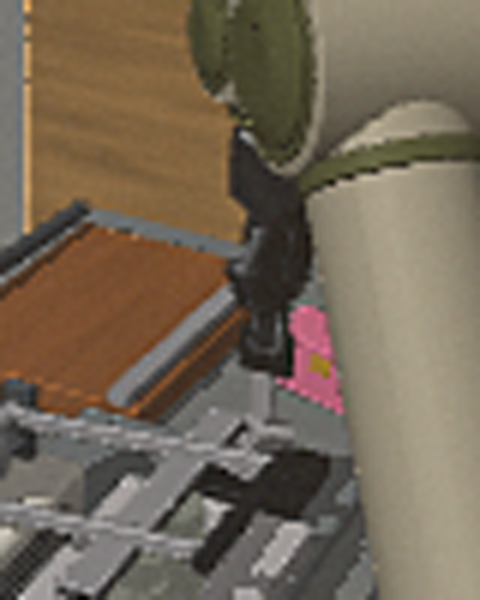

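View pics/t27.png

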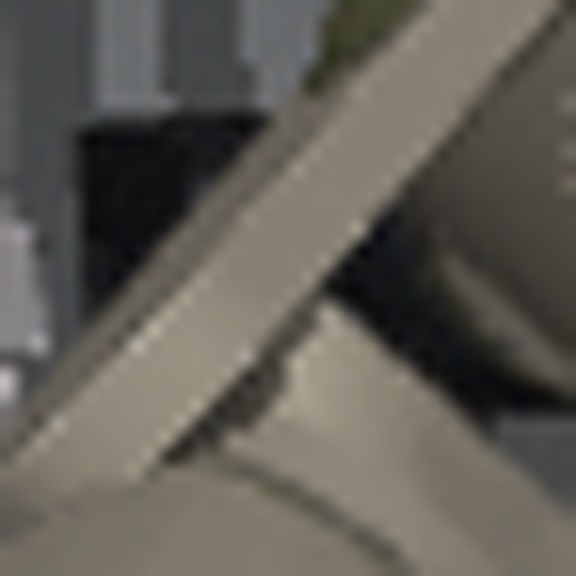

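>>> carry_out(steps=[0,0.14,0.3,0,0,0,-1,0,0,0.4,0,0,0,-1,0,0,0.4,0,0,0,-1,0,0,0,0,0,0,-1,0,0,0,0,0,0,-1,0,0,0,0,0,0,-1])

```text
time_s: 62.13
eef_pos: [548.8, -351.6, 114.7]
ee_rot: [0.0, -0.0, 1.0, 0.0]
force: [0.3, 0.2, -0.1]
grip_width: 0.1
```

>>> carry_out(steps=[0,0,0.3,0,0,0,-1,0,0,0.3,0,0,0,-1,0,0,0,0,0,0,-1,0,0,0,0,0,0,-1])

```text
time_s: 62.47
eef_pos: [549.2, -352.0, 109.7]
ee_rot: [0.001, -0.0, 1.0, -0.0]
force: [-0.3, 0.1, 5.0]
grip_width: 0.106
```

>>> carry_out(steps=[0,0,0.15,0,0,0,-1,0,0,0,0,0,0,-1,0,0,0,0,0,0,-1])

```text
time_s: 62.72
eef_pos: [549.4, -352.2, 109.3]
ee_rot: [0.001, -0.0, 1.0, -0.001]
force: [-2.5, 1.1, 11.9]
grip_width: 0.103
```

```bash
python3 - <<'E'
from h import *
go(549.2,-352,86,np.pi); print(readout.sense()["wrist_torque"])
E
```

```text
t 62.72 tcp [ 549.4 -352.2  109.3] psi -3.141 tilt 0.17 q [-0.75  0.67  1.19  0.    1.28 -2.32] F [-2.5  1.1 11.9] w 8.7
  turn(5deg): [-0.02  0.03  0.01] shift cm now-frame: [0.03 0.03 2.33] shift cm final-frame: [0.02 0.02 2.33] norm 2.3
[0.28096331 0.45005997 0.01389111]
```

>>> carry_out(steps=[0.12,0.05,-0.1,0,0,0,-1,0,0,0,0,0,0,-1,0,0,0.1,0,0,0,-1,0,0,0,0,0,0,-1,0,0,0,0,0,0,-1])

```text
time_s: 63.13
eef_pos: [548.5, -351.9, 109.5]
ee_rot: [0.002, -0.0, 1.0, -0.001]
force: [-1.2, 0.2, 12.5]
grip_width: 0.106
```

```bash
python3 - <<'E'
from h import *
go(549.2,-352,86,np.pi); print(readout.sense()["wrist_torque"])
E
```

```text
t 63.13 tcp [ 548.5 -351.9  109.5] psi -3.141 tilt 0.22 q [-0.75  0.66  1.2   0.    1.28 -2.32] F [-1.2  0.2 12.5] w 9.0
  turn(5deg): [-0.02  0.04  0.01] shift cm now-frame: [-0.06 -0.01  2.35] shift cm final-frame: [-0.07 -0.01  2.35] norm 2.3
[0.15307437 0.24795407 0.03065643]
```

>>> carry_out(steps=[-0.12,0,-0.05,0,0,0,-1,-0.12,0,0,0,0,0,-1,0,0,0,0,0,0,-1,0,0,0.05,0,0,0,-1,0,0,0,0,0,0,-1])

```text
time_s: 63.55
eef_pos: [549.8, -351.9, 109.4]
ee_rot: [0.0, -0.0, 1.0, -0.001]
force: [-5.2, 0.3, 14.0]
grip_width: 0.104
```

```bash
python3 - <<'E'
from h import *
go(549.2,-352,86,np.pi); print(readout.sense()["wrist_torque"])
crop("side",270,170,300,200,18,"s28.png")
E
```

```text
t 63.55 tcp [ 549.8 -351.9  109.4] psi -3.141 tilt 0.1 q [-0.75  0.67  1.19 -0.    1.28 -2.32] F [-5.2  0.3 14. ] w 8.8
  turn(5deg): [-0.02  0.01  0.01] shift cm now-frame: [ 0.06 -0.    2.34] shift cm final-frame: [ 0.06 -0.01  2.34] norm 2.3
[ 0.24443981  1.34002108 -0.0209565 ]
```

View pics/s28.png

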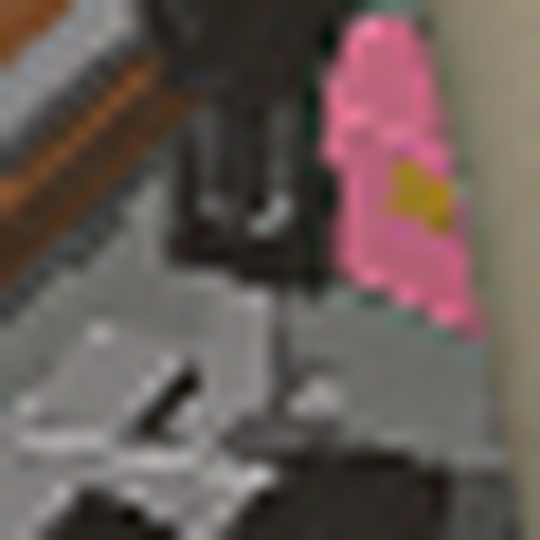

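>>> carry_out(steps=[0,0,-0.15,0,0,0,-1,0.06,0,-0.1,0,0,0,-1,0,0,0,0,0,0,-1,0,0,0,0,0,0,-1])

```text
time_s: 63.93
eef_pos: [549.6, -351.3, 110.0]
ee_rot: [0.0, -0.0, 1.0, 0.0]
force: [0.3, -0.3, 4.1]
grip_width: 0.103
```

>>> carry_out(steps=[0.15,0,0,0,0,0,-1,0.15,0,0,0,0,0,-1,0,0,0,0,0,0,-1,0,0,0,0,0,0,-1])

```text
time_s: 64.27
eef_pos: [546.7, -351.2, 109.9]
ee_rot: [0.001, -0.0, 1.0, 0.0]
force: [2.7, -0.7, 5.2]
grip_width: 0.104
```

>>> carry_out(steps=[0.1,0,0,0,0,0,-1,0.1,0,0,0,0,0,-1,0,0,0,0,0,0,-1,0,0,0,0,0,0,-1])

```text
time_s: 64.6
eef_pos: [545.1, -351.1, 110.0]
ee_rot: [0.001, -0.0, 1.0, 0.0]
force: [4.5, 0.1, 4.6]
grip_width: 0.1
```

>>> carry_out(steps=[-0.2,0,-0.05,0,0,0,-1,-0.2,0,0,0,0,0,-1,0,0,0,0,0,0,-1,0,0,0,0,0,0,-1])

```text
time_s: 64.93
eef_pos: [547.2, -351.1, 109.9]
ee_rot: [-0.002, -0.0, 1.0, 0.001]
force: [-3.4, 0.5, 6.4]
grip_width: 0.103
```

>>> carry_out(steps=[-0.15,0,0,0,0,0,-1,-0.15,0,0,0,0,0,-1,0,0,0,0,0,0,-1,0,0,0,0,0,0,-1])

```text
time_s: 65.27
eef_pos: [550.2, -351.2, 109.9]
ee_rot: [-0.002, -0.0, 1.0, 0.001]
force: [-3.5, 0.5, 6.4]
grip_width: 0.099
```

>>> carry_out(steps=[-0.1,0,0,0,0,0,-1,-0.1,0,0,0,0,0,-1,0,0,0,0,0,0,-1,0,0,0,0,0,0,-1])

```text
time_s: 65.6
eef_pos: [551.9, -351.3, 109.9]
ee_rot: [-0.002, -0.0, 1.0, 0.001]
force: [-4.8, -0.9, 6.7]
grip_width: 0.103
```

>>> carry_out(steps=[0.1,0,-0.5,0,0,0,-1,0,0,-1,0,0,0,-1,0,0,-2,0,0,0,-1,0,0,-2,0,0,0,-1,0,0,-1,0,0,0,-1,0,0,0,0,0,0,-1,0,0,0,0,0,0,-1,0,0,0,0,0,0,-1])

```text
time_s: 66.27
eef_pos: [552.0, -350.7, 173.6]
ee_rot: [-0.001, -0.0, 1.0, 0.001]
force: [0.1, 0.5, -1.2]
grip_width: 0.103
```

```bash
python3 - <<'E'
from h import *
go(549.2,-352,86,np.pi)
p,R,_=pose()
s=cams.capture("side");crop("side",265,140,305,190,14,"s29.png",s)
for dz in(0,-30,26+0): print(dz,(proj("side",p+[0,0,dz])[0]-[265,140]+.5)*14-.5)
for dx in(-9,9):print(dx,(proj("side",p+[dx,0,-30])[0]-[265,140]+.5)*14-.5)
E
```

```text
t 66.27 tcp [ 552.  -350.7  173.6] psi -3.141 tilt 0.19 q [-0.75  0.63  1.09  0.    1.43 -2.32] F [ 0.1  0.5 -1.2] w 8.7
  turn(5deg): [ 0.03 -0.02  0.01] shift cm now-frame: [ 0.26 -0.16  8.76] shift cm final-frame: [ 0.28 -0.13  8.76] norm 8.8
0 [272.55240095 491.99693943]
-30 [267.25798154 572.49758461]
26 [277.22637309 420.91631149]
-9 [292.22095145 579.44773742]
9 [242.41171877 565.58000556]
```

View pics/s29.png

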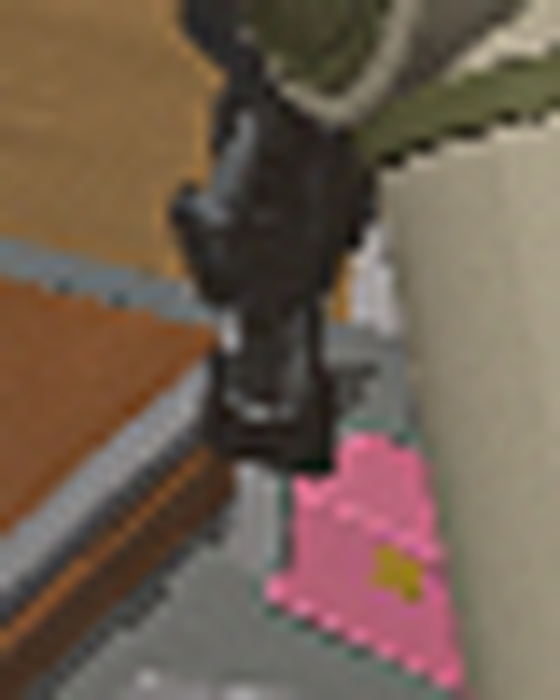

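```bash
python3 - <<'E'
from h import *
f=lambda a,s,o:((np.array(a,float)+.5)/s-.5+np.array(o))
print("cyl side",onz("side",f((245,213),18,(270,180)),84).round(1))
# ellipse fit on side0 cylinder: overlay
im=cv2.imread("pics/side0.png");big=cv2.resize(im[180:215,265:305],None,fx=16,fy=16,interpolation=cv2.INTER_CUBIC)
t=cv2.imread("pics/top0.png");bt=cv2.resize(t[182:218,310:346],None,fx=16,fy=16,interpolation=cv2.INTER_CUBIC)
a=np.linspace(0,2*np.pi,60)
for C,col in(((550,-352.4),(0,0,255)),((551.2,-352),(0,255,0))):
    for z in(84,):
        P=np.stack([C[0]+26*np.cos(a),C[1]+26*np.sin(a),a*0+z],1)
        S=np.array([[C[0]+x,C[1]+y,84] for x,y in((10,5),(10,-5),(-10,-5),(-10,5))])
        for n,b,o in(("side",big,(265,180)),("top",bt,(310,182))):
            for Q in(P,S):
                cv2.polylines(b,[((proj(n,Q)-o+.5)*16-.5).astype(np.int32)],True,col,1)
cv2.imwrite("pics/cs.png",big);cv2.imwrite("pics/ct.png",bt)
E
```

```text
cyl side [ 551.6 -352.5   84. ]
```

View pics/cs.png

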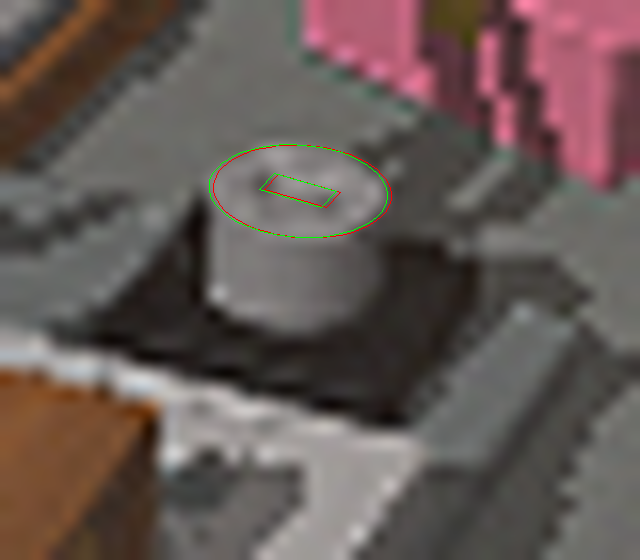

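View pics/ct.png

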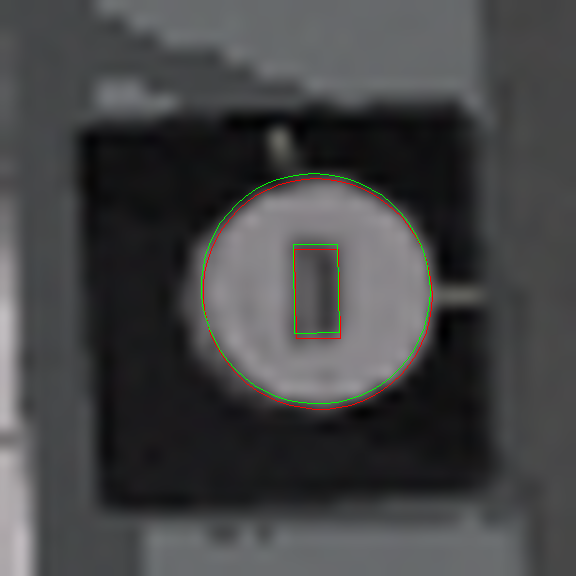

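```bash
python3 - <<'E'
from h import *
print(onz("top",(311.7,200),135).round(1),onz("top",(311.7,204),55).round(1))
crop("top",290,175,350,225,12,"t30.png",cv2.imread("pics/top0.png")[:,:,::-1])
E
python3 - <<'E'
import cv2
t=cv2.imread("pics/t19.png");cv2.imwrite("pics/t30.png",cv2.resize(t[100:300,430:783],None,fx=2.2,fy=2.2,interpolation=cv2.INTER_CUBIC))
E
```

```text
[ 546.  -279.9  135. ] [ 537.4 -292.7   55. ]
```

View pics/t30.png

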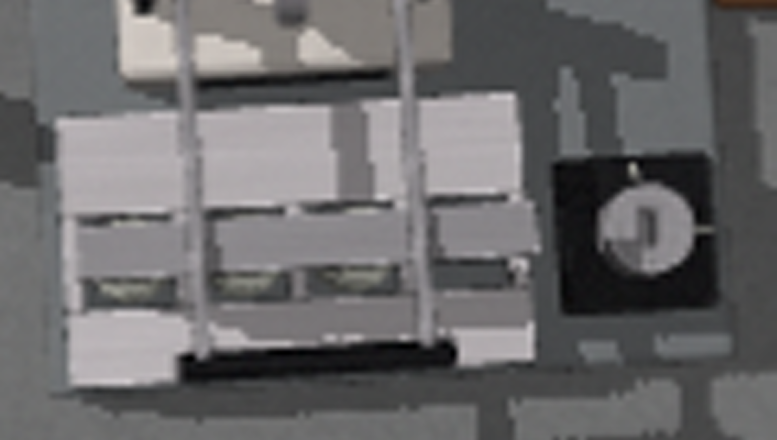

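>>> carry_out(steps=[0.3,-0.2,2,0,0,0,-1,0,0,2,0,0,0,-1,0,0,1.5,0,0,0,-1,0,0,0.5,0,0,0,-1,0,0,0,0,0,0,-1,0,0,0,0,0,0,-1,0,0,0,0,0,0,-1])

```text
time_s: 66.9
eef_pos: [549.8, -353.4, 116.1]
ee_rot: [0.001, -0.0, 1.0, -0.0]
force: [0.4, -0.1, -0.2]
grip_width: 0.109
```

```bash
python3 - <<'E'
from h import *
go(549,-353,110,np.pi)
E
```

```text
t 66.9 tcp [ 549.8 -353.4  116.1] psi -3.141 tilt 0.07 q [-0.75  0.66  1.18  0.    1.3  -2.32] F [ 0.4 -0.1 -0.2] w 9.3
  turn(5deg): [-0.    0.01  0.01] shift cm now-frame: [0.08 0.04 0.61] shift cm final-frame: [0.08 0.04 0.61] norm 0.6
```

>>> carry_out(steps=[0.05,0.04,0.3,0,0,0,-1,0,0,0.35,0,0,0,-1,0,0,0.2,0,0,0,-1,0,0,0,0,0,0,-1,0,0,0,0,0,0,-1])

```text
time_s: 67.32
eef_pos: [548.8, -352.7, 106.5]
ee_rot: [-0.0, -0.0, 1.0, 0.001]
force: [-0.3, 0.2, -1.0]
grip_width: 0.107
```

>>> carry_out(steps=[0,0,0.15,0,0,0,-1,0,0,0,0,0,0,-1,0,0,0,0,0,0,-1])

```text
time_s: 67.57
eef_pos: [548.9, -352.7, 105.1]
ee_rot: [0.0, -0.0, 1.0, 0.0]
force: [0.7, -0.2, -1.1]
grip_width: 0.105
```

>>> carry_out(steps=[0,0,0.3,0,0,0,-1,0,0,0.3,0,0,0,-1,0,0,0.3,0,0,0,-1,0,0,0,0,0,0,-1,0,0,0,0,0,0,-1])

```text
time_s: 67.98
eef_pos: [548.7, -352.6, 95.7]
ee_rot: [-0.0, -0.0, 1.0, 0.001]
force: [-0.3, -1.2, -0.2]
grip_width: 0.103
```

>>> carry_out(steps=[0,0,0.3,0,0,0,-1,0,0,0.3,0,0,0,-1,0,0,0,0,0,0,-1,0,0,0,0,0,0,-1])

```text
time_s: 68.32
eef_pos: [548.8, -352.6, 89.8]
ee_rot: [-0.0, -0.0, 1.0, 0.001]
force: [-0.4, -1.5, -1.2]
grip_width: 0.102
```

>>> carry_out(steps=[0,0,0.3,0,0,0,-1,0,0,0,0,0,0,-1,0,0,0,0,0,0,-1])

```text
time_s: 68.57
eef_pos: [548.8, -352.6, 86.9]
ee_rot: [-0.0, -0.0, 1.0, 0.001]
force: [0.8, -1.2, -0.4]
grip_width: 0.105
```

>>> carry_out(steps=[0,0,0.2,0,0,0,-1,0,0,0,0,0,0,-1,0,0,0,0,0,0,-1])

```text
time_s: 68.82
eef_pos: [549.2, -352.9, 86.1]
ee_rot: [0.001, -0.0, 1.0, -0.0]
force: [-0.4, 0.2, 4.7]
grip_width: 0.101
```

>>> carry_out(steps=[0,0,0,0,0,0.8,-1,0,0,0,0,0,0.8,-1,0,0,0,0,0,0.8,-1,0,0,0,0,0,0.8,-1,0,0,0,0,0,0.8,-1,0,0,0,0,0,0.8,-1,0,0,0,0,0,0.8,-1,0,0,0,0,0,0.8,-1,0,0,0,0,0,0,-1,0,0,0,0,0,0,-1])

```text
time_s: 69.65
eef_pos: [549.3, -352.4, 86.1]
ee_rot: [0.0, 0.275, 0.961, 0.001]
force: [-0.5, 1.8, 5.3]
grip_width: 0.1
```

```bash
python3 - <<'E'
from h import *
go(549.2,-352,86,np.pi); print(readout.sense()["wrist_torque"])
E
```

```text
t 69.65 tcp [ 549.3 -352.4   86.1] psi 2.584 tilt 0.08 q [-0.75  0.69  1.21  0.    1.24 -1.76] F [-0.5  1.8  5.3] w 8.5
  turn(5deg): [ 0.01  0.01 -6.39] shift cm now-frame: [0.03 0.03 0.01] shift cm final-frame: [0.01 0.04 0.01] norm 0.0
[0.30976351 0.14955375 0.04109674]
```

>>> carry_out(steps=[0,0,0,0,0,0.8,-1,0,0,0,0,0,0.8,-1,0,0,0,0,0,0.8,-1,0,0,0,0,0,0.8,-1,0,0,0,0,0,0.8,-1,0,0,0,0,0,0.8,-1,0,0,0,0,0,0.8,-1,0,0,0,0,0,0.8,-1,0,0,0,0,0,0.8,-1,0,0,0,0,0,0.8,-1,0,0,0,0,0,0,-1,0,0,0,0,0,0,-1])

```text
time_s: 70.65
eef_pos: [549.9, -351.5, 86.1]
ee_rot: [0.0, 0.587, 0.809, 0.002]
force: [1.9, 4.7, 5.4]
grip_width: 0.104
```

```bash
python3 - <<'E'
from h import *
go(549.2,-352,86,np.pi); print(readout.sense()["wrist_torque"])
E
```

```text
t 70.65 tcp [ 549.9 -351.5   86.1] psi 1.886 tilt 0.17 q [-0.75  0.69  1.21  0.    1.24 -1.07] F [1.9 4.7 5.4] w 8.9
  turn(5deg): [ 4.000e-02  1.000e-02 -1.439e+01] shift cm now-frame: [-0.02 -0.08  0.01] shift cm final-frame: [ 0.07 -0.05  0.01] norm 0.1
[ 1.05855823 -0.36978051  0.05696582]
```

>>> carry_out(steps=[0.08,0,0,0,0,0.6,-1,0,0,0,0,0,0.6,-1,0,0,0,0,0,0.6,-1,0,0,0,0,0,0,-1,0,0,0,0,0,0,-1])

```text
time_s: 71.07
eef_pos: [550.0, -351.1, 86.1]
ee_rot: [0.001, 0.649, 0.761, 0.002]
force: [3.6, 3.1, 4.0]
grip_width: 0.103
```

```bash
python3 - <<'E'
from h import *
go(549.2,-352,86,np.pi); print(readout.sense()["wrist_torque"])
E
```

```text
t 71.07 tcp [ 550.  -351.1   86.1] psi 1.729 tilt 0.19 q [-0.75  0.69  1.22  0.    1.24 -0.91] F [3.6 3.1 4. ] w 8.7
  turn(5deg): [  0.04   0.02 -16.19] shift cm now-frame: [-0.07 -0.09  0.01] shift cm final-frame: [ 0.08 -0.09  0.01] norm 0.1
[ 0.70882103 -0.77348931  0.04636948]
```

>>> carry_out(steps=[0,0,0,0,0,0.6,-1,0,0,0,0,0,0,-1,0,0,0,0,0,0,-1])

```text
time_s: 71.32
eef_pos: [550.1, -351.1, 86.1]
ee_rot: [0.001, 0.669, 0.743, 0.002]
force: [4.1, 4.4, 4.8]
grip_width: 0.1
```

```bash
python3 - <<'E'
from h import *
go(549.2,-352,86,np.pi); print(readout.sense()["wrist_torque"])
E
```

```text
t 71.32 tcp [ 550.1 -351.1   86.1] psi 1.676 tilt 0.2 q [-0.75  0.69  1.22  0.    1.24 -0.86] F [4.1 4.4 4.8] w 8.5
  turn(5deg): [  0.04   0.02 -16.79] shift cm now-frame: [-0.08 -0.09  0.01] shift cm final-frame: [ 0.09 -0.09  0.01] norm 0.1
[ 0.71193051 -0.79017802  0.03042382]
```

>>> carry_out(steps=[0,0,0,0,0,0.6,-1,0,0,0,0,0,0,-1,0,0,0,0,0,0,-1])

```text
time_s: 71.57
eef_pos: [550.2, -351.1, 86.1]
ee_rot: [0.001, 0.688, 0.726, 0.002]
force: [4.8, 4.0, 4.3]
grip_width: 0.102
```

```bash
python3 - <<'E'
from h import *
go(549.2,-352,86,np.pi); print(readout.sense()["wrist_torque"])
E
```

```text
t 71.57 tcp [ 550.2 -351.1   86.1] psi 1.624 tilt 0.22 q [-0.75  0.69  1.22  0.    1.24 -0.8 ] F [4.8 4.  4.3] w 8.7
  turn(5deg): [  0.04   0.02 -17.39] shift cm now-frame: [-0.09 -0.1   0.01] shift cm final-frame: [ 0.1  -0.09  0.01] norm 0.1
[ 0.68236579 -0.87902153  0.15401239]
```

>>> carry_out(steps=[0,0,0,0,0,0.4,-1,0,0,0,0,0,0,-1,0.08,0.1,0,0,0,-0.3,-1,0,0,-0.05,0,0,0,-1,0,0,0,0,0,0,-1])

```text
time_s: 71.98
eef_pos: [550.4, -350.9, 86.1]
ee_rot: [0.0, 0.691, 0.723, 0.001]
force: [4.6, 1.8, 3.9]
grip_width: 0.107
```

>>> carry_out(steps=[0,0,0,0,0,0,-0.7,0,0,0,0,0,0,-0.4,0,0,0,0,0,0,-0.2,0,0,0,0,0,0,-0.2,0,0,0,0,0,0,-0.2,0,0,0,0,0,0,-0.2])

```text
time_s: 72.48
eef_pos: [549.5, -351.1, 85.5]
ee_rot: [-0.0, 0.691, 0.722, 0.0]
force: [0.5, 0.1, -0.8]
grip_width: 0.402
```

>>> carry_out(steps=[0,0,-1,0,0,0,-0.2,0,0,-2,0,0,0,-0.2,0,0,-2,0,0,0,-0.2,0,0,-3,0,0,0,-0.2,0,0,-3,0,0,0,-0.2,0,0,-3,0,0,0,-0.2,0,0,0,0,0,0,-0.2,-2.5,0,0,0,0,0,-0.2,-3,-1,0,0,0,0,-0.2,-3,-1,0,0,0,0,-0.2,-3,-1,0,0,0,0,-0.2,-3,-1,0,0,0,0,-0.2,-3,-1,0,0,0,0,-0.2,-2,-1,0,0,0,0,-0.2,0,0,0,0,0,0,-0.2,0,0,0,0,0,0,-0.2])

```text
time_s: 73.82
eef_pos: [497.6, -549.5, 225.1]
ee_rot: [-0.001, 0.692, 0.722, 0.0]
force: [0.6, 1.0, -0.1]
grip_width: 0.398
```

```bash
python3 - <<'E'
from h import *
go(549.2,-352,86,np.pi); 
im=cams.capture("top");cv2.imwrite("pics/topf.png",im[:,:,::-1]);crop("top",225,140,350,230,6,"tf1.png",im);crop("top",80,170,180,270,6,"tf2.png",im)
s=cams.capture("side");crop("side",200,130,320,250,5,"sf1.png",s);crop("side",130,230,280,370,4,"sf2.png",s)
E
```

```text
t 73.82 tcp [ 497.6 -549.5  225.1] psi 1.613 tilt 0.08 q [-0.99  0.86  0.54  0.    1.74 -1.04] F [ 0.6  1.  -0.1] w 33.8
  turn(5deg): [ 1.000e-02 -1.000e-02 -1.751e+01] shift cm now-frame: [19.5   6.   13.93] shift cm final-frame: [-5.16 19.75 13.91] norm 24.7
```

View pics/tf1.png

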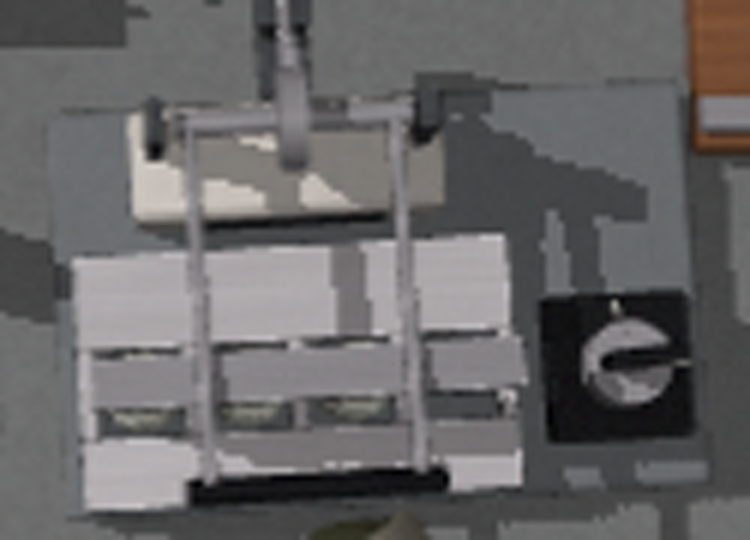

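View pics/tf2.png

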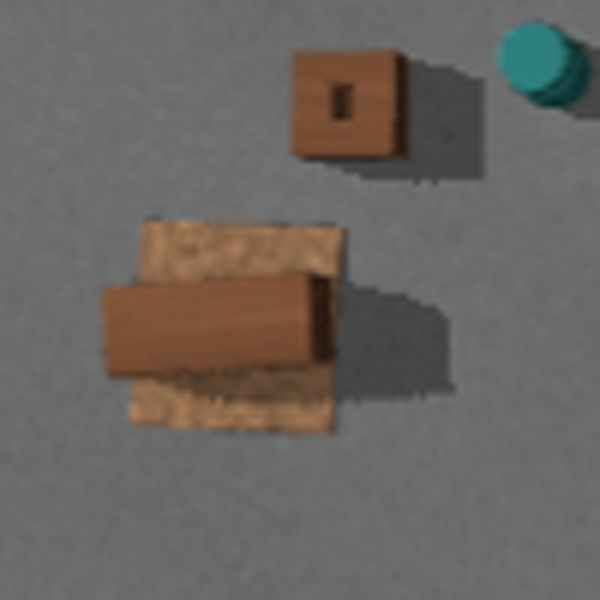

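View pics/sf1.png

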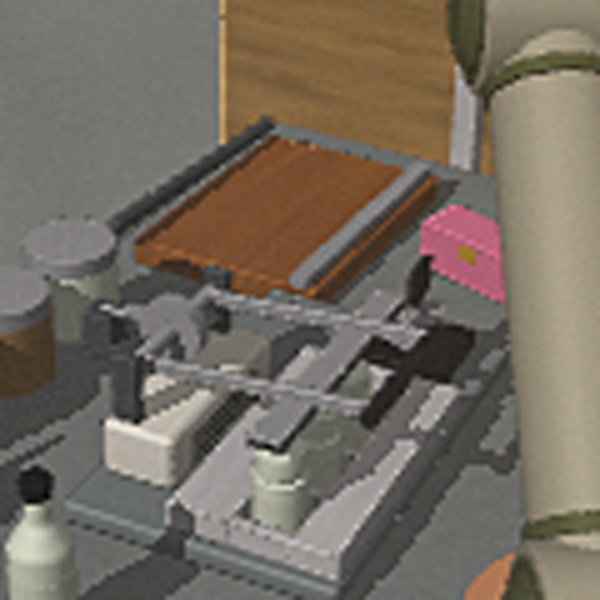

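View pics/sf2.png

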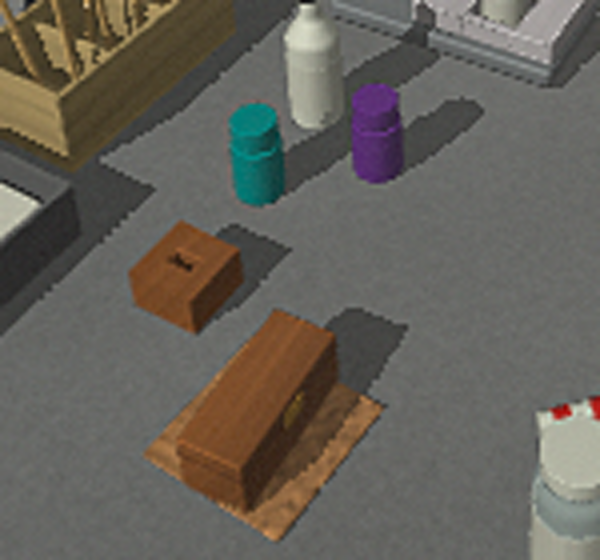

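```bash
python3 - <<'E'
from h import *
f=lambda a,s,o:((np.array(a,float)+.5)/s-.5+np.array(o))
W=np.array([onz("top",f(a,6,(80,170)),59)[:2] for a in[(104,288),(310,277),(312,363),(106,377)]]);print("box",W.mean(0).round(1),"mat 467.6 427.1")
im=cv2.imread("pics/topf.png");crop("top",310,182,350,218,16,"tf3.png",im[:,:,::-1])
E
```

```text
box [466.5 427.9] mat 467.6 427.1
```

View pics/tf3.png

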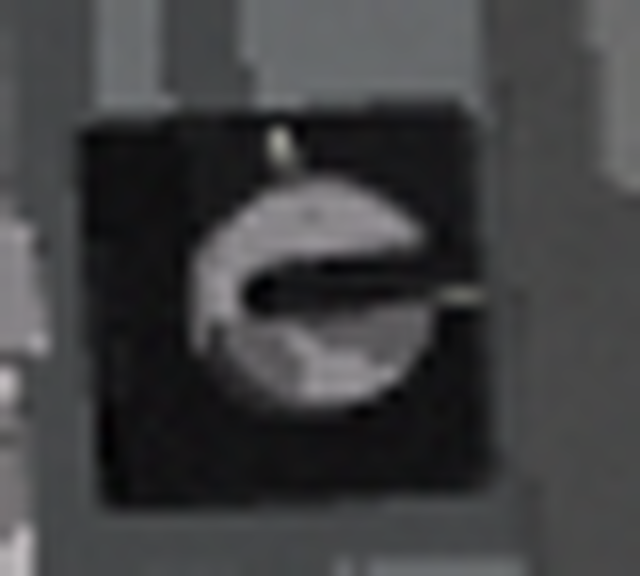

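```bash
python3 - <<'E'
from rig import finish_job
print(finish_job())
E
```

```text
the job is handed in; nothing more can be done
None
```

The paint shaker job is done and handed in at about 74 s of the 210 s allowed. `finish_job` gives no verdict, so everything below rests on my own last checks.

| Item | Last check |
|---|---|
| Pencil box | Flat on the mat, about 1.4 mm from its centre |
| Three white jars | All went down to the cell floor; contact came 30 mm above table level each time |
| Clamp | Level after I let go, so the catch is holding |
| Key | Its tip stopped at about 56 mm, the slot floor |
| Switch | Turned clockwise until the wrist torque jumped at the stop; the key bow in the picture fits about 1.4 rad |
| Bottle, purple and turquoise look-alikes | Not touched |
| Gripper | About 200 mm clear of the key and shaker, touching nothing |

**Problems along the way:**
- **Box knocked aside:** the box was moved off centre after I first set it down. My first regrip slid off its top edge because it was too shallow; the second, deeper grip held.
- **Key blocked at first:** the blade caught on the rim of the key slot because I was about 1 mm out along y. I pulled back, shifted it and it went in freely.

**Less certain checks:**
- The two camera views disagreed by about 1 mm on where the key slot is.
- I could not read the joints directly. The clamp and switch angles come from pictures, arm pose and forces.

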